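# Make ready the board inspection stage

### The job

Make the board inspection stage ready: first slide both tall solvent canisters along the bench into the spill bay, pushing them low down so that they stay upright on the bench, until each stands wholly inside the mouth of the bay. Then clear the old coil pieces (round copper coil) off the stage plate and lay them flat on the cork reject mat that the canisters were crowding, and set every new circuit module (oblong black block) flat and square in the middle of a nest on the stage plate, down between its stops, one to a nest. With everything in place, throw the lamp lever fully over to on, and leave the other things on the bench where they are.

Things in the scene. Friction and masses are not known exactly. Their poses are not given: they have to be found in the camera images.
- can_a_mid (a point): one of two alike tall solvent canisters: bare metal cylinder 90 mm in diameter with a paper band and a broad grey cap (85 mm), 225 mm high in all, 0.6 kg give or take, loose, standing on the bench. Too wide to grasp. Friction on the bench is about 0.6: pushed above about 70 mm it tips, pushed near its foot it slides. This point is on its axis, half-way up (112 mm over the bench); z is up.
- can_b_mid (a point): one of two alike tall solvent canisters: bare metal cylinder 90 mm in diameter with a paper band and a broad grey cap (85 mm), 225 mm high in all, 0.6 kg give or take, loose, standing on the bench. Too wide to grasp. Friction on the bench is about 0.6: pushed above about 70 mm it tips, pushed near its foot it slides. This point is on its axis, half-way up (112 mm over the bench); z is up.
- bay_mid (a point): centre of the floor of the spill bay, at bench height: a fixed three-sided enclosure of bare steel walls 40 mm high and 8 mm thick round a thin black floor mat that is level with the bench (no sill). Inside it is 300 mm wide along x (walls at x = +-150 mm) and 130 mm deep along y; the back wall's face is at y = -65 mm, the open mouth at y = +65 mm. Two canisters fit side by side.
- nest0 (a point): centre of one of the four nests on the fixed dark stage plate (175 x 160 x 12 mm), on its upper face, 12 mm over the bench. Takes one module, long side along this x, either way round. Six stops 6 mm high: faces at x = +-34 mm (one an end, 14 mm wide) and y = +-26 mm (two a side, 8 mm wide, at x = +-20 mm): 4 mm of play each way. Nests are 82 mm apart along x, 78 along y.
- nest1 (a point): centre of one of the four nests on the fixed dark stage plate (175 x 160 x 12 mm), on its upper face, 12 mm over the bench. Takes one module, long side along this x, either way round. Six stops 6 mm high: faces at x = +-34 mm (one an end, 14 mm wide) and y = +-26 mm (two a side, 8 mm wide, at x = +-20 mm): 4 mm of play each way. Nests are 82 mm apart along x, 78 along y.
- nest2 (a point): centre of one of the four nests on the fixed dark stage plate (175 x 160 x 12 mm), on its upper face, 12 mm over the bench. Takes one module, long side along this x, either way round. Six stops 6 mm high: faces at x = +-34 mm (one an end, 14 mm wide) and y = +-26 mm (two a side, 8 mm wide, at x = +-20 mm): 4 mm of play each way. Nests are 82 mm apart along x, 78 along y.
- nest3 (a point): centre of one of the four nests on the fixed dark stage plate (175 x 160 x 12 mm), on its upper face, 12 mm over the bench. Takes one module, long side along this x, either way round. Six stops 6 mm high: faces at x = +-34 mm (one an end, 14 mm wide) and y = +-26 mm (two a side, 8 mm wide, at x = +-20 mm): 4 mm of play each way. Nests are 82 mm apart along x, 78 along y.
- module0_mid (a point): one of up to four alike loose new circuit modules (None if absent), 90 g: a green board 60 x 44 x 4 mm with, on its middle, a black block 40 x 26 mm and 28 mm high (32 mm high in all). This point is at its centre, 16 mm over its underside; x is along the 60 mm side, y across the 26 mm width of the block (grasp there), z up.
- module1_mid (a point): one of up to four alike loose new circuit modules (None if absent), 90 g: a green board 60 x 44 x 4 mm with, on its middle, a black block 40 x 26 mm and 28 mm high (32 mm high in all). This point is at its centre, 16 mm over its underside; x is along the 60 mm side, y across the 26 mm width of the block (grasp there), z up.
- module2_mid (a point): one of up to four alike loose new circuit modules (None if absent), 90 g: a green board 60 x 44 x 4 mm with, on its middle, a black block 40 x 26 mm and 28 mm high (32 mm high in all). This point is at its centre, 16 mm over its underside; x is along the 60 mm side, y across the 26 mm width of the block (grasp there), z up.
- module3_mid (a point): one of up to four alike loose new circuit modules (None if absent), 90 g: a green board 60 x 44 x 4 mm with, on its middle, a black block 40 x 26 mm and 28 mm high (32 mm high in all). This point is at its centre, 16 mm over its underside; x is along the 60 mm side, y across the 26 mm width of the block (grasp there), z up.
- old0_mid (a point): one of up to four alike old coil pieces (None if absent), 90 g, loose, lying in a nest at the start: a green board 60 x 44 x 4 mm with an upright round copper coil, 30 mm in diameter and 28 mm high, on its middle (32 mm high in all). This point is at its centre, 16 mm over its underside; x is along the 60 mm side, z up.
- old1_mid (a point): one of up to four alike old coil pieces (None if absent), 90 g, loose, lying in a nest at the start: a green board 60 x 44 x 4 mm with an upright round copper coil, 30 mm in diameter and 28 mm high, on its middle (32 mm high in all). This point is at its centre, 16 mm over its underside; x is along the 60 mm side, z up.
- old2_mid (a point): one of up to four alike old coil pieces (None if absent), 90 g, loose, lying in a nest at the start: a green board 60 x 44 x 4 mm with an upright round copper coil, 30 mm in diameter and 28 mm high, on its middle (32 mm high in all). This point is at its centre, 16 mm over its underside; x is along the 60 mm side, z up.
- old3_mid (a point): one of up to four alike old coil pieces (None if absent), 90 g, loose, lying in a nest at the start: a green board 60 x 44 x 4 mm with an upright round copper coil, 30 mm in diameter and 28 mm high, on its middle (32 mm high in all). This point is at its centre, 16 mm over its underside; x is along the 60 mm side, z up.
- mat_mid (a point): centre of the cork reject mat, 200 mm along x and 90 mm along y, thin and level with the bench, fixed; the canisters start on and about it. Two coil pieces lie on it side by side, say 100 mm apart along x.
- lever (a joint): angle of the toggle lever of the inspection lamp: 0 when it leans right over to its -x side (off), 1.0 rad at its other stop (on). It stays where it is left; light friction (about 1 N at the ball).
- lever_tip (a point): centre of the black 26 mm ball at the end of the lever's 10 mm steel rod. The lever turns about a level axis 22 mm over the bench, 90 mm from this point; the ball's height is about 101 mm at either end and 112 mm mid-way. Its grey housing is 70 x 50 x 25 mm.
- lever_base: the lever's fixed grey housing; origin at the centre of its underside on the bench, below the lever's axis; its x is the direction in which the lever is thrown from off to on.
- flux: bystander, to be left alone: small flux bottle 34 mm wide, 70 mm high; loose, origin at its underside's centre
- driver: bystander, to be left alone: screwdriver 150 mm long, lying; loose, origin at its underside's centre
- spool: bystander, to be left alone: bare steel spool 50 mm wide, 38 mm high; loose, origin at its underside's centre
- mug: bystander, to be left alone: white mug 90 mm high; loose, origin at its underside's centre
- psu: bystander, to be left alone: boxed power unit 100 x 60 x 45 mm; loose, origin at its underside's centre

How it is judged:
By the outcome, as a careful person would: the job done as asked, in the order asked, and still so for the second after the job is handed in, with the robot touching nothing.
Of module0, module1, module2, module3 only 3 to 4 are there at a start; the rules pass over those that are not, and their reading is None.
Of old0, old1, old2, old3 only 1 to 2 are there at a start; the rules pass over those that are not, and their reading is None.
At some moment in a run one of module0, module1, module2, module3 may be knocked a few centimetres aside while the robot is not near it.
Once in a run the grip may slacken for a moment while it holds something.
It also fails if it takes over 208 s, if anything falls off the work surface, if the arm or the gripper's body presses on something with over 40 N, if the wrist force passes 120 N, or if a joint passes its speed limit or range.

### The arm

A 6-joint arm with a two-finger parallel gripper is mounted at the origin on the work surface. World frame = base frame: x ahead of the robot, y to its left, z up, the work surface at z = 0. Lengths are in m, angles in degrees, forces in N, time in s.
With the tool pointing down it reaches from about 0.25 to 0.725 m from the base axis. Payload 9.7 kg.
Tool frame: the origin (TCP) lies at the centre of the arm's flange, where the gripper is bolted on; the fingertips stand 173 mm ahead of it and the grasp point (between the pads) lies bot.grip_depth ahead of it (bot.grip_depth is the distance from the TCP to the grasp point, in m); z points along the fingers, y is the direction in which the jaws open and shut (so a half turn about z gives the same grasp; the last joint's range is limited). The gripper opens to 85 mm and grips with 20 to 120 N. Pads are 22 mm wide; open, the fingers measure 114 mm over their backs; the gripper's body (76 mm by 85 mm) begins 54 mm behind the grasp point. The pads swing forward as they close: fully open they stand 13 mm farther back than shut.
Start: joints at [76.547, 4.979, 10.078, 95.1, 0, 90], TCP at [0.128, 0.535, 0.405] pointing down, gripper open.
Joint ranges: [-179.16, 179.16], [-48.56, 103.87], [-65.8, 70.77], [-126.05, 130.52], [-82.76, 87.17], [-180, 180]. Speed limits (degrees/s): [127.2, 127.2, 147.25, 180, 180, 180].

### API

Orientations are given as [roll, pitch, yaw] about the fixed x, y, z axes, in that order (R = Rz(yaw) Ry(pitch) Rx(roll)).
In Python, from workcell import status, viewer, bot gives the robot as it stands. The module is installed in compiled form; this text tells all that it offers.
- The arm moves only by the tool move_arm, never from a script. Its argument "commands" is a list of rows, each an object with "claw": the gripper's target within -1 to 1 (fully open at 1, half-way at 0, shut at -1); "travel": the shift along the tool's x, y, z in cm, a list of three; "turn": the turn about the tool's z in degrees. A call has 1 to 5 rows; each row shifts and turns the commanded pose from where the row before left it, along the tool's axes as they then stand; what a row does not reach is not made up. A row lasts 1/12 s, in which the tool goes at most 41.7 mm and 7.16 degrees, less where a joint would pass 70% of its speed; a pose out of reach is approached as far as the arm can. A call is refused whole if a number of a shift passes 4.17 or a number of a turn 7.16, either way. A call with a gripper value outside its range is refused whole. The fingers move at their own pace and stop on an object; "squeeze" is the grip in N (left out, the last holds). Time passes only in rows, so rows that do not move let the fingers close. It gives the time, the measured TCP pose, the force and the opening at its end, in the units of the state.
- status.get_obs(): the state, without advancing time (a new reading comes with each control period).
- viewer.camera(name): name is "scene" or "side" or "wrist"; returns the picture (420x560x3 uint8, blue, green, red); there is no depth.
- viewer.camera_params(name): a dict with "camera_matrix" (3x3 intrinsics, pixels), "xyz" and "rotation" of the camera in the world. Camera axes: x right, y up, looking along -z (the intrinsics and any distortion apply to the point x, -y, -z); pixel columns grow to the right and rows downward; lengths in m; the calibration is good to about 2 mm. A picture is of the moment at which its call begins: read the wrist's pose just before it. camera_params takes no time and is no camera call; for the wrist camera it gives the pose at the moment of the call.
- bot.job_done(): hands the job in, once; it reports no verdict.
The state is a dict: "time": time; "q": joint angles; "qd": joint speeds; "joint_efforts": joint torques, N m; "ee_pos": TCP position; "tcp_rot": TCP orientation; "wrist_force": force on the tool from outside, world axes, zero at the start; "torque": the same for the moment, N m; "opening": finger opening in m.
Only numpy, scipy, OpenCV 4.12 (cv2) and the standard library are available. Lean on these libraries where they do the work, as an engineer would, in place of code of your own. Each camera call takes 0.05 s, during which the arm holds its last target.

## Working session

There is one attempt and no reset: what is moved stays moved. The work goes in short steps, Python scripts to look and compute and a tool call to move; the robot and the scene stay as the last step left them, time stands still between calls to the robot, and variables do not carry over. Pictures are saved under pics/ and viewed, and the job is handed in when it is done.

Besides the shell and the picture viewer there is one more tool, called after "Call:" by a JSON object that holds its "method" and its "body", one argument or row to a line. move_arm: Moves the arm, as the interface text tells. Its arguments: {"type":"object","properties":{"commands":{"type":"array"},"squeeze":{"type":"number"}},"required":["commands"]}

```bash
mkdir -p pics
cat > h.py <<'E'
import numpy as np, cv2
from workcell import status, viewer, bot
def snap(n,f):
    p=viewer.camera_params(n); im=viewer.camera(n); cv2.imwrite('pics/'+f+'.png',im); return im,p
E
python3 - <<'E'
from h import *
print(status.get_obs()); print(bot.grip_depth)
for n in ['scene','side','wrist']:
    im,p=snap(n,n+'0'); print(n,p)
E
```

```text
{'time': 0.0, 'q': array([7.65466084e+01, 5.01272398e+00, 1.00336070e+01, 9.50994827e+01,
       7.51140308e-04, 9.00000202e+01]), 'qd': array([ 0.04339716,  0.03743636,  0.12238332, -0.03195559, -0.01775884,
        0.01662171]), 'joint_efforts': array([-8.60279906e-04, -5.20385957e+01,  4.64806831e+01,  1.63493404e-02,
       -1.15898447e-04, -3.34288224e-06]), 'ee_pos': array([0.12795981, 0.53491378, 0.40395974]), 'tcp_rot': array([-1.79921400e+02, -7.51111928e-04,  1.66546587e+02]), 'wrist_force': array([ 0.34952577,  0.48713887, -0.21580472]), 'torque': array([-0.01415187,  0.02488071,  0.00932425]), 'opening': 0.08540363365454486}
0.1547
scene {'camera_matrix': array([[487.7419985 ,   0.        , 282.60258903],
       [  0.        , 487.7419985 , 207.28116442],
       [  0.        ,   0.        ,   1.        ]]), 'xyz': array([1.22576013, 0.60281186, 0.92133741]), 'rotation': array([ 47.33178381,  -0.89153734, 129.23326726])}
side {'camera_matrix': array([[394.84675151,   0.        , 274.73367686],
       [  0.        , 394.84675151, 212.00726753],
       [  0.        ,   0.        ,   1.        ]]), 'xyz': array([ 0.47515916, -0.94138214,  0.91021156]), 'rotation': array([49.5289842 , -0.60829365, -2.88252818])}
wrist {'camera_matrix': array([[350.27525764,   0.        , 285.51555665],
       [  0.        , 350.27525764, 204.81096656],
       [  0.        ,   0.        ,   1.        ]]), 'xyz': array([0.05788531, 0.5517696 , 0.37277332]), 'rotation': array([-1.64389207e+01,  3.94298417e-02,  7.65582427e+01])}
```

View pics/scene0.png

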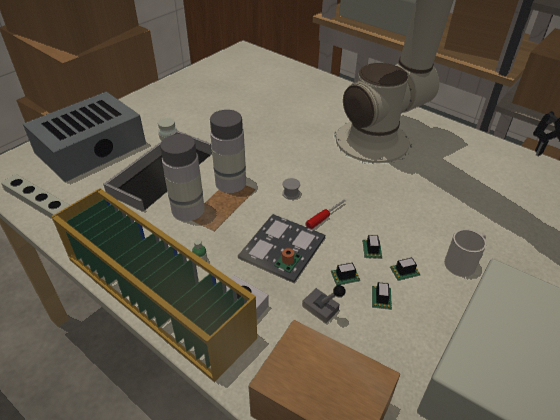

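View pics/side0.png

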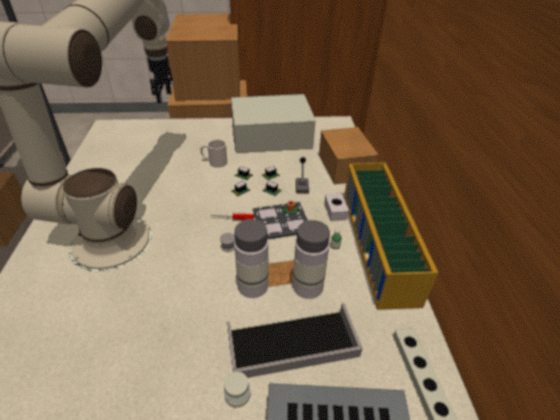

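View pics/wrist0.png

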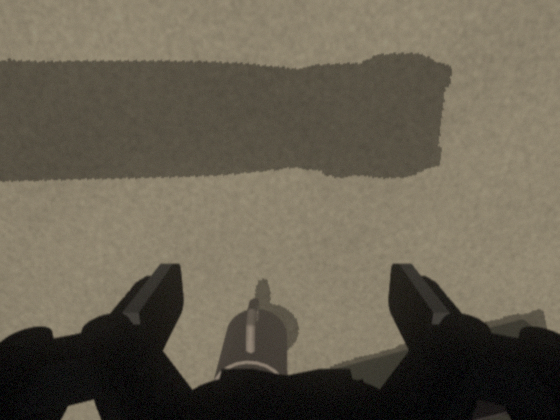

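```bash
cat >> h.py <<'E'
from scipy.spatial.transform import Rotation as R
def rot(e): return R.from_euler('xyz',e,degrees=True).as_matrix()
def ray(p,u,v):
    K=p['camera_matrix']; d=np.array([(u-K[0,2])/K[0,0],-(v-K[1,2])/K[1,1],-1.]); return p['xyz'],rot(p['rotation'])@d
def at(p,u,v,z):
    o,d=ray(p,u,v); return o+d*(z-o[2])/d[2]
def proj(p,X):
    K=p['camera_matrix']; c=rot(p['rotation']).T@(np.asarray(X)-p['xyz']); return np.array([K[0,2]+K[0,0]*c[0]/-c[2],K[1,2]+K[1,1]*c[1]/c[2]])
def crop(im,x0,y0,x1,y1,s,f):
    cv2.imwrite('pics/'+f+'.png',cv2.resize(im[y0:y1,x0:x1],None,fx=s,fy=s,interpolation=cv2.INTER_CUBIC))
E
python3 - <<'E'
from h import *
im=cv2.imread('pics/scene0.png')
crop(im,230,170,430,320,4,'c1'); crop(im,100,100,290,240,4,'c2')
im=cv2.imread('pics/side0.png')
crop(im,200,140,390,270,4,'c3'); crop(im,210,200,370,380,3.3,'c4')
E
```

```text
(no output)
```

View pics/c1.png

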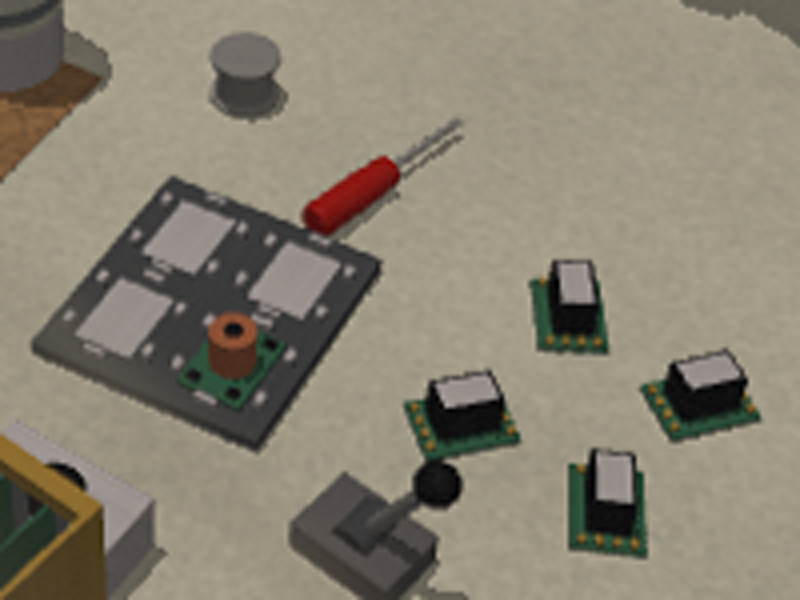

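View pics/c2.png

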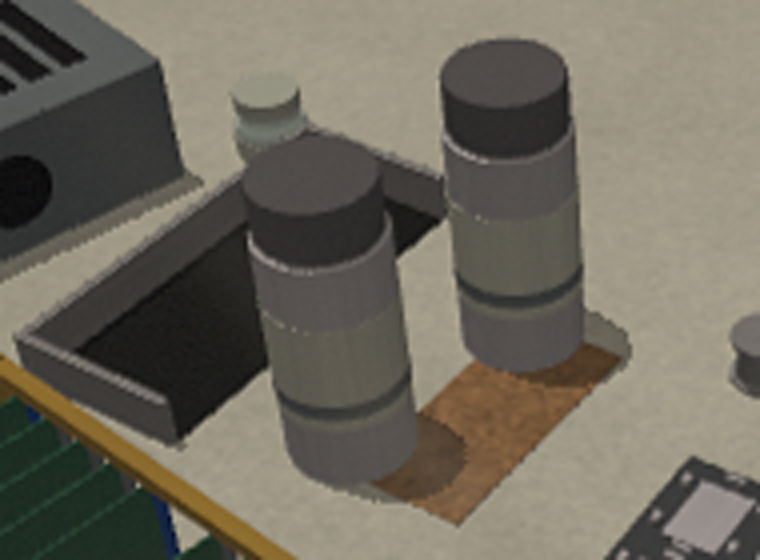

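View pics/c3.png

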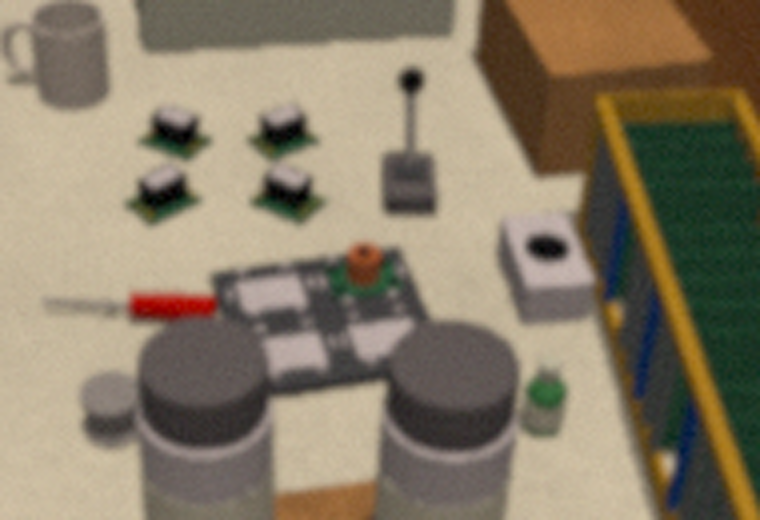

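View pics/c4.png

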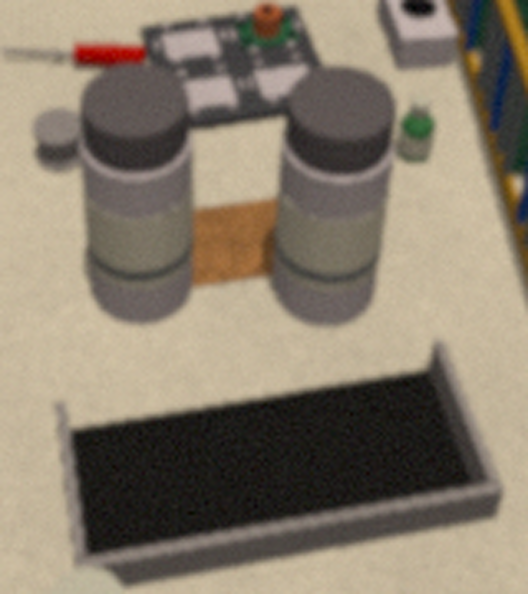

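Run:
```python
from h import *
S=viewer.camera_params('scene'); D=viewer.camera_params('side')
c1=lambda x,y,z:at(S,x/4+230,y/4+170,z).round(4)
c2=lambda x,y,z:at(S,x/4+100,y/4+100,z).round(4)
c3=lambda x,y,z:at(D,x/4+200,y/4+140,z).round(4)
c4=lambda x,y,z:at(D,x/3.3+210,y/3.3+200,z).round(4)
print('capsL/far?',c2(313,175,.225),c2(505,75,.225),c4(136,103,.225),c4(340,103,.225))
print('bay mouth',c4(75,432,0),c4(432,373,0),'scene',c2(180,440,0))
print('bay topback',c4(90,553,.04),c4(493,487,.04),'scene',c2(20,340,.04),c2(310,130,.04),c2(175,405,.04))
print('bay floor back corner',c4(475,478,0),c2(85,345,0))
print('plate', c1(172,178,.012),c1(382,263,.012),c1(258,449,.012),c1(35,347,.012))
for n,pts in dict(m1=[(555,262),(592,262),(598,304),(562,304)],m2=[(668,360),(725,350),(747,380),(690,390)],m3=[(428,378),(490,370),(505,400),(443,409)],m4=[(590,450),(633,453),(634,503),(598,500)]).items():
    q=np.array([c1(x,y,.032) for x,y in pts]); e=[np.linalg.norm(q[i]-q[(i+1)%4]).round(4) for i in range(4)]
    print(n,q.mean(0).round(4),e,q.tolist())
print('coil top',c1(233,328,.032),'ball',c1(437,484,.1), c3(410,80,.1))
print('mat',c2(458,523,0),c2(622,362,0),c2(478,362,0), c4(197,280,0))
print('spool',c1(245,55,.038),'driver',c1(320,220,.012),c1(385,165,.012),c1(460,122,.006))
print('flux',c3(548,385,.07),c3(545,425,.0),'psu near',c1(155,500,.045),c1(20,425,.045),c3(505,220,.045),c3(575,215,.045),c3(600,280,.045),c3(525,285,.045),'mug',c3(70,95,0))
print('housing',c1(345,475,.025),c1(437,540,.025),c1(375,600,.025),c1(290,530,.025))
```

```text
capsL/far? [ 0.6209 -0.2058  0.225 ] [ 0.4643 -0.1953  0.225 ] [ 0.4596 -0.2121  0.225 ] [ 0.616  -0.2182  0.225 ]
bay mouth [ 0.4042 -0.3519 -0.    ] [ 0.6981 -0.3089  0.    ] scene [ 0.6955 -0.3008  0.    ]
bay topback [ 0.4208 -0.4753  0.04  ] [ 0.7156 -0.4373  0.04  ] scene [ 0.7244 -0.4266  0.04  ] [ 0.4204 -0.4686  0.04  ] [ 0.6986 -0.2913  0.04  ]
bay floor back corner [ 0.7143 -0.4059  0.    ] [ 0.6749 -0.4329  0.    ]
plate [ 0.4917 -0.0119  0.012 ] [0.4651 0.1436 0.012 ] [0.6366 0.1762 0.012 ] [0.6625 0.0211 0.012 ]
m1 [0.4169 0.2576 0.032 ] [np.float64(0.0236), np.float64(0.0363), np.float64(0.0225), np.float64(0.0363)] [[0.4102, 0.2374, 0.032], [0.395, 0.2555, 0.032], [0.424, 0.2773, 0.032], [0.4385, 0.2601, 0.032]]
m2 [0.4282 0.356  0.032 ] [np.float64(0.0372), np.float64(0.0253), np.float64(0.0366), np.float64(0.0252)] [[0.4366, 0.3338, 0.032], [0.4071, 0.3564, 0.032], [0.4201, 0.3781, 0.032], [0.4491, 0.3557, 0.032]]
m3 [0.5344 0.2529 0.032 ] [np.float64(0.0384), np.float64(0.0241), np.float64(0.0381), np.float64(0.0248)] [[0.542, 0.2304, 0.032], [0.5128, 0.2554, 0.032
[... 187 characters left out ...]
0.5126, 0.3537, 0.032], [0.5435, 0.3723, 0.032], [0.5548, 0.3555, 0.032]]
coil top [0.5858 0.1159 0.032 ] ball [0.6515 0.304  0.1   ] [0.6505 0.3023 0.1   ]
mat [ 0.6293 -0.0979  0.    ] [ 0.4375 -0.1235  0.    ] [ 0.5046 -0.2027  0.    ] [ 0.5073 -0.2031 -0.    ]
spool [ 0.3831 -0.0361  0.038 ] driver [0.4594 0.089  0.012 ] [0.388 0.091 0.012] [0.312  0.1023 0.006 ]
flux [ 0.7186 -0.0798  0.07  ] [ 0.7286 -0.0541  0.    ] psu near [0.7227 0.17   0.045 ] [0.732  0.0762 0.045 ] [0.7235 0.1573 0.045 ] [0.7874 0.1622 0.045 ] [0.7922 0.0718 0.045 ] [0.7271 0.0677 0.045 ] mug [0.3174 0.4396 0.    ]
housing [0.6277 0.2324 0.025 ] [0.6313 0.2987 0.025 ] [0.6857 0.2952 0.025 ] [0.6786 0.2315 0.025 ]
```

Run:
```python
from h import *
im=cv2.imread('pics/side0.png')
crop(im,110,40,210,120,7,'c5')
im=cv2.imread('pics/scene0.png')
crop(im,500,90,560,170,7,'c6')
```

```text
(no output)
```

View pics/c5.png

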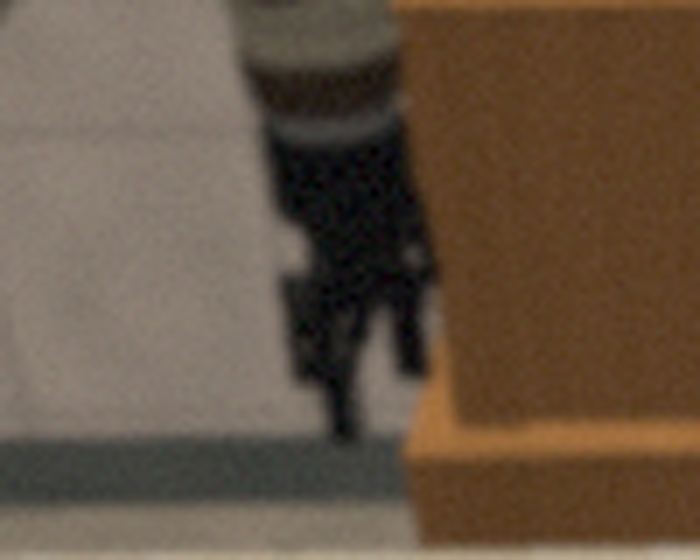

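View pics/c6.png

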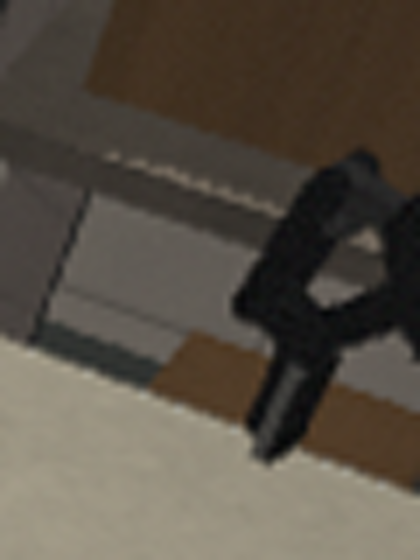

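```bash
cat >> h.py <<'E'
def d(x,y,z,yaw=None):
    o=status.get_obs(); e=o['ee_pos']; M=rot(o['tcp_rot'])
    w=np.array([x,y,z])-e
    yw=o['tcp_rot'][2]; 
    if yaw is not None:
        t=(yw-yaw+90)%180-90
        t2=(yw-yaw+180)%360-180
        print('turn',round(t2,2),'or half',round(t,2)); M=rot([180,0,yaw])
        M2=rot([180,0,yw-t]); print('half delta',(M2.T@w*100).round(2))
    print('t',round(o['time'],2),'ee',e.round(4),'yaw',yw.round(2),'q6',o['q'][5].round(1),'delta tool cm (after turn)',(M.T@w*100).round(2))
E
python3 -c "
from h import *
d(.601,-.100,.40,188.4)"
```

```text
turn -21.86 or half -21.86
half delta [-37.52 -69.72   0.42]
t 0.15 ee [0.128  0.5349 0.4042] yaw 166.54 q6 90.0 delta tool cm (after turn) [-37.52 -69.72   0.42]
```

Call:
{"method": "move_arm", "body": {
  "commands": [
    {"claw": 1, "travel": [0, 0, 0], "turn": -7.1},
    {"claw": 1, "travel": [0, 0, 0], "turn": -7.1},
    {"claw": 1, "travel": [0, 0, 0], "turn": -7.1},
    {"claw": 1, "travel": [0, 0, 0], "turn": -0.6}
  ]
}}

```text
time: 0.48
ee_pos: [0.128, 0.5349, 0.4044]
tcp_rot: [-180.0, -0.0, -171.2]
wrist_force: [-0.3, -0.2, 0.6]
opening: 0.0854
```

Call:
{"method": "move_arm", "body": {
  "commands": [
    {"claw": 1, "travel": [-1.87, -3.49, 0], "turn": 0},
    {"claw": 1, "travel": [-1.87, -3.49, 0], "turn": 0},
    {"claw": 1, "travel": [-1.87, -3.49, 0], "turn": 0},
    {"claw": 1, "travel": [-1.87, -3.49, 0], "turn": 0},
    {"claw": 1, "travel": [-1.87, -3.49, 0], "turn": 0}
  ]
}}

```text
time: 0.9
ee_pos: [0.2466, 0.3745, 0.4045]
tcp_rot: [-180.0, 0.0, -171.8]
wrist_force: [0.9, -0.1, 0.2]
opening: 0.085
```

Call:
{"method": "move_arm", "body": {
  "commands": [
    {"claw": 1, "travel": [-1.87, -3.49, 0], "turn": 0},
    {"claw": 1, "travel": [-1.87, -3.49, 0], "turn": 0},
    {"claw": 1, "travel": [-1.87, -3.49, 0], "turn": 0},
    {"claw": 1, "travel": [-1.87, -3.49, 0], "turn": 0},
    {"claw": 1, "travel": [-1.87, -3.49, 0], "turn": 0}
  ]
}}

```text
time: 1.32
ee_pos: [0.3648, 0.2153, 0.4048]
tcp_rot: [180.0, 0.0, -171.8]
wrist_force: [0.3, -0.2, 0.4]
opening: 0.0853
```

Call:
{"method": "move_arm", "body": {
  "commands": [
    {"claw": 1, "travel": [-1.87, -3.49, 0], "turn": 0},
    {"claw": 1, "travel": [-1.87, -3.49, 0], "turn": 0},
    {"claw": 1, "travel": [-1.87, -3.49, 0], "turn": 0},
    {"claw": 1, "travel": [-1.87, -3.49, 0], "turn": 0},
    {"claw": 1, "travel": [-1.87, -3.49, 0], "turn": 0}
  ]
}}

```text
time: 1.73
ee_pos: [0.483, 0.0563, 0.4047]
tcp_rot: [180.0, 0.0, -171.8]
wrist_force: [0.2, 1.2, -0.5]
opening: 0.0851
```

```bash
python3 -c "
from h import *
d(.601,-.09,.30,188.4)
snap('wrist','w1');snap('scene','s1')"
```

```text
turn -0.21 or half -0.21
half delta [ -9.54 -16.2   10.47]
t 1.73 ee [0.483  0.0563 0.4047] yaw -171.81 q6 -1.5 delta tool cm (after turn) [ -9.54 -16.2   10.47]
```

View pics/w1.png

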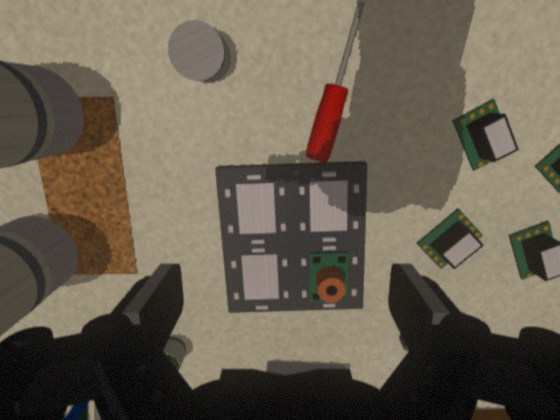

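View pics/s1.png

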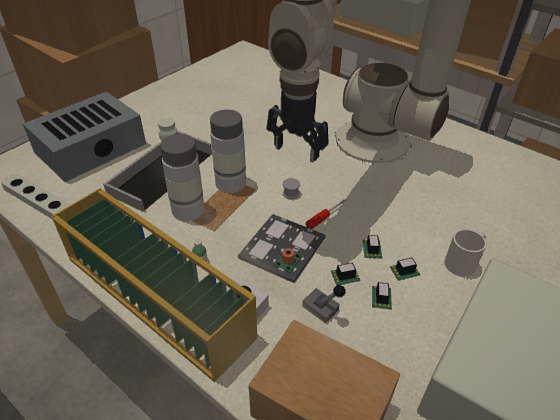

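Run:
```python
from h import *
im=cv2.imread('pics/s1.png'); crop(im,250,80,350,170,7,'c7')
im=cv2.imread('pics/w1.png'); crop(im,205,150,380,320,4,'c8'); crop(im,410,80,560,300,3.5,'c9')
p=viewer.camera_params('wrist'); print(p)
for u,v,z in [(217,168,.012),(366,162,.012),(363,310,.012),(229,312,.012),(38,97,0),(115,97,0),(136,274,0)]:
    print(at(p,u,v,z).round(4))
```

```text
{'camera_matrix': array([[350.27525764,   0.        , 285.51555665],
       [  0.        , 350.27525764, 204.81096656],
       [  0.        ,   0.        ,   1.        ]]), 'xyz': array([0.4131232 , 0.04480198, 0.37245595]), 'rotation': array([-1.63963491e+01,  4.24470216e-02,  9.79379957e+01])}
[ 0.4885 -0.0169  0.012 ]
[0.4609 0.1353 0.012 ]
[0.6334 0.1673 0.012 ]
[0.6579 0.0114 0.012 ]
[ 0.4433 -0.2054  0.    ]
[ 0.4325 -0.1278  0.    ]
[ 0.6301 -0.1029  0.    ]
```

View pics/c7.png

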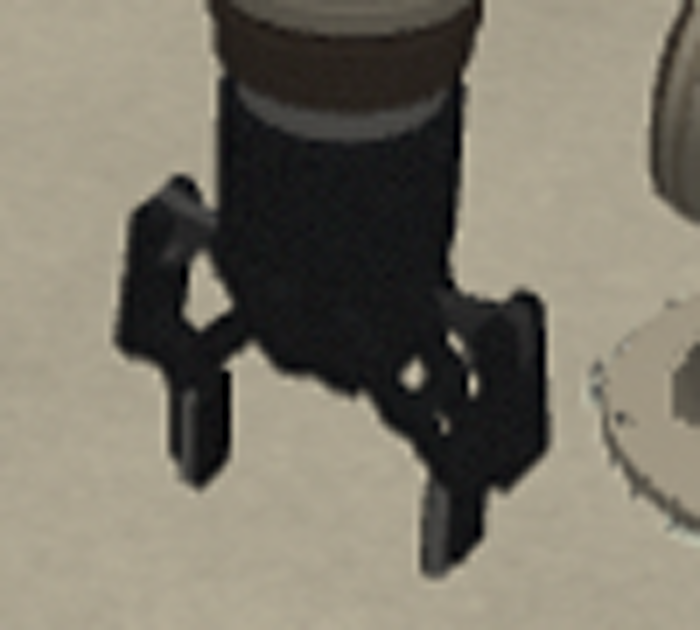

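View pics/c8.png

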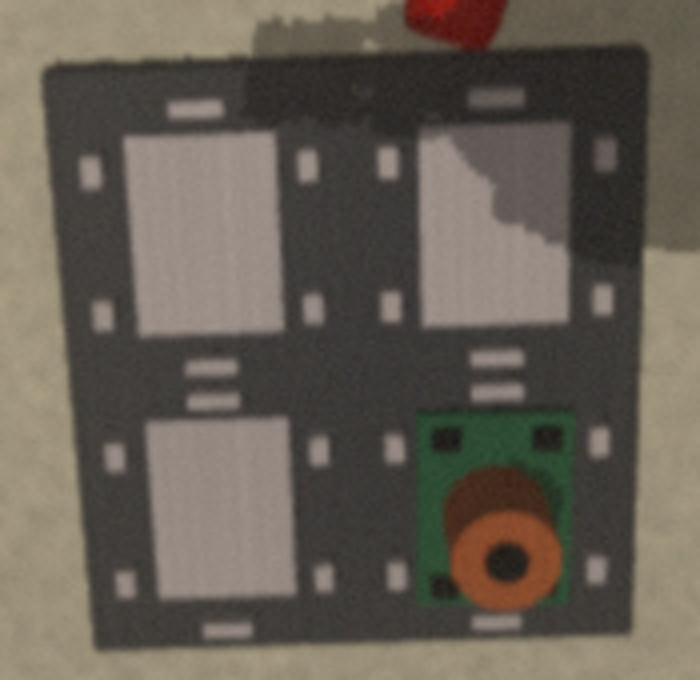

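View pics/c9.png

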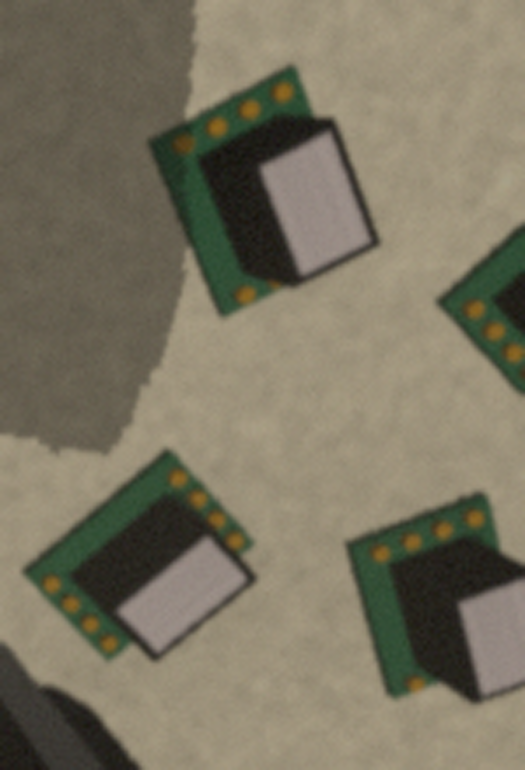

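Run:
```python
from h import *
p=viewer.camera_params('wrist')
d(.600,-.088,.2,188.4)
im,p=snap('scene','s2')
```

```text
turn -0.47 or half -0.47
half delta [ -9.34 -15.79  20.37]
t 1.83 ee [0.4845 0.0545 0.4037] yaw -172.07 q6 -1.5 delta tool cm (after turn) [ -9.34 -15.79  20.37]
```

Call:
{"method": "move_arm", "body": {
  "commands": [
    {"claw": 1, "travel": [-1.87, -3.16, 0.5], "turn": 0},
    {"claw": 1, "travel": [-1.87, -3.16, 0.5], "turn": 0},
    {"claw": 1, "travel": [-1.87, -3.16, 0.5], "turn": 0},
    {"claw": 1, "travel": [-1.87, -3.16, 0.5], "turn": 0},
    {"claw": 1, "travel": [-1.87, -3.16, 0.5], "turn": 0}
  ]
}}

```text
time: 2.3
ee_pos: [0.5986, -0.0844, 0.3797]
tcp_rot: [180.0, 0.0, -171.6]
wrist_force: [-0.2, -0.1, 0.2]
opening: 0.0851
```

Call:
{"method": "move_arm", "body": {
  "commands": [
    {"claw": 1, "travel": [0, 0, 3.6], "turn": 0},
    {"claw": 1, "travel": [0, 0, 3.6], "turn": 0},
    {"claw": 1, "travel": [0, 0, 3.6], "turn": 0},
    {"claw": 1, "travel": [0, 0, 3.6], "turn": 0},
    {"claw": 1, "travel": [0, 0, 3.6], "turn": 0}
  ]
}}

```text
time: 2.72
ee_pos: [0.5975, -0.0829, 0.1982]
tcp_rot: [180.0, 0.0, -171.6]
wrist_force: [-0.1, -0.6, 0.1]
opening: 0.0857
```

Call:
{"method": "move_arm", "body": {
  "commands": [
    {"claw": 1, "travel": [0, 0, 2], "turn": 0},
    {"claw": 1, "travel": [0, 0, 0], "turn": 0},
    {"claw": 1, "travel": [0, 0, 0], "turn": 0}
  ]
}}

```text
time: 2.97
ee_pos: [0.5976, -0.0831, 0.1794]
tcp_rot: [180.0, -0.1, -171.6]
wrist_force: [0.9, -0.6, 0.7]
opening: 0.0854
```

Run:
```python
from h import *
d(.600,-.088,.165,188.4)
im,p=snap('scene','s3'); crop(im,130,50,330,200,4,'c10')
im,p=snap('side','d3'); crop(im,200,110,390,300,3,'c11')
```

```text
turn 0.02 or half 0.02
half delta [-0.17 -0.52  1.44]
t 2.97 ee [ 0.5976 -0.0831  0.1794] yaw -171.58 q6 -16.3 delta tool cm (after turn) [-0.17 -0.52  1.44]
```

View pics/c10.png

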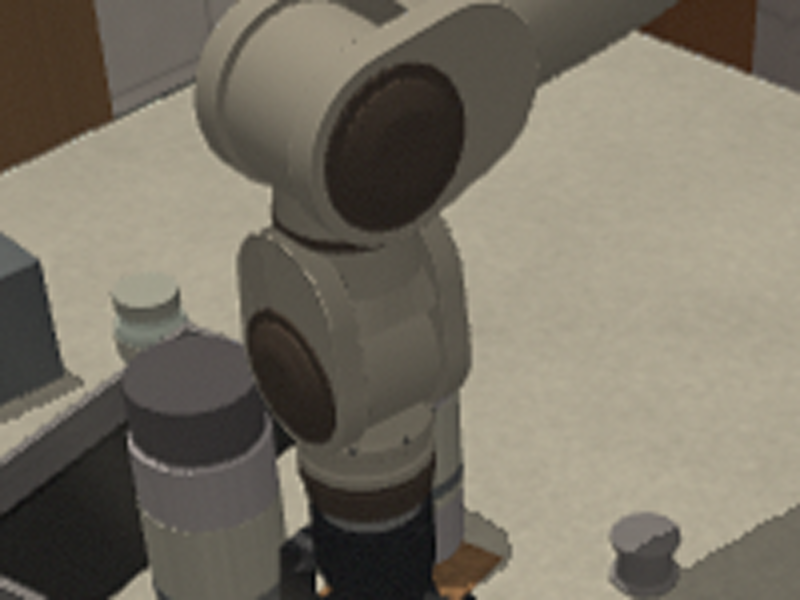

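View pics/c11.png

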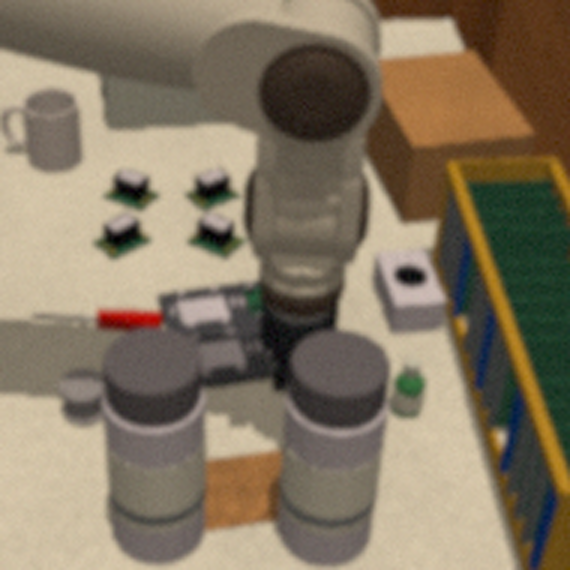

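Run:
```python
from h import *
S=viewer.camera_params('scene')
for u,v in [(290,375),(310,440),(250,240),(300,450),(440,450)]:
    o,dd=ray(S,u/4+130,v/4+50)
    for y in (-.083,-.123,-.143):
        t=(y-o[1])/dd[1]; print((u,v),(o+t*dd).round(3),end=' ')
    print()
```

```text
(290, 375) [ 0.648 -0.083  0.296] (290, 375) [ 0.615 -0.123  0.26 ] (290, 375) [ 0.598 -0.143  0.241] 
(310, 440) [ 0.639 -0.083  0.246] (310, 440) [ 0.605 -0.123  0.207] (310, 440) [ 0.588 -0.143  0.187] 
(250, 240) [ 0.664 -0.083  0.389] (250, 240) [ 0.632 -0.123  0.357] (250, 240) [ 0.615 -0.143  0.342] 
(300, 450) [ 0.647 -0.083  0.244] (300, 450) [ 0.614 -0.123  0.204] (300, 450) [ 0.597 -0.143  0.185] 
(440, 450) [ 0.535 -0.083  0.179] (440, 450) [ 0.495 -0.123  0.135] (440, 450) [ 0.475 -0.143  0.114]
```

Run:
```python
from h import *
im=cv2.imread('pics/s2.png'); crop(im,230,0,350,170,4.5,'c12')
```

```text
(no output)
```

View pics/c12.png

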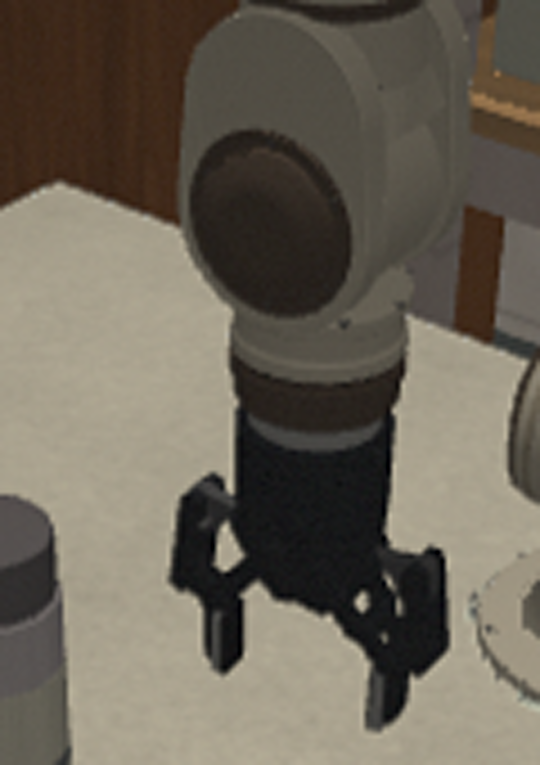

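Run:
```python
from h import *
S=viewer.camera_params('scene')
T=np.array([.4845,.0545,.4037]); yaw=-171.9
M=rot([180,0,yaw]); ty=M[:,1]; tx=M[:,0]
def f(u,v,x=0):
    o,dd=ray(S,u/4.5+230,v/4.5)
    # o+t dd = T + x tx + a ty + b z
    A=np.c_[dd,-ty,[0,0,-1]]; s=np.linalg.solve(A,T+x*tx-o); return s[1:]*1000
for n,u,v in [('bulgeL bottom',175,580),('bulgeL top',180,505),('tipL bottom',222,670),('tipL outer',205,655),('bulgeR bottom',430,665),('bulgeR corner',448,640),('bulgeR top',445,555),('tipR',380,728),('disc c',270,225),('disc lowest',285,315),('house low',290,328)]:
    print(n,f(u,v).round(0),f(u,v,.011).round(0),f(u,v,-.011).round(0))
for a in [(.06,-.11),(-.06,-.11),(-.065,-.1),(.0425,-.16),(-.0425,-.16),(-.057,-.16),(.057,-.16)]:
    print(a,((proj(S,T+ty*a[0]+[0,0,a[1]])-[230,0])*4.5).round(0))
```

```text
bulgeL bottom [ -77. -120.] [ -84. -128.] [ -70. -111.]
bulgeL top [-74. -74.] [-81. -82.] [-67. -66.]
tipL bottom [ -48. -166.] [ -55. -175.] [ -42. -156.]
tipL outer [ -59. -160.] [ -66. -169.] [ -52. -151.]
bulgeR bottom [  71. -116.] [  66. -125.] [  76. -108.]
bulgeR corner [ 80. -98.] [  75. -107.] [ 84. -90.]
bulgeR top [ 74. -52.] [ 69. -60.] [ 79. -44.]
tipR [  47. -165.] [  41. -175.] [  52. -156.]
disc c [-26.  86.] [-33.  80.] [-20.  92.]
disc lowest [-17.  45.] [-23.  39.] [-11.  52.]
house low [-14.  40.] [-20.  33.] [-8. 46.]
(0.06, -0.11) [411. 647.]
(-0.06, -0.11) [204. 574.]
(-0.065, -0.1) [195. 555.]
(0.0425, -0.16) [374. 717.]
(-0.0425, -0.16) [231. 665.]
(-0.057, -0.16) [208. 656.]
(0.057, -0.16) [399. 726.]
```

Run:
```python
from h import *
S=viewer.camera_params('scene')
A=[];b=[]
for T,(u,v) in [((.4845,.0545,.4037),(270/4.5+230,225/4.5)),((.5976,-.0831,.1794),(290/4+130,375/4+50))]:
    T=np.array(T); q=np.arctan2(T[1],T[0]); F=np.array([[np.cos(q),-np.sin(q),0],[np.sin(q),np.cos(q),0],[0,0,1]])
    o,dd=ray(S,u,v); dd/=np.linalg.norm(dd); P=np.eye(3)-np.outer(dd,dd)
    A.append(P@F); b.append(P@(o-T))
s,r,_,_=np.linalg.lstsq(np.vstack(A),np.hstack(b),rcond=None); print(s,r)
```

```text
[0.04641398 0.00133361 0.11129307] [5.16926769e-07]
```

Call:
{"method": "move_arm", "body": {
  "commands": [
    {"claw": 1, "travel": [0, 0, 0.9], "turn": 0},
    {"claw": 1, "travel": [0, -0.4, 0], "turn": 0},
    {"claw": 1, "travel": [0, -0.4, 0], "turn": 0},
    {"claw": 1, "travel": [0, -0.6, 0], "turn": 0},
    {"claw": 1, "travel": [0, -0.8, 0], "turn": 0}
  ]
}}

```text
time: 3.48
ee_pos: [0.6014, -0.1063, 0.1712]
tcp_rot: [180.0, 0.0, -171.5]
wrist_force: [-0.3, 2.6, 1.3]
opening: 0.0855
```

Call:
{"method": "move_arm", "body": {
  "commands": [
    {"claw": 1, "travel": [0, -0.9, 0], "turn": 0},
    {"claw": 1, "travel": [0, -0.9, 0], "turn": 0},
    {"claw": 1, "travel": [0, -0.9, 0], "turn": 0},
    {"claw": 1, "travel": [0, -0.6, 0], "turn": 0},
    {"claw": 1, "travel": [0, -0.3, 0], "turn": 0}
  ]
}}

```text
time: 3.9
ee_pos: [0.6066, -0.1429, 0.1707]
tcp_rot: [-180.0, 0.0, -171.6]
wrist_force: [-0.3, 3.4, 2.3]
opening: 0.0855
```

Run:
```python
from h import *
d(.600,-.088,.165,188.4)
im,p=snap('scene','s4'); crop(im,100,50,260,250,3,'c13')
im,p=snap('side','d4'); crop(im,200,200,390,380,3,'c14')
```

```text
turn -0.01 or half -0.01
half delta [-0.15  5.53  0.57]
t 3.9 ee [ 0.6066 -0.1429  0.1707] yaw -171.61 q6 -21.6 delta tool cm (after turn) [-0.15  5.53  0.57]
```

View pics/c13.png

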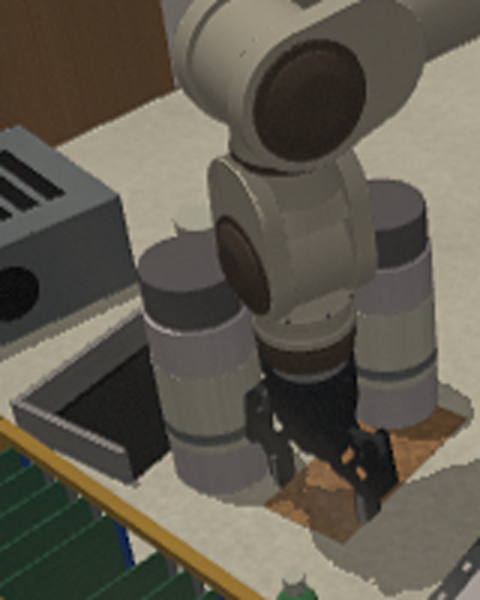

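View pics/c14.png

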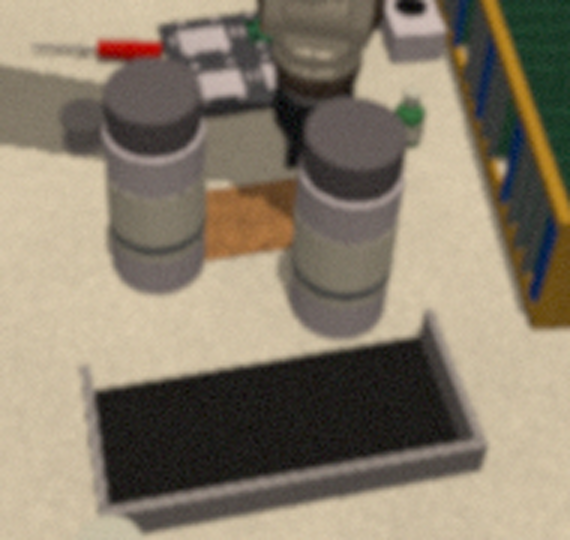

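```bash
cat >> h.py <<'E'
BM=np.array([.559,-.393]); BX=np.array([.989,.146]); BY=np.array([-.146,.989])
def loc(P): 
    v=np.asarray(P)[:2]-BM; return np.array([v@BX,v@BY]).round(4)
E
python3 - <<'E'
from h import *
D=viewer.camera_params('side');S=viewer.camera_params('scene')
P=at(D,355/3+200,133/3+200,.225); print(P,loc(P)); P=at(S,193/3+100,270/3+50,.225); print(P,loc(P))
print('tool',loc([.6066,-.1429]))
# mouth corners from c14
for u,v in [(97,392),(425,340)]: P=at(D,u/3+200,v/3+200,0); print(P,loc(P))
for u,v in [(105,500),(482,445)]: P=at(D,u/3+200,v/3+200,0.04); print(P,loc(P))
P=at(D,153/3+200,92/3+200,.225);print('B',P,loc(P));
E
```

```text
[ 0.62317792 -0.26520617  0.225     ] [0.0821 0.117 ]
[ 0.63236209 -0.24360964  0.225     ] [0.0944 0.137 ]
tool [0.0836 0.2404]
[ 4.03183640e-01 -3.51098441e-01  1.11022302e-16] [-0.148   0.0642]
[ 0.70002724 -0.30991879  0.        ] [0.1516 0.0616]
[ 0.41550988 -0.47287743  0.04      ] [-0.1536 -0.058 ]
[ 0.71822787 -0.43943354  0.04      ] [ 0.1507 -0.0692]
B [ 0.45911629 -0.21001617  0.225     ] [-0.0721  0.1956]
```

Call:
{"method": "move_arm", "body": {
  "commands": [
    {"claw": 1, "travel": [0, -0.5, 0], "turn": 0},
    {"claw": 1, "travel": [0, -0.9, 0], "turn": 0},
    {"claw": 1, "travel": [0, -1.1, 0], "turn": 0},
    {"claw": 1, "travel": [0, -1.1, 0], "turn": 0},
    {"claw": 1, "travel": [0, -1.1, 0], "turn": 0}
  ]
}}

```text
time: 4.42
ee_pos: [0.6135, -0.1893, 0.1706]
tcp_rot: [-180.0, -0.0, -171.6]
wrist_force: [-0.7, 2.2, -0.5]
opening: 0.0855
```

Call:
{"method": "move_arm", "body": {
  "commands": [
    {"claw": 1, "travel": [0, -1.1, 0], "turn": 0},
    {"claw": 1, "travel": [0, -1.1, 0], "turn": 0},
    {"claw": 1, "travel": [0, -1.1, 0], "turn": 0},
    {"claw": 1, "travel": [0, -0.9, 0], "turn": 0},
    {"claw": 1, "travel": [0, -0.5, 0], "turn": 0}
  ]
}}

```text
time: 4.83
ee_pos: [0.6204, -0.2361, 0.1706]
tcp_rot: [-180.0, -0.0, -171.6]
wrist_force: [-0.4, 2.2, -1.2]
opening: 0.0851
```

Call:
{"method": "move_arm", "body": {
  "commands": [
    {"claw": 1, "travel": [0, -0.5, 0], "turn": 0},
    {"claw": 1, "travel": [0, -0.5, 0], "turn": 0},
    {"claw": 1, "travel": [0, -0.3, 0], "turn": 0},
    {"claw": 1, "travel": [0, 0, 0], "turn": 0}
  ]
}}

```text
time: 5.17
ee_pos: [0.6223, -0.2479, 0.1707]
tcp_rot: [-180.0, 0.0, -171.6]
wrist_force: [0.6, 0.3, 0.3]
opening: 0.0851
```

Run:
```python
from h import *
o=status.get_obs();print(loc(o['ee_pos']))
im,p=snap('scene','s5'); crop(im,100,50,260,250,3,'c15')
im,p=snap('side','d5'); crop(im,200,200,390,380,3,'c16')
```

```text
[0.0838 0.1342]
```

View pics/c15.png

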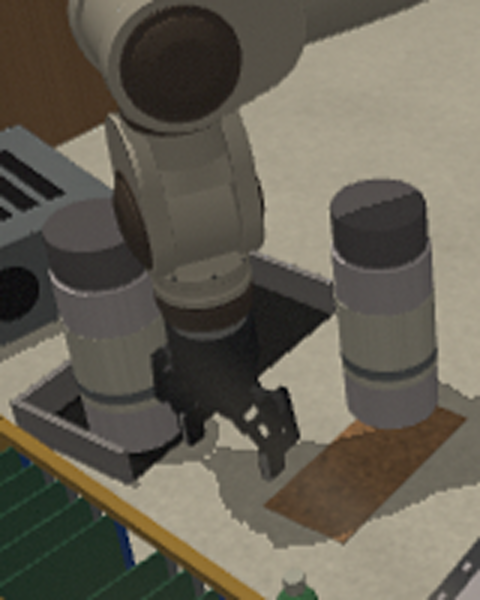

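View pics/c16.png

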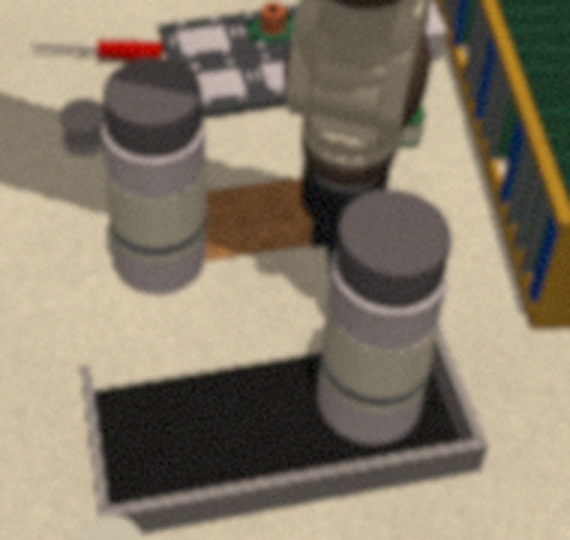

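Run:
```python
from h import *
D=viewer.camera_params('side');S=viewer.camera_params('scene')
P=at(D,394/3+200,235/3+200,.225); print(P,loc(P))
P=at(S,378/3+100,207/3+50,.225); print('B',P,loc(P)); P=at(D,152/3+200,97/3+200,.225); print('B',P,loc(P))
# predicted foot/cap positions
for y in (0,.005,.01,.015):
    c=BM+.083*BX+y*BY; print(y,((proj(D,[*c,.225])-200)*3).round(), ((proj(S,[*c,.225])-[100,50])*3).round())
```

```text
[ 0.63792909 -0.37285904  0.225     ] [0.081  0.0084]
B [ 0.46554397 -0.19490977  0.225     ] [-0.0635  0.2096]
B [ 0.45824944 -0.21611622  0.225     ] [-0.0738  0.1896]
0 [400. 243.] [ 79. 215.]
0.005 [398. 238.] [ 84. 216.]
0.01 [396. 233.] [ 88. 218.]
0.015 [394. 228.] [ 92. 220.]
```

Call:
{"method": "move_arm", "body": {
  "commands": [
    {"claw": 1, "travel": [0, -0.4, 0], "turn": 0},
    {"claw": 1, "travel": [0, -0.3, 0], "turn": 0},
    {"claw": 1, "travel": [0, 0, 0], "turn": 0},
    {"claw": 1, "travel": [0, 1.5, 0], "turn": 0},
    {"claw": 1, "travel": [0, 3, -1], "turn": 0}
  ]
}}

```text
time: 5.68
ee_pos: [0.616, -0.211, 0.1786]
tcp_rot: [180.0, -0.1, -171.7]
wrist_force: [0.4, -0.1, 0.4]
opening: 0.0854
```

Call:
{"method": "move_arm", "body": {
  "commands": [
    {"claw": 1, "travel": [0, 3.6, -1], "turn": 0},
    {"claw": 1, "travel": [0, 3.6, -1], "turn": 0},
    {"claw": 1, "travel": [0, 3.6, -1], "turn": 0},
    {"claw": 1, "travel": [0, 3.6, 0], "turn": 0},
    {"claw": 1, "travel": [0, 1.5, 0], "turn": 0}
  ]
}}

```text
time: 6.1
ee_pos: [0.5925, -0.0486, 0.2117]
tcp_rot: [180.0, 0.1, -171.4]
wrist_force: [-0.5, 0.0, -0.3]
opening: 0.0853
```

Call:
{"method": "move_arm", "body": {
  "commands": [
    {"claw": 1, "travel": [3.8, 0, 0], "turn": 0},
    {"claw": 1, "travel": [3.8, 0, 0], "turn": 0},
    {"claw": 1, "travel": [3.8, 0, 0], "turn": 0},
    {"claw": 1, "travel": [3.6, 0, 0], "turn": 0},
    {"claw": 1, "travel": [0, 0, 0], "turn": 0}
  ]
}}

```text
time: 6.52
ee_pos: [0.4396, -0.0746, 0.2097]
tcp_rot: [180.0, -0.2, -171.6]
wrist_force: [1.8, 0.0, -0.6]
opening: 0.0854
```

Run:
```python
from h import *
o=status.get_obs();print(loc(o['ee_pos']),o['ee_pos'],o['time'])
im,p=snap('scene','s6'); crop(im,100,50,300,250,3,'c17')
im,p=snap('side','d6'); crop(im,200,200,390,380,3,'c18')
```

```text
[-0.0716  0.3323] [ 0.4396023  -0.07459528  0.2096927 ] 6.5167
```

View pics/c17.png

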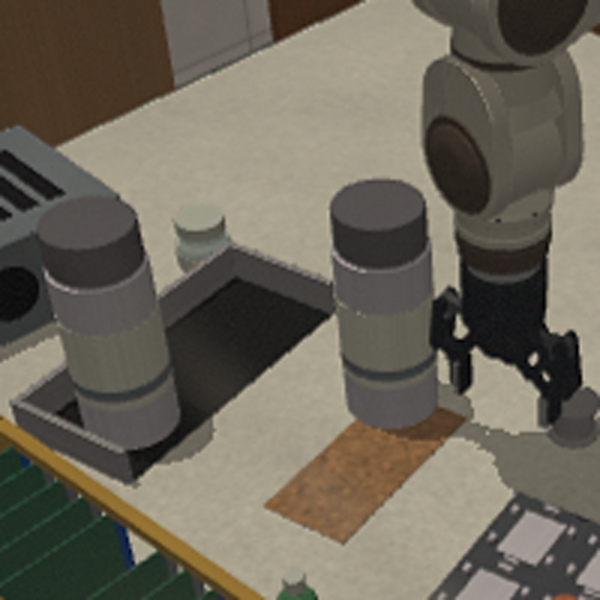

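View pics/c18.png

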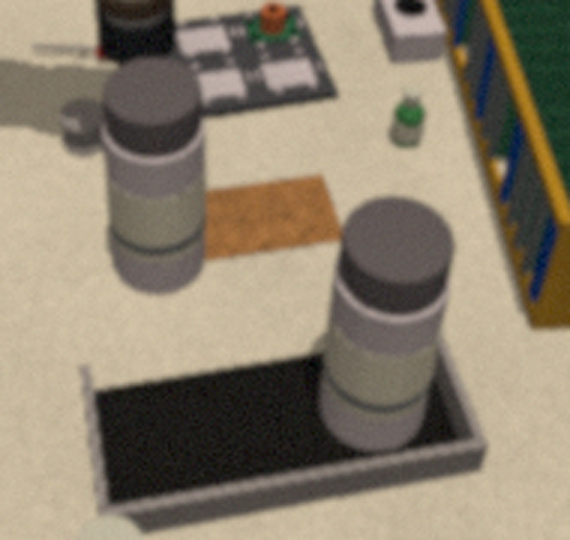

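Run:
```python
from h import *
D=viewer.camera_params('side');S=viewer.camera_params('scene')
from scipy.optimize import least_squares
# band/cap edges: fit can centre from left/right edges of the cap ellipse & top row
def fit(p,l,r,t,rad=.0425,z=.225):
    a=np.linspace(0,2*np.pi,73)
    def f(c):
        q=np.array([proj(p,[c[0]+rad*np.cos(x),c[1]+rad*np.sin(x),z]) for x in a])
        return [q[:,0].min()-l,q[:,0].max()-r,q[:,1].min()-t]
    s=least_squares(f,[.5,-.25]); return s.x.round(4),loc(s.x),s.fun.round(1)
print('A scene',fit(S,39/3+100,136/3+100,196/3+50)); print('A side',fit(D,341/3+200,454/3+200,198/3+200))
print('B scene',fit(S,331/3+100,427/3+100,179/3+50)); print('B side',fit(D,104/3+200,201/3+200,57/3+200))
```

```text
A scene (array([ 0.644 , -0.3654]), array([0.0881, 0.0149]), array([-0.9,  0.9, -0.1]))
A side (array([ 0.6395, -0.3786]), array([0.0817, 0.0025]), array([-0.3,  0.3, -0. ]))
B scene (array([ 0.4623, -0.1967]), array([-0.067 ,  0.2083]), array([-0.3,  0.3, -0. ]))
B side (array([ 0.4588, -0.2077]), array([-0.072 ,  0.1979]), array([-0.6,  0.6, -0.1]))
```

Call:
{"method": "move_arm", "body": {
  "commands": [
    {"claw": 1, "travel": [0, 0, 2], "turn": 0},
    {"claw": 1, "travel": [0, 0, 1.9], "turn": 0},
    {"claw": 1, "travel": [0, 0, 0], "turn": 0}
  ]
}}

```text
time: 6.87
ee_pos: [0.4446, -0.0743, 0.1687]
tcp_rot: [179.9, -0.2, -171.5]
wrist_force: [-0.8, 0.5, -0.9]
opening: 0.0854
```

Call:
{"method": "move_arm", "body": {
  "commands": [
    {"claw": 1, "travel": [0.1, -0.5, 0], "turn": 0},
    {"claw": 1, "travel": [0.1, -0.4, 0], "turn": 0},
    {"claw": 1, "travel": [0, -0.6, 0], "turn": 0},
    {"claw": 1, "travel": [0, -0.9, 0], "turn": 0},
    {"claw": 1, "travel": [0, -1.1, 0], "turn": 0}
  ]
}}

```text
time: 7.28
ee_pos: [0.4485, -0.1102, 0.1725]
tcp_rot: [180.0, 0.1, -171.5]
wrist_force: [-0.2, 3.5, 1.0]
opening: 0.0856
```

Call:
{"method": "move_arm", "body": {
  "commands": [
    {"claw": 1, "travel": [0, -1.1, 0], "turn": 0},
    {"claw": 1, "travel": [0, -1.1, 0], "turn": 0},
    {"claw": 1, "travel": [0, -1.1, 0], "turn": 0},
    {"claw": 1, "travel": [0, -1.1, 0], "turn": 0},
    {"claw": 1, "travel": [0, -0.6, 0], "turn": 0}
  ]
}}

```text
time: 7.7
ee_pos: [0.4556, -0.1606, 0.1717]
tcp_rot: [-180.0, 0.0, -171.6]
wrist_force: [-0.5, 4.1, 0.7]
opening: 0.0851
```

Run:
```python
from h import *
o=status.get_obs();print(loc(o['ee_pos']),o['ee_pos'],o['time'])
im,p=snap('scene','s7'); crop(im,100,50,300,250,3,'c19')
im,p=snap('side','d7'); crop(im,200,200,390,380,3,'c20')
```

```text
[-0.0683  0.2449] [ 0.45562191 -0.16061257  0.17169185] 7.7
```

View pics/c19.png

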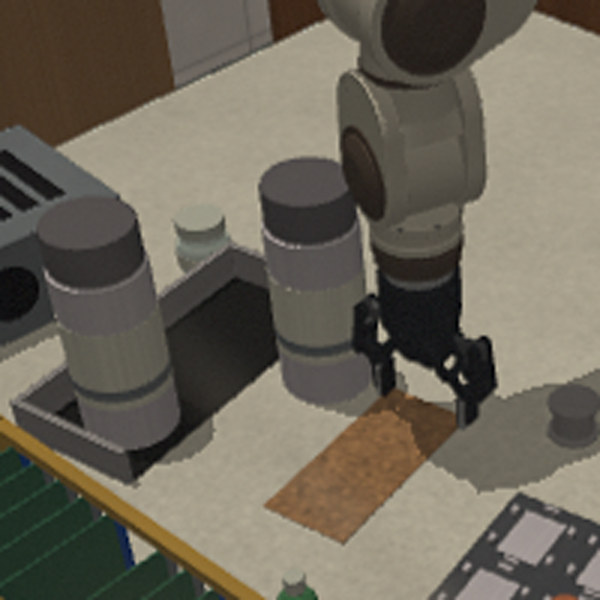

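View pics/c20.png

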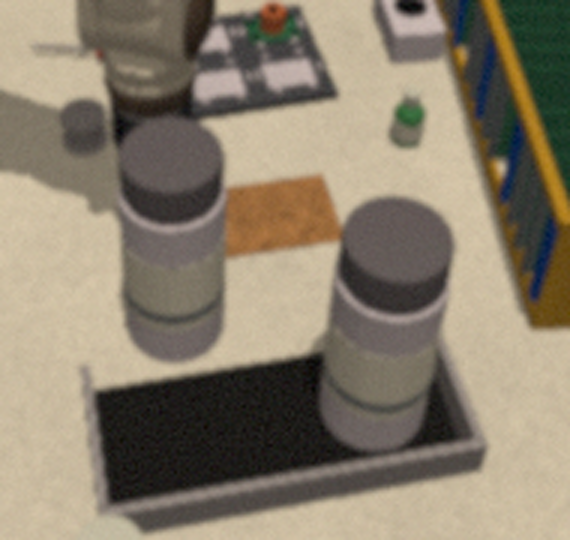

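Call:
{"method": "move_arm", "body": {
  "commands": [
    {"claw": 1, "travel": [0, -0.6, 0], "turn": 0},
    {"claw": 1, "travel": [0, -1.0, 0], "turn": 0},
    {"claw": 1, "travel": [0, -1.1, 0], "turn": 0},
    {"claw": 1, "travel": [0, -1.1, 0], "turn": 0},
    {"claw": 1, "travel": [0, -1.1, 0], "turn": 0}
  ]
}}

```text
time: 8.22
ee_pos: [0.4627, -0.2084, 0.1715]
tcp_rot: [180.0, -0.0, -171.5]
wrist_force: [-0.4, 3.3, -1.5]
opening: 0.0849
```

Call:
{"method": "move_arm", "body": {
  "commands": [
    {"claw": 1, "travel": [0, -1.1, 0], "turn": 0},
    {"claw": 1, "travel": [0, -1.1, 0], "turn": 0},
    {"claw": 1, "travel": [0, -1.1, 0], "turn": 0},
    {"claw": 1, "travel": [0, -0.9, 0], "turn": 0},
    {"claw": 1, "travel": [0, -0.6, 0], "turn": 0}
  ]
}}

```text
time: 8.63
ee_pos: [0.4698, -0.2563, 0.1716]
tcp_rot: [-180.0, -0.0, -171.6]
wrist_force: [-1.2, 2.7, -1.4]
opening: 0.0855
```

Call:
{"method": "move_arm", "body": {
  "commands": [
    {"claw": 1, "travel": [0, -0.6, 0], "turn": 0},
    {"claw": 1, "travel": [0, -0.6, 0], "turn": 0},
    {"claw": 1, "travel": [0, -0.6, 0], "turn": 0},
    {"claw": 1, "travel": [0, 0, 0], "turn": 0}
  ]
}}

```text
time: 8.97
ee_pos: [0.4725, -0.2737, 0.1717]
tcp_rot: [-180.0, 0.0, -171.6]
wrist_force: [-0.1, 0.4, -0.4]
opening: 0.0858
```

Run:
```python
from h import *
o=status.get_obs();print(loc(o['ee_pos']),o['ee_pos'],o['time'])
im,p=snap('scene','s8'); crop(im,100,50,300,250,3,'c21')
im,p=snap('side','d8'); crop(im,200,200,390,380,3,'c22')
```

```text
[-0.0681  0.1307] [ 0.47253074 -0.27365497  0.17174428] 8.9667
```

View pics/c21.png

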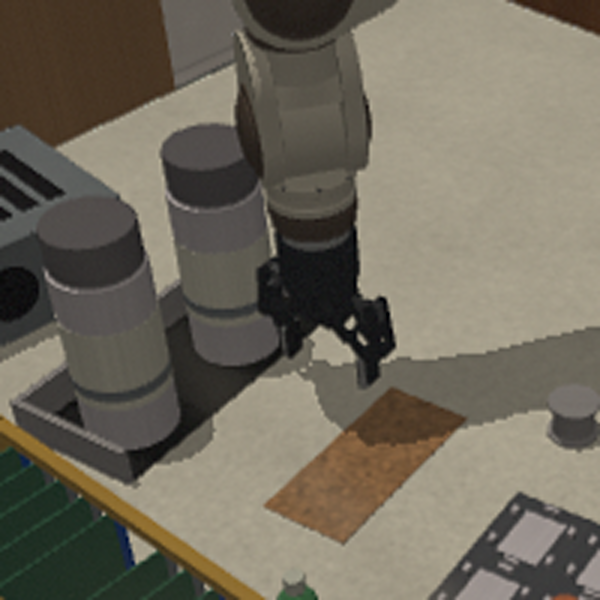

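View pics/c22.png

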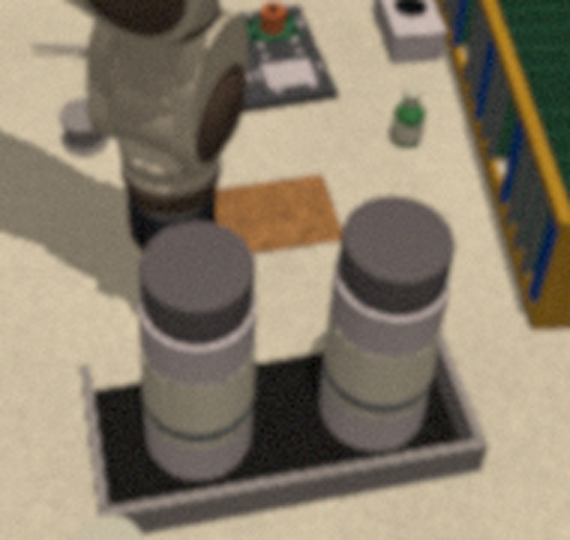

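Call:
{"method": "move_arm", "body": {
  "commands": [
    {"claw": 1, "travel": [0, -0.4, 0], "turn": 0},
    {"claw": 1, "travel": [0, 0, 0], "turn": 0},
    {"claw": 1, "travel": [0, 1.5, 0], "turn": 0},
    {"claw": 1, "travel": [0, 3.5, -1], "turn": 0},
    {"claw": 1, "travel": [0, 3.5, -2], "turn": 0}
  ]
}}

```text
time: 9.48
ee_pos: [0.4591, -0.1914, 0.1996]
tcp_rot: [179.9, -0.2, -171.7]
wrist_force: [0.3, 0.7, 0.2]
opening: 0.0851
```

Call:
{"method": "move_arm", "body": {
  "commands": [
    {"claw": 1, "travel": [0, 0, -4], "turn": 0},
    {"claw": 1, "travel": [0, 0, -4], "turn": 0},
    {"claw": 1, "travel": [-1, 0, -4], "turn": 0},
    {"claw": 1, "travel": [-2, 3, -2], "turn": 0},
    {"claw": 1, "travel": [-2, 3.5, 0], "turn": 0}
  ]
}}

```text
time: 9.9
ee_pos: [0.5008, -0.1208, 0.3475]
tcp_rot: [-179.8, 0.5, -171.7]
wrist_force: [1.7, -0.8, 0.5]
opening: 0.0853
```

Run:
```python
from h import *
d(.61,.07,.36)
im,p=snap('scene','s9'); crop(im,100,50,300,250,3,'c23')
```

```text
t 9.9 ee [ 0.5008 -0.1208  0.3475] yaw -171.74 q6 -21.8 delta tool cm (after turn) [-13.56  17.31  -1.21]
```

View pics/c23.png

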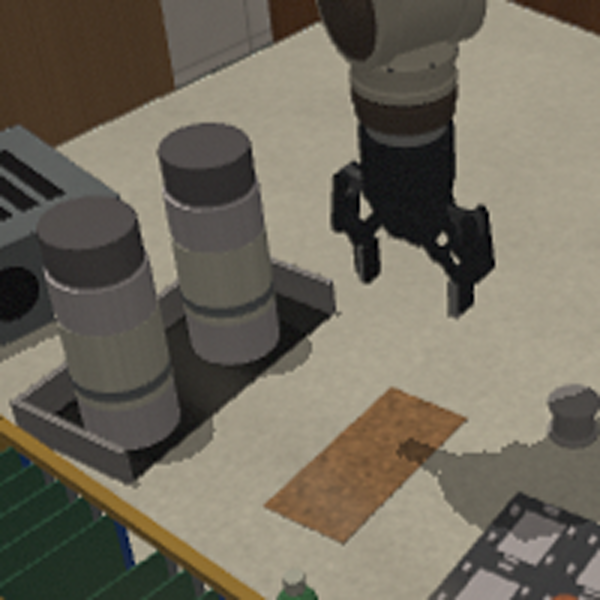

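Call:
{"method": "move_arm", "body": {
  "commands": [
    {"claw": 1, "travel": [-2.4, 3.1, -0.2], "turn": 0},
    {"claw": 1, "travel": [-2.4, 3.1, -0.2], "turn": 0},
    {"claw": 1, "travel": [-2.4, 3.1, -0.2], "turn": 0},
    {"claw": 1, "travel": [-2.4, 3.1, -0.2], "turn": 0},
    {"claw": 1, "travel": [-2.4, 3.1, -0.2], "turn": 0}
  ]
}}

```text
time: 10.37
ee_pos: [0.5962, 0.0526, 0.3519]
tcp_rot: [-180.0, 0.0, -171.5]
wrist_force: [0.9, -0.5, 0.7]
opening: 0.0853
```

Call:
{"method": "move_arm", "body": {
  "commands": [
    {"claw": 1, "travel": [-1.4, 1.6, 0], "turn": 0},
    {"claw": 1, "travel": [0, 0, 0], "turn": 0},
    {"claw": 1, "travel": [0, 0, 0], "turn": 0},
    {"claw": 1, "travel": [0, 0, 0], "turn": 0}
  ]
}}

```text
time: 10.7
ee_pos: [0.6072, 0.068, 0.3515]
tcp_rot: [-180.0, -0.0, -171.5]
wrist_force: [-1.3, 0.4, 0.2]
opening: 0.0853
```

Run:
```python
from h import *
import pickle
d(.61,.07,.36)
im,p=snap('wrist','w2'); pickle.dump(p,open('w2.pkl','wb')); print(p['xyz'],p['rotation'])
cv2.imwrite('pics/w2b.png',cv2.resize(im,None,fx=1.42,fy=1.42,interpolation=cv2.INTER_CUBIC))
p2=viewer.camera_params('wrist');print(p2['xyz'])
```

```text
t 10.7 ee [0.6072 0.068  0.3515] yaw -171.53 q6 -2.1 delta tool cm (after turn) [-0.31  0.16 -0.85]
[0.53593853 0.05761979 0.32030173] [-1.64118629e+01  6.80433219e-03  9.84855618e+01]
[0.53589536 0.05714077 0.32050694]
```

View pics/w2b.png

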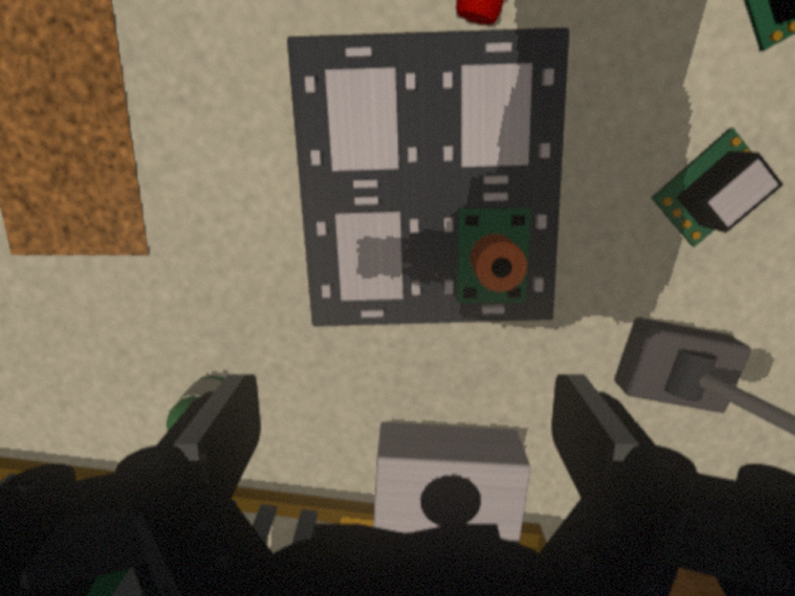

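```bash
cat >> h.py <<'E'
from scipy.optimize import least_squares
def fitrect(p,pix,L,W,z,x0):
    # pix in order: (-L,-W),(+L,-W),(+L,+W),(-L,+W) local
    loc4=np.array([[-L,-W],[L,-W],[L,W],[-L,W]])/2
    def f(s):
        c,sn=np.cos(s[2]),np.sin(s[2])
        return np.concatenate([proj(p,[s[0]+c*a-sn*b,s[1]+sn*a+c*b,z])-q for (a,b),q in zip(loc4,pix)])
    r=least_squares(f,[x0[0],x0[1],np.radians(x0[2])]); return r.x[0].round(4),r.x[1].round(4),np.degrees(r.x[2]).round(2),np.abs(r.fun).max().round(1)
E
python3 - <<'E'
from h import *
import pickle
p=pickle.load(open('w2.pkl','rb'));S=viewer.camera_params('scene');D=viewer.camera_params('side')
T=np.array([.6072,.068,.3515]);M=rot([180,0,-171.53])
for t in [(-.011,.0425,.16),(.011,.0425,.16),(-.011,-.0425,.16),(.011,-.0425,.16)]: print(t,(proj(p,T+M@np.array(t))*1.42).round())
k=1/1.42
print('w',fitrect(p,np.array([(289,37),(313,325),(553,320),(568,28)])*k,.175,.160,.012,(.56,.08,10)))
print('s',fitrect(S,np.array([(172,178),(35,347),(258,449),(382,263)])/4+[230,170],.175,.160,.012,(.56,.08,10)))
print('mat w',[at(p,u*k,v*k,0).round(4) for u,v in [(148,254),(10,254),(112,0)]])
print('coil top w',at(p,501*k,267*k,.044),'board',fitrect(p,np.array([(461,209),(456,300),(526,305),(531,209)])*k,.06,.044,.016,(.58,.11,10)))
print('coil top s',at(S,233/4+230,328/4+170,.044))
E
```

```text
(-0.011, 0.0425, 0.16) [548. 437.]
(0.011, 0.0425, 0.16) [555. 369.]
(-0.011, -0.0425, 0.16) [261. 437.]
(0.011, -0.0425, 0.16) [254. 369.]
w (np.float64(0.5601), np.float64(0.0767), np.float64(10.13), np.float64(2.5))
s (np.float64(0.5638), np.float64(0.0822), np.float64(10.3), np.float64(1.1))
mat w [array([ 0.6293, -0.0995,  0.    ]), array([ 0.6426, -0.1892,  0.    ]), array([ 0.4823, -0.1203,  0.    ])]
coil top w [0.59434903 0.12147676 0.044     ] board (np.float64(0.5947), np.float64(0.122), np.float64(7.73), np.float64(1.6))
coil top s [0.59438673 0.12249985 0.044     ]
```

```bash
python3 -c "
from h import *
d(.5945,.122,.19)"
```

```text
t 10.75 ee [0.6072 0.0675 0.3518] yaw -171.57 q6 -2.1 delta tool cm (after turn) [ 0.45  5.58 16.18]
```

Call:
{"method": "move_arm", "body": {
  "commands": [
    {"claw": 1, "travel": [0.22, 2.8, 2.5], "turn": 0},
    {"claw": 1, "travel": [0.23, 2.78, 2.5], "turn": 0},
    {"claw": 1, "travel": [0, 0, 3.8], "turn": 0},
    {"claw": 1, "travel": [0, 0, 3.8], "turn": 0},
    {"claw": 1, "travel": [0, 0, 2.0], "turn": 0}
  ]
}}

```text
time: 11.17
ee_pos: [0.5934, 0.1215, 0.2017]
tcp_rot: [-180.0, -0.2, -171.6]
wrist_force: [-0.3, -0.4, -0.3]
opening: 0.0855
```

Call:
{"method": "move_arm", "body": {
  "commands": [
    {"claw": 1, "travel": [0, 0, 0], "turn": 0},
    {"claw": 1, "travel": [0, 0, 0], "turn": 0}
  ]
}}

```text
time: 11.33
ee_pos: [0.5946, 0.1214, 0.2057]
tcp_rot: [-180.0, -0.1, -171.6]
wrist_force: [-0.1, 0.4, 1.0]
opening: 0.0854
```

```bash
python3 -c "
from h import *
d(.5945,.122,.19)
im,p=snap('wrist','w3')
im,p=snap('scene','s10');crop(im,230,80,380,280,3,'c24')"
```

```text
t 11.33 ee [0.5946 0.1214 0.2057] yaw -171.63 q6 3.2 delta tool cm (after turn) [-0.    0.06  1.57]
```

View pics/w3.png

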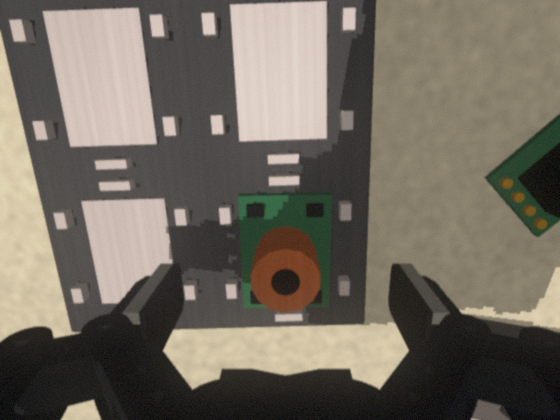

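View pics/c24.png

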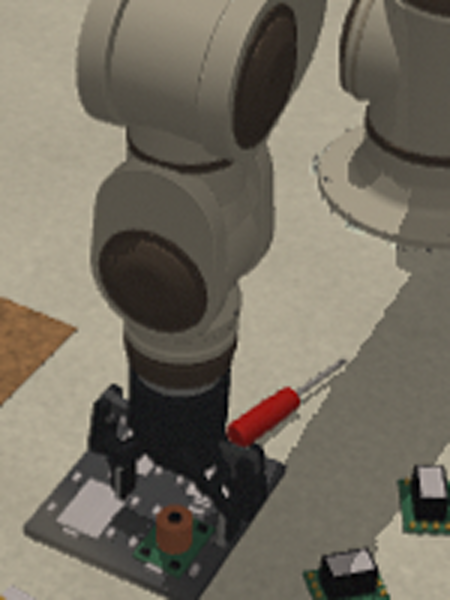

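Call:
{"method": "move_arm", "body": {
  "commands": [
    {"claw": 1, "travel": [0, 0, 0.8], "turn": 0},
    {"claw": 1, "travel": [0, 0, 0.7], "turn": 0},
    {"claw": 1, "travel": [0, 0, 0], "turn": 0},
    {"claw": -1, "travel": [0, 0, 0], "turn": 0},
    {"claw": -1, "travel": [0, 0, 0], "turn": 0}
  ],
  "squeeze": 40
}}

```text
time: 11.85
ee_pos: [0.5951, 0.1224, 0.1908]
tcp_rot: [180.0, 0.0, -171.5]
wrist_force: [-0.2, 0.1, -0.7]
opening: 0.0638
```

Call:
{"method": "move_arm", "body": {
  "commands": [
    {"claw": -1, "travel": [0, 0, 0], "turn": 0},
    {"claw": -1, "travel": [0, 0, 0], "turn": 0},
    {"claw": -1, "travel": [0, 0, 0], "turn": 0},
    {"claw": -1, "travel": [0, 0, 0], "turn": 0},
    {"claw": -1, "travel": [0, 0, 0], "turn": 0}
  ]
}}

```text
time: 12.27
ee_pos: [0.5953, 0.1224, 0.1911]
tcp_rot: [180.0, 0.0, -171.5]
wrist_force: [0.3, -0.7, 2.7]
opening: 0.029
```

Call:
{"method": "move_arm", "body": {
  "commands": [
    {"claw": -1, "travel": [0, 0, -1], "turn": 0},
    {"claw": -1, "travel": [0, 0, -2], "turn": 0},
    {"claw": -1, "travel": [0, 0, -2], "turn": 0},
    {"claw": -1, "travel": [0, 0, 0], "turn": 0}
  ],
  "squeeze": 60
}}

```text
time: 12.6
ee_pos: [0.5959, 0.1225, 0.2453]
tcp_rot: [180.0, 0.3, -171.6]
wrist_force: [1.0, 0.5, -0.4]
opening: 0.0288
```

```bash
python3 -c "
from h import *
d(.537,-.1587,.24)
im,p=snap('wrist','w4')"
```

```text
t 12.6 ee [0.5959 0.1225 0.2453] yaw -171.56 q6 3.2 delta tool cm (after turn) [  9.96 -26.95   0.47]
```

View pics/w4.png

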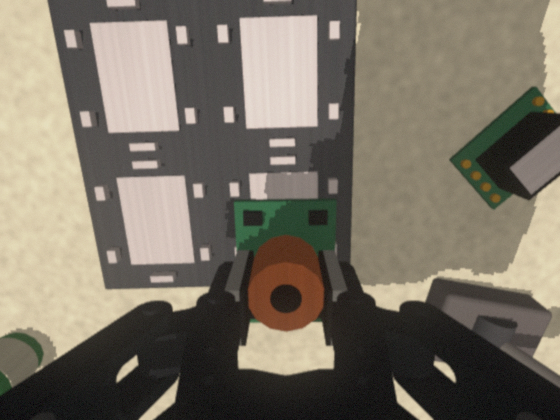

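Held level. To the mat.

Call:
{"method": "move_arm", "body": {
  "commands": [
    {"claw": -1, "travel": [1.24, -3.37, 0], "turn": 0},
    {"claw": -1, "travel": [1.24, -3.37, 0], "turn": 0},
    {"claw": -1, "travel": [1.24, -3.37, 0], "turn": 0},
    {"claw": -1, "travel": [1.24, -3.37, 0], "turn": 0},
    {"claw": -1, "travel": [1.24, -3.37, 0], "turn": 0}
  ]
}}

```text
time: 13.07
ee_pos: [0.5576, -0.0548, 0.2398]
tcp_rot: [180.0, -0.1, -171.5]
wrist_force: [0.4, -0.2, -0.8]
opening: 0.0287
```

Call:
{"method": "move_arm", "body": {
  "commands": [
    {"claw": -1, "travel": [1.24, -3.37, 0], "turn": 0},
    {"claw": -1, "travel": [1.24, -3.37, 0.5], "turn": 0},
    {"claw": -1, "travel": [1.24, -3.37, 1], "turn": 0},
    {"claw": -1, "travel": [0, 0, 1.5], "turn": 0},
    {"claw": -1, "travel": [0, 0, 0], "turn": 0}
  ]
}}

```text
time: 13.48
ee_pos: [0.535, -0.1604, 0.2073]
tcp_rot: [179.9, -0.3, -171.7]
wrist_force: [-0.0, -0.3, -1.5]
opening: 0.0283
```

```bash
python3 -c "
from h import *
d(.537,-.1587,.181)
im,p=snap('wrist','w5')"
```

```text
t 13.48 ee [ 0.535  -0.1604  0.2073] yaw -171.75 q6 -24.9 delta tool cm (after turn) [-0.23  0.14  2.63]
```

View pics/w5.png

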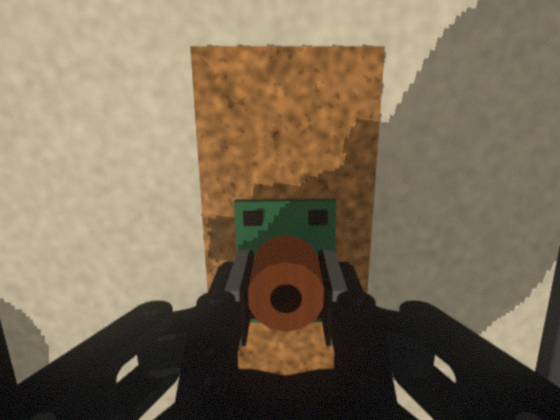

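Call:
{"method": "move_arm", "body": {
  "commands": [
    {"claw": -1, "travel": [0, 0, 1.2], "turn": 0},
    {"claw": -1, "travel": [0, 0, 0.8], "turn": 0},
    {"claw": -1, "travel": [0, 0, 0.4], "turn": 0},
    {"claw": -1, "travel": [0, 0, 0], "turn": 0},
    {"claw": -1, "travel": [0, 0, 0], "turn": 0}
  ]
}}

```text
time: 13.95
ee_pos: [0.5367, -0.1583, 0.1865]
tcp_rot: [180.0, -0.0, -171.5]
wrist_force: [0.6, -0.3, -0.4]
opening: 0.0283
```

Call:
{"method": "move_arm", "body": {
  "commands": [
    {"claw": -1, "travel": [0, 0, 0.3], "turn": 0},
    {"claw": -1, "travel": [0, 0, 0.2], "turn": 0},
    {"claw": -1, "travel": [0, 0, 0], "turn": 0},
    {"claw": -1, "travel": [0, 0, 0], "turn": 0}
  ]
}}

```text
time: 14.28
ee_pos: [0.5366, -0.1589, 0.1817]
tcp_rot: [180.0, 0.0, -171.6]
wrist_force: [0.6, -0.7, -0.8]
opening: 0.0285
```

Call:
{"method": "move_arm", "body": {
  "commands": [
    {"claw": -1, "travel": [0, 0, 0.15], "turn": 0},
    {"claw": -1, "travel": [0, 0, 0.1], "turn": 0},
    {"claw": -1, "travel": [0, 0, 0], "turn": 0}
  ]
}}

```text
time: 14.53
ee_pos: [0.5366, -0.159, 0.1792]
tcp_rot: [-180.0, 0.0, -171.6]
wrist_force: [-0.3, -0.4, -1.2]
opening: 0.0284
```

Call:
{"method": "move_arm", "body": {
  "commands": [
    {"claw": 0.3, "travel": [0, 0, 0], "turn": 0},
    {"claw": 0.3, "travel": [0, 0, 0], "turn": 0},
    {"claw": 0.3, "travel": [0, 0, 0], "turn": 0},
    {"claw": 0.3, "travel": [0, 0, 0], "turn": 0},
    {"claw": 0.3, "travel": [0, 0, -1], "turn": 0}
  ]
}}

```text
time: 14.95
ee_pos: [0.536, -0.1587, 0.1877]
tcp_rot: [179.9, -0.2, -171.6]
wrist_force: [-0.7, -0.7, -0.4]
opening: 0.0554
```

Call:
{"method": "move_arm", "body": {
  "commands": [
    {"claw": 1, "travel": [0, 0, -3.5], "turn": 0},
    {"claw": 1, "travel": [0, 0, -4], "turn": 0},
    {"claw": 1, "travel": [0, 0, -4], "turn": 0},
    {"claw": 1, "travel": [0, 0, -2], "turn": 0},
    {"claw": 1, "travel": [0, 0, 0], "turn": 0}
  ]
}}

```text
time: 15.37
ee_pos: [0.5371, -0.1591, 0.331]
tcp_rot: [-179.8, 0.5, -171.6]
wrist_force: [0.7, -0.5, 0.4]
opening: 0.0858
```

```bash
python3 -c "
from h import *
d(.50,.25,.36)
im,p=snap('wrist','w6')
im,p=snap('scene','s11')
crop(im,280,200,430,320,5,'c25')"
```

```text
t 15.37 ee [ 0.5371 -0.1591  0.331 ] yaw -171.55 q6 -24.9 delta tool cm (after turn) [-2.36 41.   -3.03]
```

View pics/w6.png

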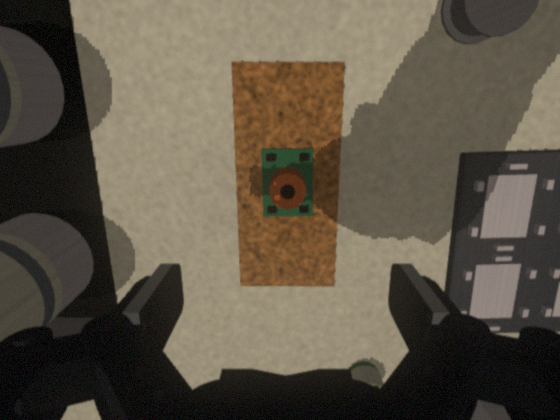

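View pics/c25.png

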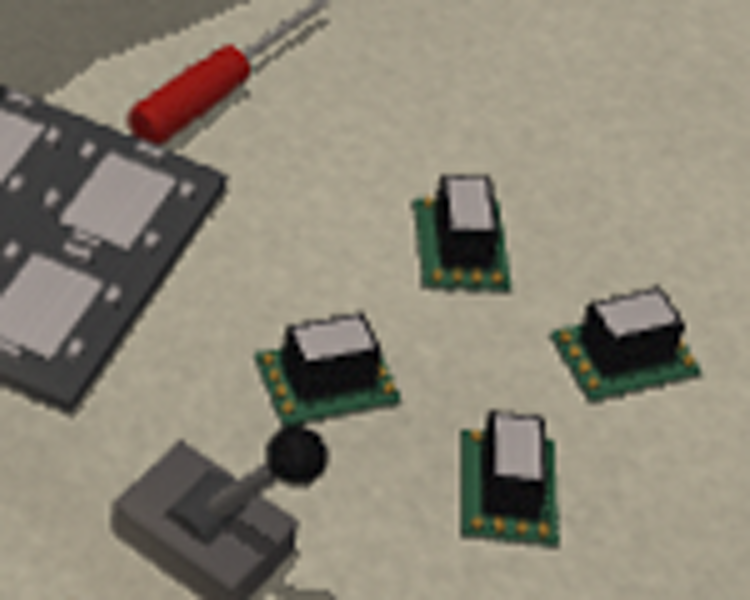

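Call:
{"method": "move_arm", "body": {
  "commands": [
    {"claw": 1, "travel": [-0.4, 3.8, -0.5], "turn": 0},
    {"claw": 1, "travel": [-0.4, 3.8, -0.5], "turn": 0},
    {"claw": 1, "travel": [-0.4, 3.8, -0.5], "turn": 0},
    {"claw": 1, "travel": [-0.4, 3.8, -0.5], "turn": 0},
    {"claw": 1, "travel": [-0.4, 3.8, -0.5], "turn": 0}
  ]
}}

```text
time: 15.88
ee_pos: [0.5278, 0.0335, 0.3482]
tcp_rot: [180.0, -0.1, -171.6]
wrist_force: [0.7, 0.0, -0.3]
opening: 0.0854
```

Call:
{"method": "move_arm", "body": {
  "commands": [
    {"claw": 1, "travel": [-0.4, 3.8, -0.5], "turn": 0},
    {"claw": 1, "travel": [-0.4, 3.8, -0.5], "turn": 0},
    {"claw": 1, "travel": [-0.4, 3.8, -0.5], "turn": 0},
    {"claw": 1, "travel": [-0.4, 3.8, -0.5], "turn": 0},
    {"claw": 1, "travel": [-0.4, 3.8, -0.5], "turn": 0}
  ]
}}

```text
time: 16.3
ee_pos: [0.5197, 0.2247, 0.3732]
tcp_rot: [-180.0, -0.1, -171.5]
wrist_force: [0.8, -0.4, -0.6]
opening: 0.0856
```

Call:
{"method": "move_arm", "body": {
  "commands": [
    {"claw": 1, "travel": [-0.5, 3.8, 0], "turn": 0},
    {"claw": 1, "travel": [-0.5, 3.8, 0], "turn": 0},
    {"claw": 1, "travel": [0, 0, 0], "turn": 0},
    {"claw": 1, "travel": [0, 0, 0], "turn": 0},
    {"claw": 1, "travel": [0, 0, 0], "turn": 0}
  ]
}}

```text
time: 16.72
ee_pos: [0.5189, 0.2994, 0.3729]
tcp_rot: [-179.9, -0.1, -171.5]
wrist_force: [-0.1, -1.0, -0.0]
opening: 0.0856
```

Run:
```python
from h import *
import pickle
d(.5,.3,.36)
im,p=snap('wrist','w7'); pickle.dump(p,open('w7.pkl','wb'))
cv2.imwrite('pics/w7b.png',cv2.resize(im,None,fx=1.42,fy=1.42,interpolation=cv2.INTER_CUBIC))
```

```text
t 16.72 ee [0.5189 0.2994 0.3729] yaw -171.52 q6 21.5 delta tool cm (after turn) [1.86 0.34 1.3 ]
```

View pics/w7b.png

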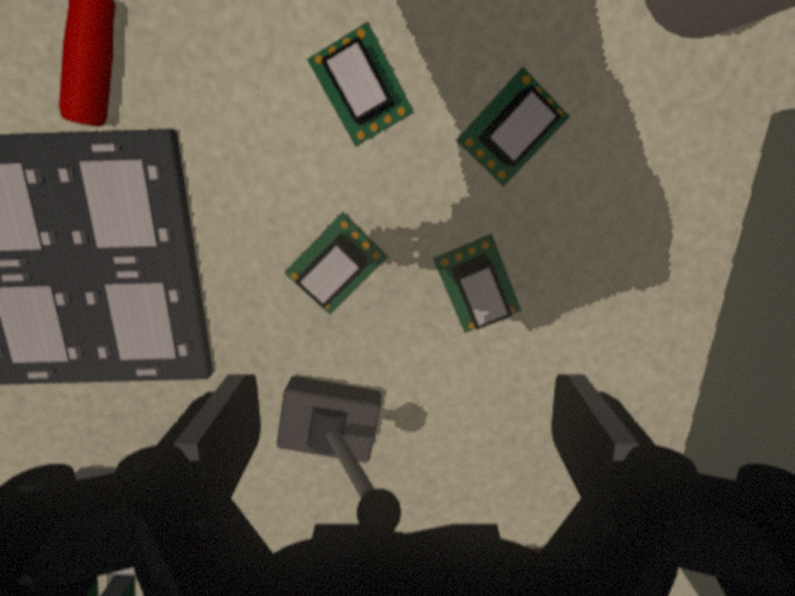

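Run:
```python
from h import *
im=cv2.imread('pics/w7.png'); crop(im,190,0,300,230,4,'c26'); crop(im,295,30,415,240,4,'c27')
```

```text
(no output)
```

View pics/c26.png

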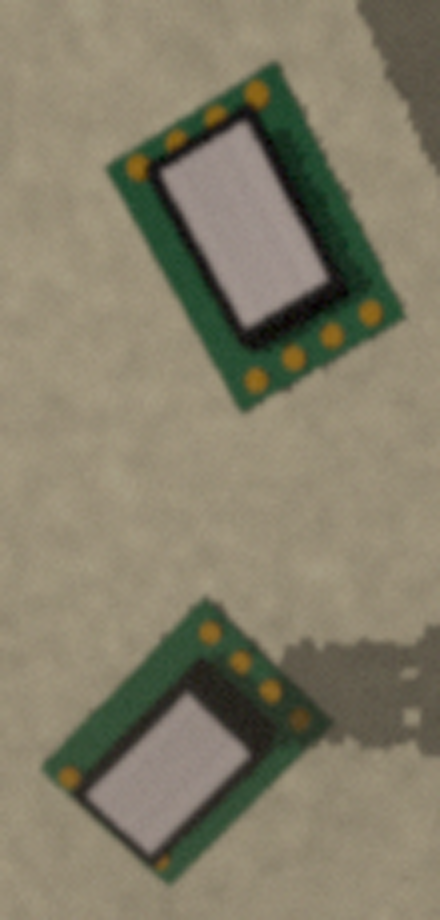

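View pics/c27.png

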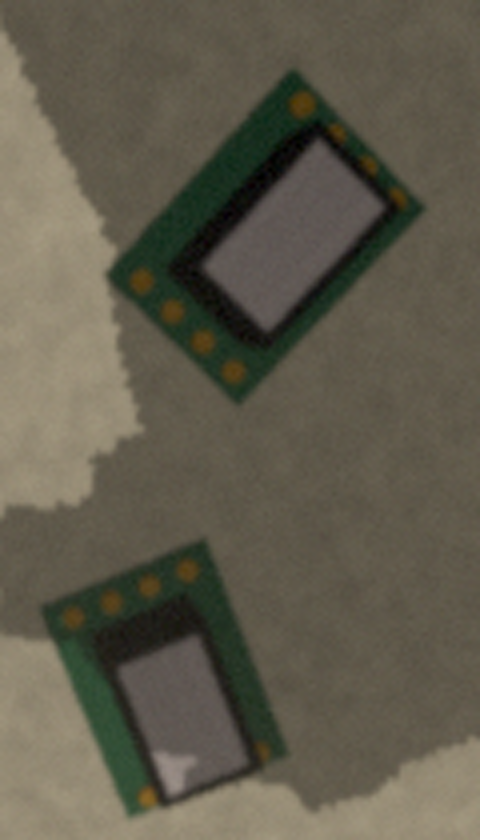

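Run:
```python
from h import *
import pickle
p=pickle.load(open('w7.pkl','rb'))
for n,pix,o in [('m1',[(108,165),(243,410),(405,315),(275,63)],(190,0)),('m3',[(205,598),(43,768),(168,884),(330,720)],(190,0)),('m2',[(293,70),(108,272),(240,404),(425,208)],(295,30)),('m4',[(42,606),(132,816),(287,755),(207,540)],(295,30))]:
    print(n,fitrect(p,np.array(pix)/4+o,.06,.044,.004,(.48,.3,30 if n in('m1','m4') else -30)))
for n,pix,o in [('m1',[(155,170),(248,332),(332,277),(245,118)],(190,0)),('m3',[(190,692),(85,793),(152,858),(250,752)],(190,0)),('m2',[(317,137),(203,265),(265,337),(388,205)],(295,30)),('m4',[(118,665),(163,800),(252,765),(203,635)],(295,30))]:
    print(n,fitrect(p,np.array(pix)/4+o,.036,.022,.032,(.48,.3,30 if n in('m1','m4') else -30)))
k=1/1.42
print('ball',at(p,379*k,510*k,.101),'plate corners',at(p,176*k,130*k,.012),at(p,212*k,377*k,.012))
```

```text
m1 (np.float64(0.4162), np.float64(0.2559), np.float64(37.25), np.float64(1.0))
m3 (np.float64(0.5337), np.float64(0.2524), np.float64(-36.36), np.float64(1.1))
m2 (np.float64(0.4271), np.float64(0.3559), np.float64(-34.06), np.float64(0.9))
m4 (np.float64(0.5335), np.float64(0.3534), np.float64(31.47), np.float64(0.9))
m1 (np.float64(0.4162), np.float64(0.2556), np.float64(38.28), np.float64(1.4))
m3 (np.float64(0.5342), np.float64(0.2524), np.float64(-36.77), np.float64(2.1))
m2 (np.float64(0.4271), np.float64(0.3558), np.float64(-33.67), np.float64(2.0))
m4 (np.float64(0.5342), np.float64(0.3535), np.float64(29.67), np.float64(1.2))
ball [0.65055779 0.30354829 0.101     ] plate corners [0.45999428 0.14400367 0.012     ] [0.62873978 0.17326266 0.012     ]
```

Call:
{"method": "move_arm", "body": {
  "commands": [
    {"claw": 0.5, "travel": [0, 0, 0], "turn": 7},
    {"claw": 0.5, "travel": [0, 0, 0], "turn": 7},
    {"claw": 0.5, "travel": [0, 0, 0], "turn": 7},
    {"claw": 0.5, "travel": [0, 0, 0], "turn": 7},
    {"claw": 0.5, "travel": [0, 0, 0], "turn": 7}
  ]
}}

```text
time: 17.18
ee_pos: [0.5193, 0.2978, 0.3743]
tcp_rot: [-180.0, 0.0, 153.0]
wrist_force: [-0.5, -0.1, -0.2]
opening: 0.0641
```

Call:
{"method": "move_arm", "body": {
  "commands": [
    {"claw": 0.5, "travel": [0, 0, 0], "turn": 5},
    {"claw": 0.5, "travel": [0, 0, 0], "turn": 5},
    {"claw": 0.5, "travel": [0, 0, 0], "turn": 0},
    {"claw": 0.5, "travel": [0, 0, 0], "turn": 0}
  ]
}}

```text
time: 17.52
ee_pos: [0.5193, 0.2983, 0.3743]
tcp_rot: [-180.0, 0.0, 143.5]
wrist_force: [-0.6, 0.2, 0.6]
opening: 0.0643
```

```bash
python3 -c "
from h import *
d(.534,.2524,.178,143.5)"
```

```text
turn 0.0 or half 0.0
half delta [-3.91 -2.81 19.63]
t 17.52 ee [0.5193 0.2983 0.3743] yaw 143.5 q6 66.4 delta tool cm (after turn) [-3.91 -2.81 19.63]
```

Call:
{"method": "move_arm", "body": {
  "commands": [
    {"claw": 0.5, "travel": [-1.95, -1.4, 2.5], "turn": 0},
    {"claw": 0.5, "travel": [-1.96, -1.41, 2.5], "turn": 0},
    {"claw": 0.5, "travel": [0, 0, 3.8], "turn": 0},
    {"claw": 0.5, "travel": [0, 0, 3.8], "turn": 0},
    {"claw": 0.5, "travel": [0, 0, 2.5], "turn": 0}
  ]
}}

```text
time: 17.93
ee_pos: [0.5331, 0.2521, 0.2197]
tcp_rot: [-179.9, -0.1, 143.5]
wrist_force: [-0.3, 0.3, -0.4]
opening: 0.0639
```

Call:
{"method": "move_arm", "body": {
  "commands": [
    {"claw": 0.5, "travel": [0, 0, 0], "turn": 0},
    {"claw": 0.5, "travel": [0, 0, 0], "turn": 0}
  ]
}}

```text
time: 18.1
ee_pos: [0.5334, 0.253, 0.2227]
tcp_rot: [-179.9, -0.1, 143.5]
wrist_force: [-0.6, 0.7, 1.4]
opening: 0.0641
```

```bash
python3 -c "
from h import *
im,p=snap('wrist','w8')
d(.534,.2524,.178,143.5)"
```

```text
turn 0.01 or half 0.01
half delta [-0.06 -0.09  4.66]
t 18.15 ee [0.534  0.2534 0.2246] yaw 143.51 q6 61.9 delta tool cm (after turn) [-0.06 -0.09  4.66]
```

View pics/w8.png

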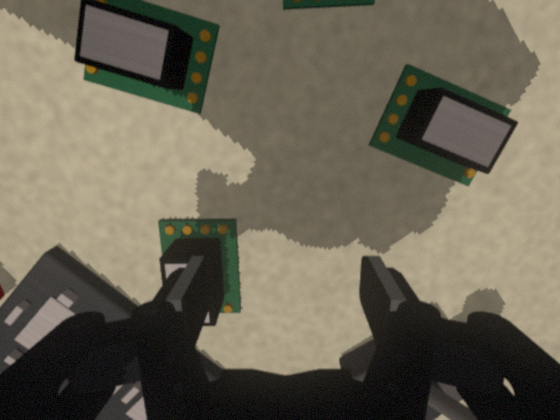

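Run:
```python
from h import *
im=cv2.imread('pics/w8.png'); crop(im,140,200,260,340,5,'c28')
p=viewer.camera_params('wrist')
for u,v in [(160,219),(237,219),(241,312)]: print(at(p,u,v,.004).round(4))
```

```text
[0.4854 0.2008 0.004 ]
[0.5115 0.2361 0.004 ]
[0.5605 0.2    0.004 ]
```

View pics/c28.png

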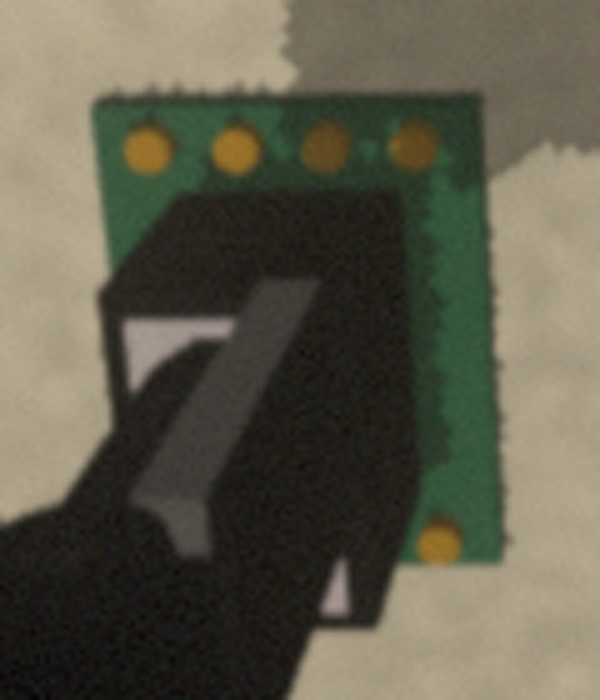

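```bash
python3 -c "
from h import *
d(.523,.2004,.178,143.5)"
```

```text
turn 0.01 or half 0.01
half delta [-2.27 -4.92  4.66]
t 18.15 ee [0.534  0.2534 0.2246] yaw 143.51 q6 61.9 delta tool cm (after turn) [-2.27 -4.92  4.66]
```

Call:
{"method": "move_arm", "body": {
  "commands": [
    {"claw": 0.1, "travel": [-1.13, -2.46, 0], "turn": 0},
    {"claw": 0.1, "travel": [-1.14, -2.46, 0], "turn": 0},
    {"claw": 0.1, "travel": [0, 0, 1], "turn": 0},
    {"claw": 0.1, "travel": [0, 0, 0], "turn": 0},
    {"claw": 0.1, "travel": [0, 0, 0], "turn": 0}
  ]
}}

```text
time: 18.57
ee_pos: [0.5232, 0.2008, 0.215]
tcp_rot: [179.9, 0.1, 143.5]
wrist_force: [0.6, 0.3, 0.6]
opening: 0.0468
```

```bash
python3 -c "
from h import *
im,p=snap('wrist','w9')
d(.523,.2004,.178,143.5)"
```

```text
turn -0.02 or half -0.02
half delta [-0.03 -0.07  3.69]
t 18.62 ee [0.5232 0.2012 0.2149] yaw 143.48 q6 57.5 delta tool cm (after turn) [-0.03 -0.07  3.69]
```

View pics/w9.png

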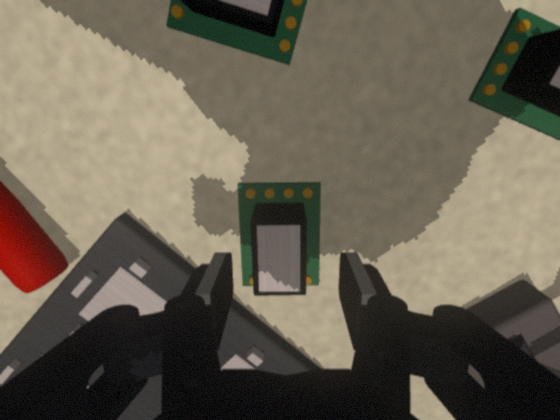

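Call:
{"method": "move_arm", "body": {
  "commands": [
    {"claw": 0.1, "travel": [0, -0.3, 0], "turn": 0},
    {"claw": 0.1, "travel": [0, 0, 1.5], "turn": 0},
    {"claw": 0.1, "travel": [0, 0, 1.4], "turn": 0},
    {"claw": 0.1, "travel": [0, 0, 0.7], "turn": 0},
    {"claw": 0.1, "travel": [0, 0, 0], "turn": 0}
  ]
}}

```text
time: 19.03
ee_pos: [0.5204, 0.1984, 0.1758]
tcp_rot: [-179.9, -0.1, 143.5]
wrist_force: [-0.3, 0.4, 0.7]
opening: 0.0468
```

Call:
{"method": "move_arm", "body": {
  "commands": [
    {"claw": -1, "travel": [0, 0, 0], "turn": 0},
    {"claw": -1, "travel": [0, 0, 0], "turn": 0},
    {"claw": -1, "travel": [0, 0, 0], "turn": 0},
    {"claw": -1, "travel": [0, 0, 0], "turn": 0},
    {"claw": -1, "travel": [0, 0, 0], "turn": 0}
  ]
}}

```text
time: 19.45
ee_pos: [0.5212, 0.1984, 0.1782]
tcp_rot: [179.9, 0.0, 143.5]
wrist_force: [-0.6, 1.6, 6.3]
opening: 0.025
```

Call:
{"method": "move_arm", "body": {
  "commands": [
    {"claw": -1, "travel": [0, 0, -1], "turn": 0},
    {"claw": -1, "travel": [0, 0, -3], "turn": 0},
    {"claw": -1, "travel": [0, 0, -3.5], "turn": -6},
    {"claw": -1, "travel": [0, 0, -3.5], "turn": -7},
    {"claw": -1, "travel": [0, 0, -3], "turn": -7}
  ],
  "squeeze": 60
}}

```text
time: 19.87
ee_pos: [0.5206, 0.198, 0.3201]
tcp_rot: [180.0, 0.1, 163.8]
wrist_force: [0.1, -0.2, -1.1]
opening: 0.025
```

Call:
{"method": "move_arm", "body": {
  "commands": [
    {"claw": -1, "travel": [0, 0, 0], "turn": -7},
    {"claw": -1, "travel": [0, 0, 0], "turn": -7},
    {"claw": -1, "travel": [0, 0, 0], "turn": -7},
    {"claw": -1, "travel": [0, 0, 0], "turn": -5.5},
    {"claw": -1, "travel": [0, 0, 0], "turn": 0}
  ]
}}

```text
time: 20.28
ee_pos: [0.5208, 0.1981, 0.3177]
tcp_rot: [-180.0, 0.0, -169.8]
wrist_force: [0.4, 0.2, -0.7]
opening: 0.0252
```

```bash
python3 -c "
from h import *
d(.607,.068,.33,190)"
```

```text
turn 0.19 or half 0.19
half delta [ -6.23 -14.31  -1.23]
t 20.28 ee [0.5208 0.1981 0.3177] yaw -169.81 q6 10.6 delta tool cm (after turn) [ -6.23 -14.31  -1.23]
```

Call:
{"method": "move_arm", "body": {
  "commands": [
    {"claw": -1, "travel": [-1.55, -3.58, -0.3], "turn": 0},
    {"claw": -1, "travel": [-1.55, -3.58, -0.3], "turn": 0},
    {"claw": -1, "travel": [-1.55, -3.58, -0.3], "turn": 0},
    {"claw": -1, "travel": [-1.55, -3.58, -0.3], "turn": 0},
    {"claw": -1, "travel": [0, 0, 0], "turn": 0}
  ]
}}

```text
time: 20.7
ee_pos: [0.6091, 0.063, 0.3294]
tcp_rot: [-179.9, 0.1, -170.5]
wrist_force: [0.5, 0.9, -1.6]
opening: 0.0253
```

Call:
{"method": "move_arm", "body": {
  "commands": [
    {"claw": -1, "travel": [0, 0, 0], "turn": 0},
    {"claw": -1, "travel": [0, 0, 0], "turn": 0},
    {"claw": -1, "travel": [0, 0, 0], "turn": 0}
  ]
}}

```text
time: 20.95
ee_pos: [0.6063, 0.0686, 0.3292]
tcp_rot: [180.0, -0.0, -170.1]
wrist_force: [1.2, 0.2, -1.7]
opening: 0.0251
```

Run:
```python
from h import *
import pickle
d(.607,.068,.33)
im,p=snap('wrist','w10'); pickle.dump(p,open('w10.pkl','wb'))
crop(im,180,0,420,160,3.3,'c29'); crop(im,180,100,420,300,3.3,'c30')
```

```text
t 20.95 ee [0.6063 0.0686 0.3292] yaw -170.09 q6 -3.5 delta tool cm (after turn) [-0.06 -0.07 -0.08]
```

View pics/c29.png

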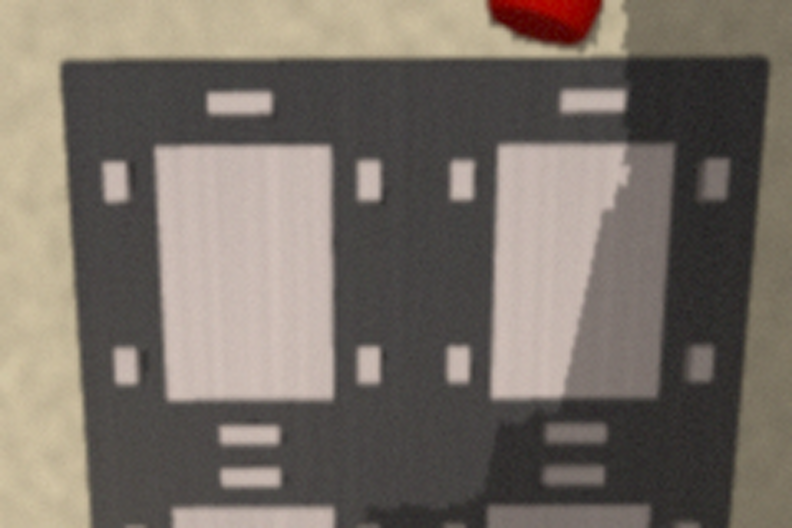

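View pics/c30.png

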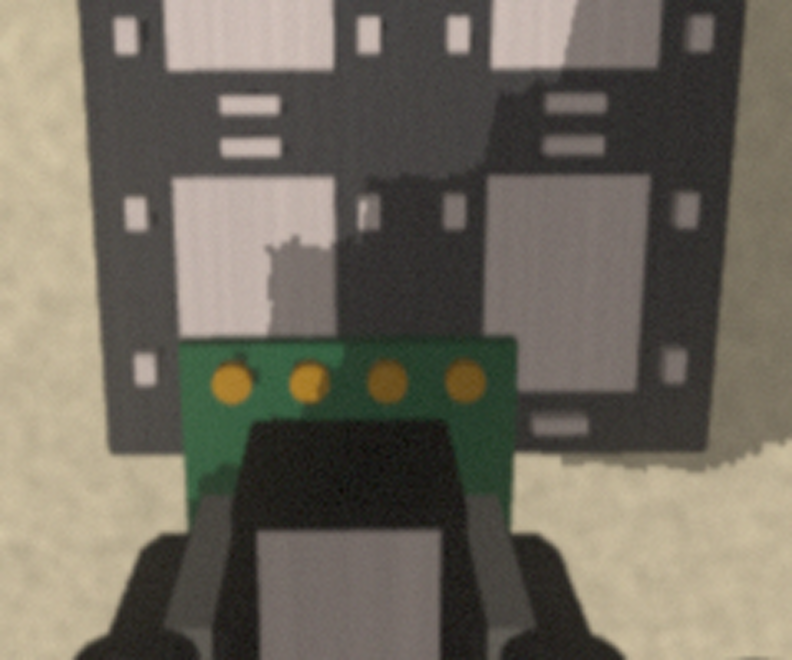

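Run:
```python
from h import *
import pickle
p=pickle.load(open('w10.pkl','rb'))
A=lambda u,v:np.array([180+u/3.3,v/3.3]); B=lambda u,v:np.array([180+u/3.3,100+v/3.3])
pix=[A(62,63),B(110,452),B(707,450),A(768,60)]
print(fitrect(p,pix,.175,.160,.012,(.56,.08,10)))
W=lambda q,z=.012:at(p,*q,z)[:2]
def cen(l): 
    w=np.array([W(q) for q in l]); print(w.mean(0).round(4),np.linalg.norm(w-np.roll(w,-1,0),axis=1).round(4))
cen([A(155,145),A(332,145),A(333,400),A(168,402)])
cen([A(498,143),A(674,143),A(659,398),A(490,400)])
cen([B(487,177),B(650,175),B(637,390),B(483,391)])
# stops pairs top z=.018
def mid(a,b):return ((W(a,.018)+W(b,.018))/2).round(4)
print('TL nest stops',mid(A(116,182),A(369,364)),mid(A(369,180),A(126,365)))
print('TR nest stops',mid(A(462,180),A(700,363)),mid(A(713,179),A(458,364)))
print('BR nest stops',mid(B(454,212),B(674,366)))
print('all',(W(A(240,103),.018)-W(B(250,148),.018)))
o=status.get_obs(); M=rot(o['tcp_rot']); print(o['ee_pos'],o['tcp_rot'])
for q in [B(180,340),B(516,338)]:
    P=at(p,*q,o['ee_pos'][2]-.174); print('held',(M.T@(P-o['ee_pos'])*1000).round(1))
for q in [B(252,422),B(447,420),B(258,530),B(440,530)]:
    P=at(p,*q,o['ee_pos'][2]-(.174 if q[1]<230 else .146)); print('block',(M.T@(P-o['ee_pos'])*1000).round(1))
```

```text
(np.float64(0.5602), np.float64(0.0765), np.float64(10.22), np.float64(2.5))
[0.5264 0.031 ] [0.0402 0.0564 0.0398 0.0569]
[0.5126 0.1076] [0.04   0.0564 0.0407 0.0568]
[0.5933 0.1224] [0.0403 0.056  0.0402 0.0558]
TL nest stops [0.5263 0.031 ] [0.5262 0.0309]
TR nest stops [0.5126 0.1073] [0.5127 0.1071]
BR nest stops [0.5931 0.1217]
all [-0.08073406 -0.01436218]
[0.60620141 0.06879422 0.32928818] [ 1.79990534e+02 -1.31892312e-02 -1.70042417e+02]
held [ 30.7 -21.5 174. ]
held [ 30.9  21.6 174. ]
block [ 19.5 -12.5 174. ]
block [ 19.7  13.  174. ]
block [ 17.3  -9.7 146. ]
block [ 17.3  10.  146. ]
```

```bash
python3 -c "
from h import *
d(.6078,.0458,.190,190.25)"
```

```text
turn -0.29 or half -0.29
half delta [ 0.25 -2.29 13.93]
t 21.0 ee [0.6062 0.0688 0.3293] yaw -170.04 q6 -3.5 delta tool cm (after turn) [ 0.25 -2.29 13.93]
```

Call:
{"method": "move_arm", "body": {
  "commands": [
    {"claw": -1, "travel": [0, 0, 0], "turn": -0.3},
    {"claw": -1, "travel": [0.25, -2.3, 1.5], "turn": 0},
    {"claw": -1, "travel": [0, 0, 3.5], "turn": 0},
    {"claw": -1, "travel": [0, 0, 3.5], "turn": 0},
    {"claw": -1, "travel": [0, 0, 2], "turn": 0}
  ]
}}

```text
time: 21.42
ee_pos: [0.6072, 0.0452, 0.2207]
tcp_rot: [180.0, -0.2, -169.7]
wrist_force: [-0.3, 0.3, -1.8]
opening: 0.0252
```

Call:
{"method": "move_arm", "body": {
  "commands": [
    {"claw": -1, "travel": [0, 0, 0], "turn": 0},
    {"claw": -1, "travel": [0, 0, 0], "turn": 0},
    {"claw": -1, "travel": [0, 0, 0], "turn": 0}
  ]
}}

```text
time: 21.67
ee_pos: [0.6087, 0.0453, 0.2262]
tcp_rot: [-180.0, 0.1, -169.7]
wrist_force: [0.5, 0.3, -0.7]
opening: 0.0251
```

```bash
python3 -c "
from h import *
d(.6078,.0458,.190,190.25)
snap('wrist','w11')"
```

```text
turn 0.04 or half 0.04
half delta [0.08 0.06 3.62]
t 21.67 ee [0.6087 0.0453 0.2262] yaw -169.71 q6 -6.0 delta tool cm (after turn) [0.08 0.06 3.62]
```

View pics/w11.png

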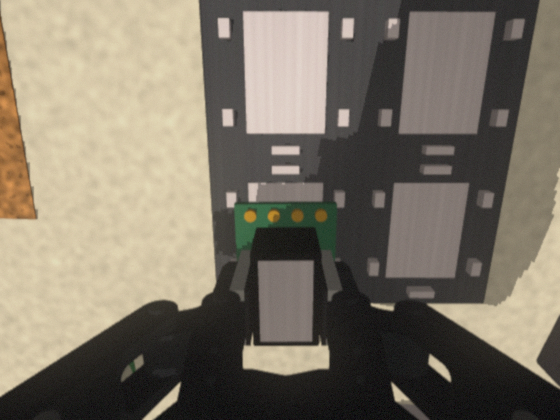

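Call:
{"method": "move_arm", "body": {
  "commands": [
    {"claw": -1, "travel": [0.05, 0.05, 1.3], "turn": 0},
    {"claw": -1, "travel": [0, 0, 1], "turn": 0},
    {"claw": -1, "travel": [0, 0, 0.6], "turn": 0},
    {"claw": -1, "travel": [0, 0, 0], "turn": 0},
    {"claw": -1, "travel": [0, 0, 0], "turn": 0}
  ]
}}

```text
time: 22.13
ee_pos: [0.6075, 0.0451, 0.1945]
tcp_rot: [180.0, -0.1, -169.8]
wrist_force: [0.1, 0.4, -1.5]
opening: 0.0253
```

Call:
{"method": "move_arm", "body": {
  "commands": [
    {"claw": -1, "travel": [0, 0.05, 0.2], "turn": 0},
    {"claw": -1, "travel": [0, 0, 0.2], "turn": 0},
    {"claw": -1, "travel": [0, 0, 0], "turn": 0},
    {"claw": -1, "travel": [0, 0, 0], "turn": 0}
  ]
}}

```text
time: 22.47
ee_pos: [0.6077, 0.0457, 0.1912]
tcp_rot: [-180.0, 0.0, -169.8]
wrist_force: [0.4, -0.5, -1.2]
opening: 0.025
```

Call:
{"method": "move_arm", "body": {
  "commands": [
    {"claw": -1, "travel": [0, 0, 0.15], "turn": 0},
    {"claw": -1, "travel": [0, 0, 0], "turn": 0},
    {"claw": 0.1, "travel": [0, 0, 0], "turn": 0},
    {"claw": 0.1, "travel": [0, 0, 0], "turn": 0},
    {"claw": 0.1, "travel": [0, 0, 0], "turn": 0}
  ]
}}

```text
time: 22.88
ee_pos: [0.6077, 0.0457, 0.1897]
tcp_rot: [-180.0, 0.0, -169.8]
wrist_force: [-0.0, 0.7, -0.9]
opening: 0.0472
```

Call:
{"method": "move_arm", "body": {
  "commands": [
    {"claw": 0.1, "travel": [0, 0, 0], "turn": 0},
    {"claw": 0.1, "travel": [0, 0, -1.5], "turn": 0},
    {"claw": 0.1, "travel": [0, 0, -3.5], "turn": 0},
    {"claw": 0.1, "travel": [0, 0, -3.5], "turn": 0},
    {"claw": 0.1, "travel": [0, 0, -3.5], "turn": 0}
  ]
}}

```text
time: 23.3
ee_pos: [0.6073, 0.0456, 0.3108]
tcp_rot: [180.0, -0.1, -169.8]
wrist_force: [0.5, -1.1, -0.2]
opening: 0.0471
```

```bash
python3 -c "
from h import *
d(.534,.3537,.35,210.5)
im,p=snap('scene','s12');crop(im,230,180,420,320,4,'c31')"
```

```text
turn -20.25 or half -20.25
half delta [-9.32 30.26 -3.92]
t 23.3 ee [0.6073 0.0456 0.3108] yaw -169.75 q6 -5.9 delta tool cm (after turn) [-9.32 30.26 -3.92]
```

View pics/c31.png

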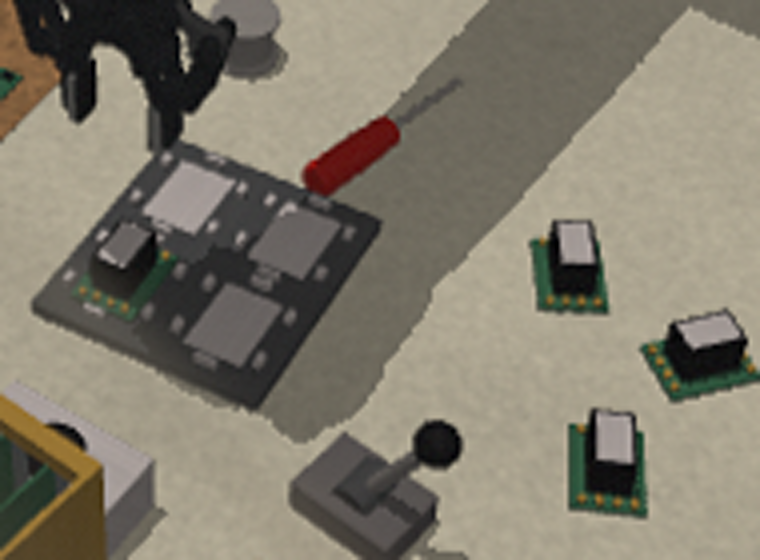

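```bash
python3 -c "
from h import *
d(.4162,.2557,.24,217.7)"
```

```text
turn -27.45 or half -27.45
half delta [ 2.34 28.35  7.9 ]
t 23.35 ee [0.608  0.0457 0.319 ] yaw -169.75 q6 -6.0 delta tool cm (after turn) [ 2.34 28.35  7.9 ]
```

Call:
{"method": "move_arm", "body": {
  "commands": [
    {"claw": 0.1, "travel": [0, 0, 0], "turn": -6.9},
    {"claw": 0.1, "travel": [0, 0, 0], "turn": -6.9},
    {"claw": 0.1, "travel": [0, 0, 0], "turn": -6.9},
    {"claw": 0.1, "travel": [0, 0, 0], "turn": -6.8},
    {"claw": 0.1, "travel": [0, 0, 0], "turn": 0}
  ]
}}

```text
time: 23.77
ee_pos: [0.6077, 0.0457, 0.3095]
tcp_rot: [180.0, -0.0, -141.9]
wrist_force: [1.5, 0.0, -0.3]
opening: 0.0472
```

Call:
{"method": "move_arm", "body": {
  "commands": [
    {"claw": 0.1, "travel": [0.29, 3.54, 0], "turn": 0},
    {"claw": 0.1, "travel": [0.29, 3.54, 0], "turn": 0},
    {"claw": 0.1, "travel": [0.29, 3.54, 0], "turn": 0},
    {"claw": 0.1, "travel": [0.29, 3.54, 0], "turn": 0},
    {"claw": 0.1, "travel": [0.29, 3.54, 0], "turn": 0}
  ]
}}

```text
time: 24.18
ee_pos: [0.4866, 0.1776, 0.3095]
tcp_rot: [-180.0, 0.0, -142.5]
wrist_force: [1.1, 0.6, 0.0]
opening: 0.0467
```

Call:
{"method": "move_arm", "body": {
  "commands": [
    {"claw": 0.1, "travel": [0.29, 3.54, 1.5], "turn": 0},
    {"claw": 0.1, "travel": [0.29, 3.54, 1.5], "turn": 0},
    {"claw": 0.1, "travel": [0.3, 3.5, 1.5], "turn": 0},
    {"claw": 0.1, "travel": [0, 0, 2.5], "turn": 0},
    {"claw": 0.1, "travel": [0, 0, 0], "turn": 0}
  ]
}}

```text
time: 24.6
ee_pos: [0.414, 0.2556, 0.2358]
tcp_rot: [180.0, -0.3, -142.3]
wrist_force: [-0.5, -0.7, -0.0]
opening: 0.0468
```

Call:
{"method": "move_arm", "body": {
  "commands": [
    {"claw": 0.1, "travel": [0, 0, 0], "turn": 0},
    {"claw": 0.1, "travel": [0, 0, 0], "turn": 0}
  ]
}}

```text
time: 24.77
ee_pos: [0.4167, 0.2547, 0.2408]
tcp_rot: [-180.0, 0.1, -142.4]
wrist_force: [0.3, -0.1, -0.6]
opening: 0.0469
```

```bash
python3 -c "
from h import *
d(.4162,.2557,.18,217.7)
import pickle
im,p=snap('wrist','w12');pickle.dump(p,open('w12.pkl','wb'))
crop(im,220,120,350,300,4,'c32')"
```

```text
turn -0.1 or half -0.1
half delta [-0.02  0.11  6.08]
t 24.77 ee [0.4167 0.2547 0.2408] yaw -142.4 q6 -6.2 delta tool cm (after turn) [-0.02  0.11  6.08]
```

View pics/w12.png

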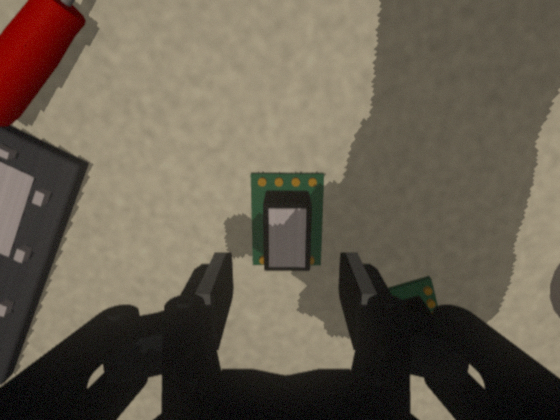

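Call:
{"method": "move_arm", "body": {
  "commands": [
    {"claw": 0.1, "travel": [0, 0.1, 2], "turn": 0},
    {"claw": 0.1, "travel": [0, 0, 2], "turn": 0},
    {"claw": 0.1, "travel": [0, 0, 1.3], "turn": 0},
    {"claw": 0.1, "travel": [0, 0, 0.6], "turn": 0},
    {"claw": 0.1, "travel": [0, 0, 0], "turn": 0}
  ]
}}

```text
time: 25.23
ee_pos: [0.4159, 0.2552, 0.1804]
tcp_rot: [180.0, -0.0, -142.4]
wrist_force: [-0.4, -0.0, 1.0]
opening: 0.0472
```

Call:
{"method": "move_arm", "body": {
  "commands": [
    {"claw": -1, "travel": [0, 0, 0], "turn": 0},
    {"claw": -1, "travel": [0, 0, 0], "turn": 0},
    {"claw": -1, "travel": [0, 0, 0], "turn": 0},
    {"claw": -1, "travel": [0, 0, 0], "turn": 0},
    {"claw": -1, "travel": [0, 0, 0], "turn": 0}
  ]
}}

```text
time: 25.65
ee_pos: [0.4161, 0.256, 0.1823]
tcp_rot: [-180.0, 0.1, -142.3]
wrist_force: [0.5, -1.9, 6.0]
opening: 0.0249
```

Call:
{"method": "move_arm", "body": {
  "commands": [
    {"claw": -1, "travel": [0, 0, -1], "turn": 0},
    {"claw": -1, "travel": [0, 0, -3], "turn": 0},
    {"claw": -1, "travel": [0, 0, -3.5], "turn": 7},
    {"claw": -1, "travel": [0, 0, -3.5], "turn": 7},
    {"claw": -1, "travel": [0, 0, -1], "turn": 7}
  ]
}}

```text
time: 26.07
ee_pos: [0.4159, 0.2561, 0.307]
tcp_rot: [179.9, 0.4, -163.6]
wrist_force: [1.3, -0.2, -1.2]
opening: 0.025
```

Call:
{"method": "move_arm", "body": {
  "commands": [
    {"claw": -1, "travel": [0, 0, 0], "turn": 6.3},
    {"claw": -1, "travel": [0, 0, 0], "turn": 0},
    {"claw": -1, "travel": [0, 0, 0], "turn": 0}
  ]
}}

```text
time: 26.32
ee_pos: [0.4154, 0.2558, 0.301]
tcp_rot: [180.0, 0.0, -169.4]
wrist_force: [0.3, 0.2, -1.7]
opening: 0.0248
```

```bash
python3 -c "
from h import *
d(.5264,.031,.3,190.25)"
```

```text
turn 0.4 or half 0.4
half delta [ -6.93 -24.09   0.1 ]
t 26.32 ee [0.4154 0.2558 0.301 ] yaw -169.35 q6 21.0 delta tool cm (after turn) [ -6.93 -24.09   0.1 ]
```

Call:
{"method": "move_arm", "body": {
  "commands": [
    {"claw": -1, "travel": [0, 0, 0], "turn": 0.3},
    {"claw": -1, "travel": [-0.99, -3.44, 0], "turn": 0},
    {"claw": -1, "travel": [-0.99, -3.44, 0], "turn": 0},
    {"claw": -1, "travel": [-0.99, -3.44, 0], "turn": 0},
    {"claw": -1, "travel": [-0.99, -3.44, 0], "turn": 0}
  ]
}}

```text
time: 26.73
ee_pos: [0.4789, 0.126, 0.3002]
tcp_rot: [-180.0, -0.1, -169.6]
wrist_force: [0.3, 1.4, -1.1]
opening: 0.0249
```

Call:
{"method": "move_arm", "body": {
  "commands": [
    {"claw": -1, "travel": [-0.99, -3.44, 0], "turn": 0},
    {"claw": -1, "travel": [-0.99, -3.44, 0], "turn": 0},
    {"claw": -1, "travel": [-0.99, -3.44, 0], "turn": 0},
    {"claw": -1, "travel": [0, 0, 2], "turn": 0},
    {"claw": -1, "travel": [0, 0, 0], "turn": 0}
  ]
}}

```text
time: 27.15
ee_pos: [0.5259, 0.0292, 0.2771]
tcp_rot: [180.0, -0.3, -169.9]
wrist_force: [-0.9, 0.6, -2.0]
opening: 0.0252
```

Call:
{"method": "move_arm", "body": {
  "commands": [
    {"claw": -1, "travel": [0, 0, 0], "turn": 0},
    {"claw": -1, "travel": [0, 0, 0], "turn": 0}
  ]
}}

```text
time: 27.32
ee_pos: [0.5258, 0.0316, 0.2809]
tcp_rot: [180.0, -0.0, -169.8]
wrist_force: [-0.2, -0.3, -0.4]
opening: 0.0247
```

```bash
cat >> h.py <<'E'
def held(name,zoff):
    import pickle
    im,p=snap('wrist',name); o=status.get_obs(); pickle.dump((p,o),open(name+'.pkl','wb')); crop(im,180,160,400,360,3.5,name+'c')
E
python3 -c "
from h import *
d(.5264,.031,.194,190.25)
held('w13',0)"
```

```text
turn -0.0 or half -0.0
half delta [-0.05 -0.07  8.69]
t 27.32 ee [0.5258 0.0316 0.2809] yaw -169.75 q6 -6.8 delta tool cm (after turn) [-0.05 -0.07  8.69]
```

View pics/w13c.png

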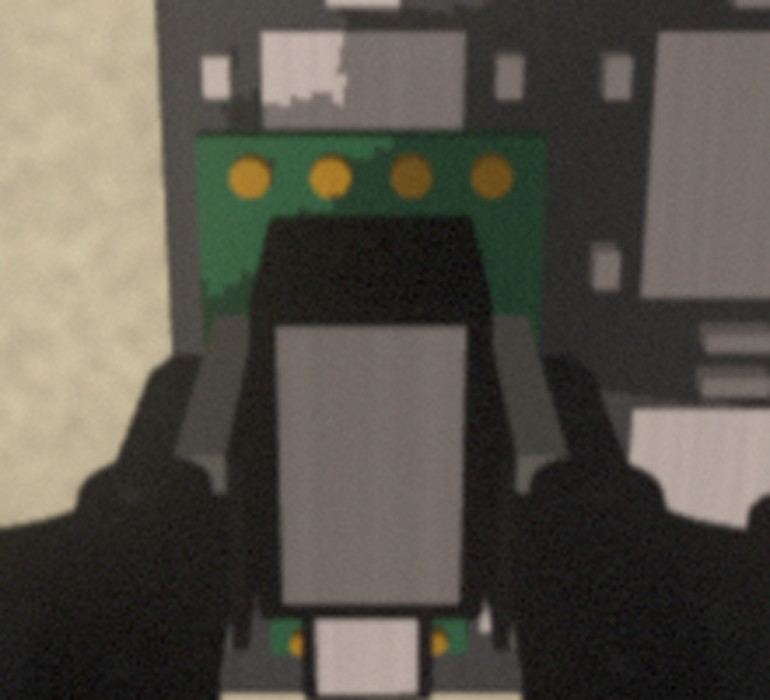

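Run:
```python
from h import *
import pickle
p,o=pickle.load(open('w13.pkl','rb')); M=rot(o['tcp_rot'])
for q in [(197,133),(545,135)]:
    P=at(p,180+q[0]/3.5,160+q[1]/3.5,o['ee_pos'][2]-.177); print((M.T@(P-o['ee_pos'])*1000).round(1))
```

```text
[ 32.4 -21.1 177. ]
[ 32.2  21.7 177. ]
```

Call:
{"method": "move_arm", "body": {
  "commands": [
    {"claw": -1, "travel": [-0.28, -0.07, 2], "turn": 0},
    {"claw": -1, "travel": [0, 0, 2.5], "turn": 0},
    {"claw": -1, "travel": [0, 0, 2], "turn": 0},
    {"claw": -1, "travel": [0, 0, 1.2], "turn": 0},
    {"claw": -1, "travel": [0, 0, 0.5], "turn": 0}
  ]
}}

```text
time: 27.78
ee_pos: [0.5284, 0.0316, 0.1975]
tcp_rot: [180.0, -0.1, -169.8]
wrist_force: [-0.7, 0.2, -0.6]
opening: 0.0248
```

Call:
{"method": "move_arm", "body": {
  "commands": [
    {"claw": -1, "travel": [0, 0, 0], "turn": 0},
    {"claw": -1, "travel": [0, 0, 0], "turn": 0},
    {"claw": -1, "travel": [0, 0, 0], "turn": 0}
  ]
}}

```text
time: 28.03
ee_pos: [0.5295, 0.031, 0.2002]
tcp_rot: [-180.0, 0.1, -169.8]
wrist_force: [-0.8, 0.2, -0.1]
opening: 0.0246
```

Call:
{"method": "move_arm", "body": {
  "commands": [
    {"claw": -1, "travel": [0.05, 0, 0.3], "turn": 0},
    {"claw": -1, "travel": [0, 0, 0.2], "turn": 0},
    {"claw": -1, "travel": [0, 0, 0.2], "turn": 0},
    {"claw": -1, "travel": [0, 0, 0], "turn": 0},
    {"claw": -1, "travel": [0, 0, 0], "turn": 0}
  ]
}}

```text
time: 28.45
ee_pos: [0.5287, 0.0307, 0.1943]
tcp_rot: [-180.0, 0.1, -169.9]
wrist_force: [-7.1, 0.4, 19.4]
opening: 0.0251
```

```bash
python3 -c "
from h import *
held('w14',0)
im,p=snap('scene','s13');crop(im,230,170,340,260,6,'c33')"
```

View pics/w14c.png

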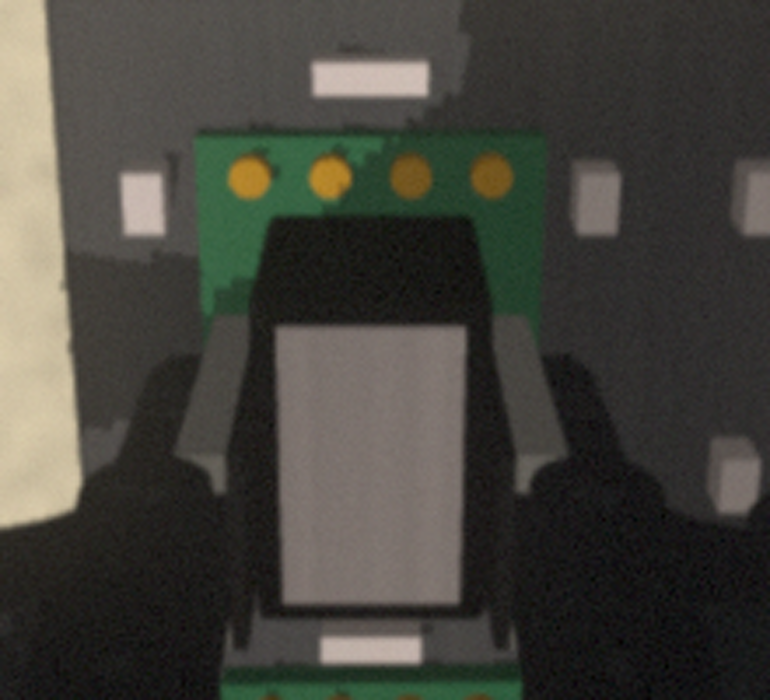

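View pics/c33.png

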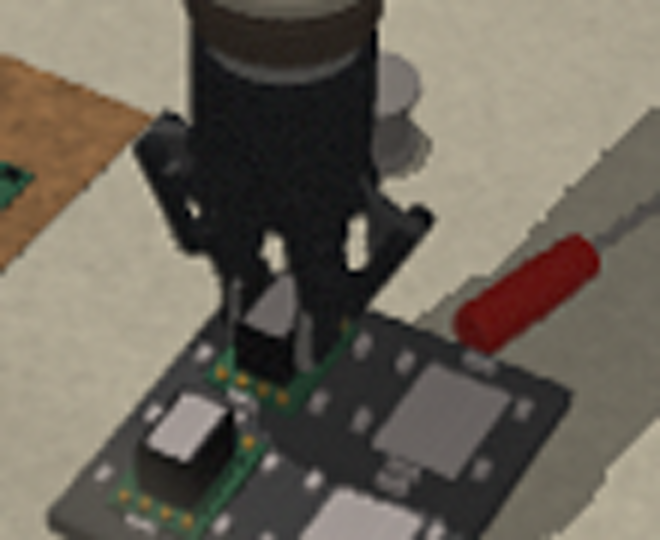

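Call:
{"method": "move_arm", "body": {
  "commands": [
    {"claw": -1, "travel": [0, 0, -0.1], "turn": 0},
    {"claw": -1, "travel": [0, 0, 0], "turn": 0},
    {"claw": 0.1, "travel": [0, 0, 0], "turn": 0},
    {"claw": 0.1, "travel": [0, 0, 0], "turn": 0},
    {"claw": 0.1, "travel": [0, 0, 0], "turn": 0}
  ]
}}

```text
time: 28.97
ee_pos: [0.5285, 0.0307, 0.1926]
tcp_rot: [-180.0, -0.0, -169.9]
wrist_force: [0.2, 0.1, 1.0]
opening: 0.0472
```

Call:
{"method": "move_arm", "body": {
  "commands": [
    {"claw": 0.1, "travel": [0, 0, 0], "turn": 0},
    {"claw": 0.1, "travel": [0, 0, -1.5], "turn": 0},
    {"claw": 0.1, "travel": [0, 0, -3.5], "turn": 0},
    {"claw": 0.1, "travel": [0, 0, -3.5], "turn": 0},
    {"claw": 0.1, "travel": [0, 0, -3.5], "turn": 0}
  ]
}}

```text
time: 29.38
ee_pos: [0.5282, 0.0307, 0.3137]
tcp_rot: [180.0, -0.1, -169.9]
wrist_force: [0.6, -1.0, 0.4]
opening: 0.0469
```

```bash
python3 -c "
from h import *
im,p=snap('scene','s14');crop(im,230,170,430,320,4,'c34')
d(.534,.3535,.24,210.5)"
```

```text
turn -20.35 or half -20.35
half delta [-16.81  27.56   8.13]
t 29.43 ee [0.529  0.0307 0.3213] yaw -169.85 q6 -6.8 delta tool cm (after turn) [-16.81  27.56   8.13]
```

View pics/c34.png

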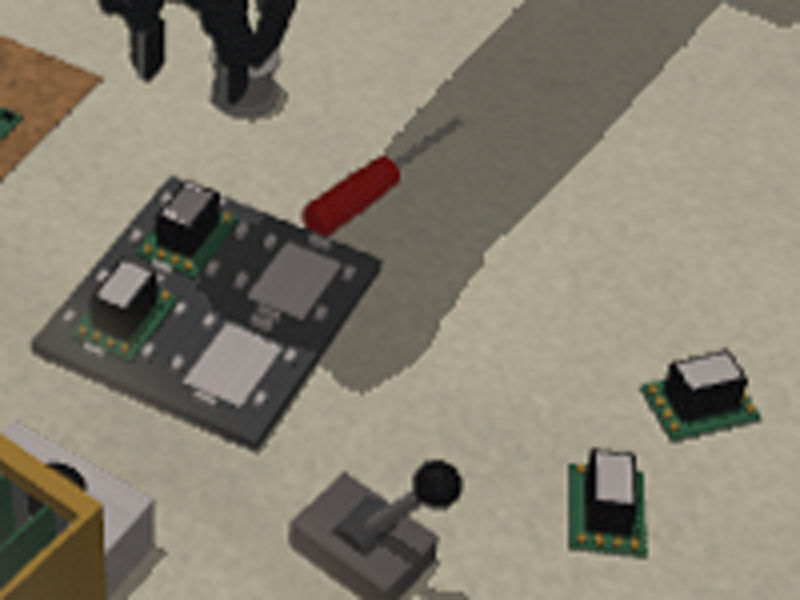

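Call:
{"method": "move_arm", "body": {
  "commands": [
    {"claw": 0.1, "travel": [0, 0, 0], "turn": -6.9},
    {"claw": 0.1, "travel": [0, 0, 0], "turn": -6.9},
    {"claw": 0.1, "travel": [0, 0, 0], "turn": -6.9},
    {"claw": 0.1, "travel": [0, 0, 0], "turn": 0},
    {"claw": 0.1, "travel": [0, 0, 0], "turn": 0}
  ]
}}

```text
time: 29.85
ee_pos: [0.5285, 0.0307, 0.3124]
tcp_rot: [180.0, -0.0, -149.4]
wrist_force: [-0.6, 0.3, 0.1]
opening: 0.0473
```

```bash
python3 -c "
from h import *
d(.534,.3535,.24)"
```

```text
t 29.85 ee [0.5285 0.0307 0.3124] yaw -149.37 q6 -27.3 delta tool cm (after turn) [-16.92  27.5    7.24]
```

Call:
{"method": "move_arm", "body": {
  "commands": [
    {"claw": 0.1, "travel": [-1.88, 3.06, 0], "turn": 0},
    {"claw": 0.1, "travel": [-1.88, 3.06, 0], "turn": 0},
    {"claw": 0.1, "travel": [-1.88, 3.06, 0], "turn": 0},
    {"claw": 0.1, "travel": [-1.88, 3.06, 0], "turn": 0},
    {"claw": 0.1, "travel": [-1.88, 3.06, 0], "turn": 0}
  ]
}}

```text
time: 30.27
ee_pos: [0.5305, 0.2119, 0.3125]
tcp_rot: [180.0, 0.0, -149.4]
wrist_force: [0.8, 0.1, -0.0]
opening: 0.0469
```

Call:
{"method": "move_arm", "body": {
  "commands": [
    {"claw": 0.1, "travel": [-1.88, 3.06, 0], "turn": 0},
    {"claw": 0.1, "travel": [-1.88, 3.06, 0], "turn": 0},
    {"claw": 0.1, "travel": [-1.88, 3.06, 0], "turn": 0},
    {"claw": 0.1, "travel": [-1.88, 3.06, 1], "turn": 0},
    {"claw": 0.1, "travel": [0, 0, 3], "turn": 0}
  ]
}}

```text
time: 30.68
ee_pos: [0.5328, 0.3597, 0.2758]
tcp_rot: [179.9, 0.5, -149.2]
wrist_force: [2.5, 0.9, 1.6]
opening: 0.047
```

Call:
{"method": "move_arm", "body": {
  "commands": [
    {"claw": 0.1, "travel": [0, 0, 3], "turn": 0},
    {"claw": 0.1, "travel": [0, 0, 0], "turn": 0},
    {"claw": 0.1, "travel": [0, 0, 0], "turn": 0},
    {"claw": 0.1, "travel": [0, 0, 0], "turn": 0}
  ]
}}

```text
time: 31.02
ee_pos: [0.5329, 0.3538, 0.2443]
tcp_rot: [180.0, 0.1, -149.3]
wrist_force: [0.9, 0.6, -0.1]
opening: 0.0468
```

```bash
python3 -c "
from h import *
d(.534,.3535,.182,210.7)
im,p=snap('wrist','w15')"
```

```text
turn 0.02 or half 0.02
half delta [-0.08 -0.08  6.23]
t 31.02 ee [0.5329 0.3538 0.2443] yaw -149.28 q6 2.9 delta tool cm (after turn) [-0.08 -0.08  6.23]
```

View pics/w15.png

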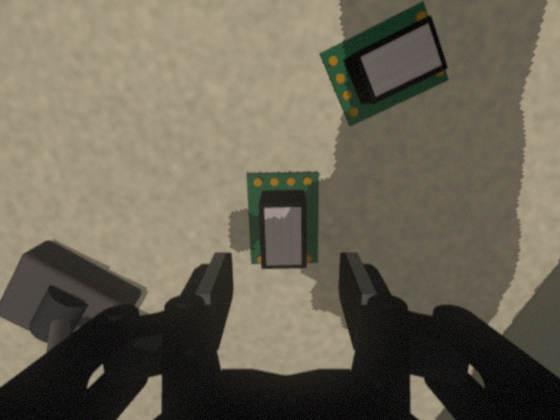

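Call:
{"method": "move_arm", "body": {
  "commands": [
    {"claw": 0.1, "travel": [-0.05, -0.12, 2], "turn": 0},
    {"claw": 0.1, "travel": [0, 0, 2], "turn": 0},
    {"claw": 0.1, "travel": [0, 0, 1.5], "turn": 0},
    {"claw": 0.1, "travel": [0, 0, 0.6], "turn": 0},
    {"claw": 0.1, "travel": [0, 0, 0], "turn": 0}
  ]
}}

```text
time: 31.48
ee_pos: [0.5338, 0.3528, 0.1819]
tcp_rot: [180.0, -0.0, -149.2]
wrist_force: [-0.5, -0.3, 0.2]
opening: 0.0468
```

Call:
{"method": "move_arm", "body": {
  "commands": [
    {"claw": -1, "travel": [0, 0, 0], "turn": 0},
    {"claw": -1, "travel": [0, 0, 0], "turn": 0},
    {"claw": -1, "travel": [0, 0, 0], "turn": 0},
    {"claw": -1, "travel": [0, 0, 0], "turn": 0},
    {"claw": -1, "travel": [0, 0, 0], "turn": 0}
  ]
}}

```text
time: 31.9
ee_pos: [0.5342, 0.3534, 0.184]
tcp_rot: [-180.0, 0.2, -149.2]
wrist_force: [0.3, -1.1, 7.0]
opening: 0.0248
```

Call:
{"method": "move_arm", "body": {
  "commands": [
    {"claw": -1, "travel": [0, 0, -1], "turn": 0},
    {"claw": -1, "travel": [0, 0, -3], "turn": 0},
    {"claw": -1, "travel": [0, 0, -3.5], "turn": 0},
    {"claw": -1, "travel": [0, 0, -3.5], "turn": 0},
    {"claw": -1, "travel": [0, 0, -2], "turn": 7}
  ]
}}

```text
time: 32.32
ee_pos: [0.5336, 0.3532, 0.3172]
tcp_rot: [180.0, 0.3, -156.0]
wrist_force: [1.4, 0.2, -0.1]
opening: 0.025
```

Call:
{"method": "move_arm", "body": {
  "commands": [
    {"claw": -1, "travel": [0, 0, 0], "turn": 7},
    {"claw": -1, "travel": [0, 0, 0], "turn": 6.4},
    {"claw": -1, "travel": [0, 0, 0], "turn": 0},
    {"claw": -1, "travel": [0, 0, 0], "turn": 0}
  ]
}}

```text
time: 32.65
ee_pos: [0.5335, 0.3531, 0.3123]
tcp_rot: [180.0, 0.0, -169.4]
wrist_force: [-0.3, -0.8, -0.8]
opening: 0.025
```

```bash
python3 -c "
from h import *
d(.5127,.1074,.3,190.25)"
```

```text
turn 0.4 or half 0.4
half delta [  6.42 -23.81   1.23]
t 32.65 ee [0.5335 0.3531 0.3123] yaw -169.35 q6 22.8 delta tool cm (after turn) [  6.42 -23.81   1.23]
```

Call:
{"method": "move_arm", "body": {
  "commands": [
    {"claw": -1, "travel": [0, 0, 0], "turn": 0.35},
    {"claw": -1, "travel": [0.92, -3.4, 0], "turn": 0},
    {"claw": -1, "travel": [0.92, -3.4, 0], "turn": 0},
    {"claw": -1, "travel": [0.92, -3.4, 0], "turn": 0},
    {"claw": -1, "travel": [0.92, -3.4, 0], "turn": 0}
  ]
}}

```text
time: 33.07
ee_pos: [0.5207, 0.2115, 0.3113]
tcp_rot: [-180.0, -0.0, -169.7]
wrist_force: [-0.4, -0.5, -0.8]
opening: 0.0248
```

Call:
{"method": "move_arm", "body": {
  "commands": [
    {"claw": -1, "travel": [0.92, -3.4, 0], "turn": 0},
    {"claw": -1, "travel": [0.92, -3.4, 0], "turn": 0},
    {"claw": -1, "travel": [0.92, -3.4, 0], "turn": 0},
    {"claw": -1, "travel": [0, 0, 3], "turn": 0},
    {"claw": -1, "travel": [0, 0, 0], "turn": 0}
  ]
}}

```text
time: 33.48
ee_pos: [0.511, 0.1057, 0.278]
tcp_rot: [-180.0, -0.3, -169.9]
wrist_force: [-1.0, 0.3, -2.2]
opening: 0.025
```

Call:
{"method": "move_arm", "body": {
  "commands": [
    {"claw": -1, "travel": [0, 0, 0], "turn": 0},
    {"claw": -1, "travel": [0, 0, 0], "turn": 0}
  ]
}}

```text
time: 33.65
ee_pos: [0.512, 0.1082, 0.2824]
tcp_rot: [180.0, -0.0, -169.8]
wrist_force: [-0.6, 0.3, -0.4]
opening: 0.0249
```

```bash
python3 -c "
from h import *
d(.5127,.1074,.196,190.25)
held('w16',0)"
```

```text
turn -0.05 or half -0.05
half delta [-0.06 -0.09  8.64]
t 33.65 ee [0.512  0.1082 0.2824] yaw -169.8 q6 1.7 delta tool cm (after turn) [-0.06 -0.09  8.64]
```

View pics/w16c.png

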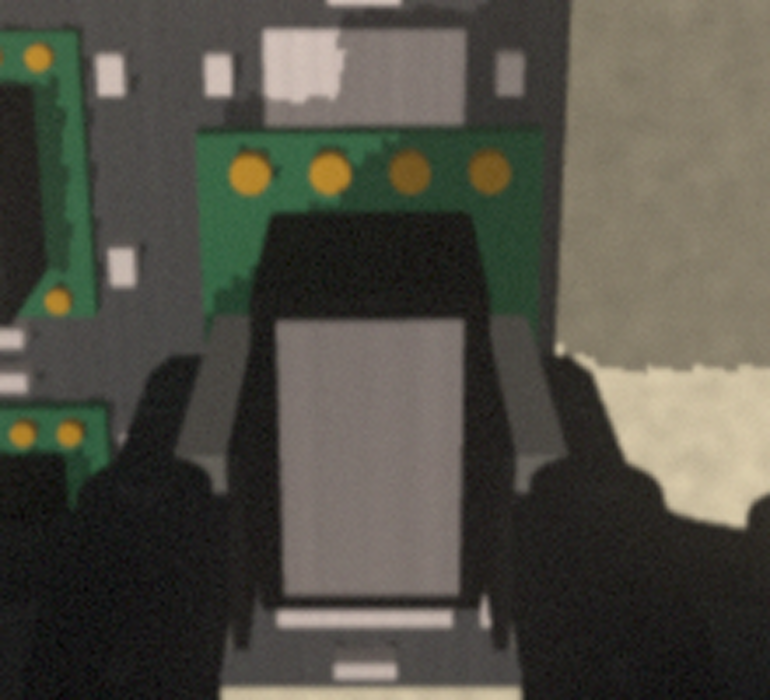

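Run:
```python
from h import *
import pickle
p,o=pickle.load(open('w16.pkl','rb')); M=rot(o['tcp_rot'])
for q in [(197,130),(543,130)]:
    P=at(p,180+q[0]/3.5,160+q[1]/3.5,o['ee_pos'][2]-.178); print((M.T@(P-o['ee_pos'])*1000).round(1))
x=M[:,0]
```

```text
[ 32.6 -21.2 178. ]
[ 32.6  21.6 178. ]
```

Call:
{"method": "move_arm", "body": {
  "commands": [
    {"claw": -1, "travel": [-0.3, -0.1, 2], "turn": 0},
    {"claw": -1, "travel": [0, 0, 2.5], "turn": 0},
    {"claw": -1, "travel": [0, 0, 2], "turn": 0},
    {"claw": -1, "travel": [0, 0, 1.2], "turn": 0},
    {"claw": -1, "travel": [0, 0, 0.4], "turn": 0}
  ]
}}

```text
time: 34.12
ee_pos: [0.5148, 0.1078, 0.1994]
tcp_rot: [180.0, -0.1, -169.8]
wrist_force: [-0.4, 0.9, -1.3]
opening: 0.0253
```

Call:
{"method": "move_arm", "body": {
  "commands": [
    {"claw": -1, "travel": [0, 0, 0], "turn": 0},
    {"claw": -1, "travel": [0, 0, 0], "turn": 0},
    {"claw": -1, "travel": [0, 0, 0], "turn": 0}
  ]
}}

```text
time: 34.37
ee_pos: [0.5156, 0.1073, 0.2022]
tcp_rot: [180.0, 0.1, -169.9]
wrist_force: [0.3, 0.4, -0.8]
opening: 0.0247
```

Call:
{"method": "move_arm", "body": {
  "commands": [
    {"claw": -1, "travel": [0, 0.05, 0.3], "turn": 0},
    {"claw": -1, "travel": [0, 0, 0.2], "turn": 0},
    {"claw": -1, "travel": [0, 0, 0.1], "turn": 0},
    {"claw": -1, "travel": [0, 0, 0], "turn": 0},
    {"claw": -1, "travel": [0, 0, 0], "turn": 0}
  ]
}}

```text
time: 34.78
ee_pos: [0.5152, 0.1076, 0.196]
tcp_rot: [180.0, 0.1, -169.9]
wrist_force: [-2.4, -0.5, 7.1]
opening: 0.0251
```

Contact; release.

Call:
{"method": "move_arm", "body": {
  "commands": [
    {"claw": -1, "travel": [0, 0, 0], "turn": 0},
    {"claw": 0.1, "travel": [0, 0, 0], "turn": 0},
    {"claw": 0.1, "travel": [0, 0, 0], "turn": 0},
    {"claw": 0.1, "travel": [0, 0, 0], "turn": 0},
    {"claw": 0.1, "travel": [0, 0, 0], "turn": 0}
  ]
}}

```text
time: 35.2
ee_pos: [0.515, 0.1075, 0.1945]
tcp_rot: [-180.0, -0.0, -169.9]
wrist_force: [0.0, 1.2, 0.2]
opening: 0.047
```

Call:
{"method": "move_arm", "body": {
  "commands": [
    {"claw": 0.1, "travel": [0, 0, -1.5], "turn": 0},
    {"claw": 0.1, "travel": [0, 0, -3.5], "turn": 0},
    {"claw": 0.1, "travel": [0, 0, -3.5], "turn": 0},
    {"claw": 0.1, "travel": [0, 0, -3.5], "turn": 0},
    {"claw": 0.1, "travel": [0, 0, 0], "turn": 0}
  ]
}}

```text
time: 35.62
ee_pos: [0.5159, 0.1077, 0.3217]
tcp_rot: [180.0, 0.5, -169.9]
wrist_force: [1.4, 0.4, 0.5]
opening: 0.047
```

```bash
python3 -c "
from h import *
im,p=snap('scene','s15');crop(im,230,170,430,320,4,'c35')
d(.4271,.3558,.24,146.1)"
```

```text
turn 43.99 or half 43.99
half delta [21.19 15.65  7.86]
t 35.67 ee [0.5157 0.1077 0.3186] yaw -169.91 q6 1.7 delta tool cm (after turn) [21.19 15.65  7.86]
```

View pics/c35.png

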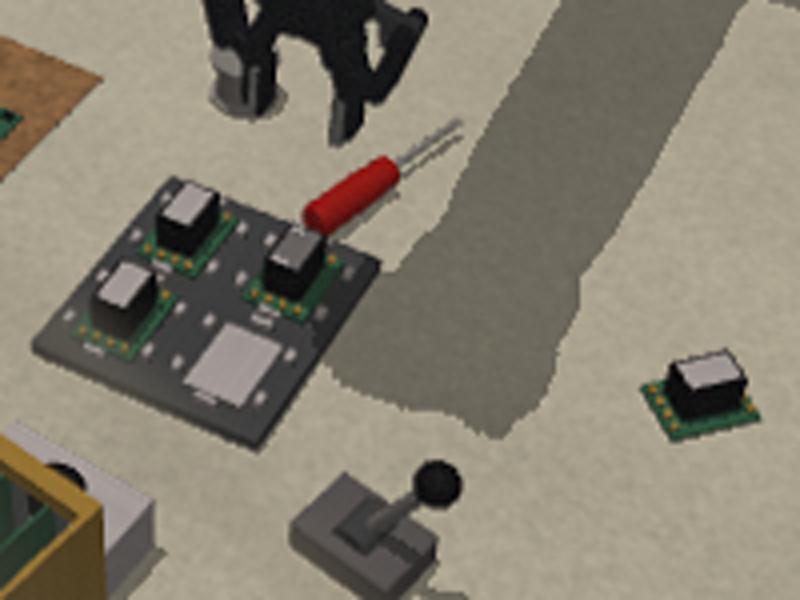

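Call:
{"method": "move_arm", "body": {
  "commands": [
    {"claw": 0.1, "travel": [0, 0, 0], "turn": 7},
    {"claw": 0.1, "travel": [0, 0, 0], "turn": 7},
    {"claw": 0.1, "travel": [0, 0, 0], "turn": 7},
    {"claw": 0.1, "travel": [0, 0, 0], "turn": 7},
    {"claw": 0.1, "travel": [0, 0, 0], "turn": 7}
  ]
}}

```text
time: 36.08
ee_pos: [0.5149, 0.1075, 0.3134]
tcp_rot: [-179.9, -0.1, 154.7]
wrist_force: [-0.1, -0.0, 0.5]
opening: 0.0472
```

Call:
{"method": "move_arm", "body": {
  "commands": [
    {"claw": 0.1, "travel": [0, 0, 0], "turn": 7},
    {"claw": 0.1, "travel": [0, 0, 0], "turn": 2},
    {"claw": 0.1, "travel": [0, 0, 0], "turn": 0},
    {"claw": 0.1, "travel": [0, 0, 0], "turn": 0}
  ]
}}

```text
time: 36.42
ee_pos: [0.5149, 0.1075, 0.3138]
tcp_rot: [-180.0, -0.0, 146.2]
wrist_force: [-0.4, 0.2, 0.4]
opening: 0.0471
```

```bash
python3 -c "
from h import *
d(.4271,.3558,.24)"
```

```text
t 36.42 ee [0.5149 0.1075 0.3138] yaw 146.19 q6 45.6 delta tool cm (after turn) [21.1  15.75  7.38]
```

26.3 cm → 7 rows (3.01, 2.25).

Call:
{"method": "move_arm", "body": {
  "commands": [
    {"claw": 0.1, "travel": [3.01, 2.25, 0], "turn": 0},
    {"claw": 0.1, "travel": [3.01, 2.25, 0], "turn": 0},
    {"claw": 0.1, "travel": [3.01, 2.25, 0], "turn": 0},
    {"claw": 0.1, "travel": [3.01, 2.25, 0], "turn": 0},
    {"claw": 0.1, "travel": [3.01, 2.25, 0], "turn": 0}
  ]
}}

```text
time: 36.83
ee_pos: [0.4519, 0.2863, 0.3144]
tcp_rot: [-180.0, -0.0, 146.2]
wrist_force: [1.2, 1.2, -0.4]
opening: 0.0468
```

Call:
{"method": "move_arm", "body": {
  "commands": [
    {"claw": 0.1, "travel": [3.01, 2.25, 0], "turn": 0},
    {"claw": 0.1, "travel": [3.04, 2.25, 1], "turn": 0},
    {"claw": 0.1, "travel": [0, 0, 3], "turn": 0},
    {"claw": 0.1, "travel": [0, 0, 3], "turn": 0},
    {"claw": 0.1, "travel": [0, 0, 0], "turn": 0}
  ]
}}

```text
time: 37.25
ee_pos: [0.426, 0.3557, 0.2384]
tcp_rot: [-179.5, -0.1, 146.3]
wrist_force: [-0.8, -1.2, -0.6]
opening: 0.047
```

Call:
{"method": "move_arm", "body": {
  "commands": [
    {"claw": 0.1, "travel": [0, 0, 0], "turn": 0},
    {"claw": 0.1, "travel": [0, 0, 0], "turn": 0}
  ]
}}

```text
time: 37.42
ee_pos: [0.4281, 0.3559, 0.2461]
tcp_rot: [179.9, 0.0, 146.1]
wrist_force: [0.4, 0.2, 0.9]
opening: 0.047
```

```bash
python3 -c "
from h import *
d(.4271,.3558,.182,146.1)
im,p=snap('wrist','w17')"
```

```text
turn 0.01 or half 0.01
half delta [ 0.08 -0.06  6.41]
t 37.42 ee [0.4281 0.3559 0.2461] yaw 146.11 q6 73.6 delta tool cm (after turn) [ 0.08 -0.06  6.41]
```

View pics/w17.png

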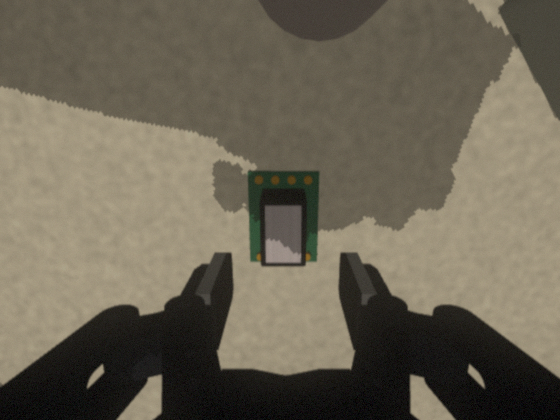

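Call:
{"method": "move_arm", "body": {
  "commands": [
    {"claw": 0.1, "travel": [0.08, -0.1, 2], "turn": 0},
    {"claw": 0.1, "travel": [0, 0, 2], "turn": 0},
    {"claw": 0.1, "travel": [0, 0, 1.6], "turn": 0},
    {"claw": 0.1, "travel": [0, 0, 0.7], "turn": 0},
    {"claw": 0.1, "travel": [0, 0, 0], "turn": 0}
  ]
}}

```text
time: 37.88
ee_pos: [0.4267, 0.3552, 0.1816]
tcp_rot: [-180.0, -0.0, 146.1]
wrist_force: [-0.0, 0.3, -0.5]
opening: 0.0468
```

Call:
{"method": "move_arm", "body": {
  "commands": [
    {"claw": -1, "travel": [0, 0, 0], "turn": 0},
    {"claw": -1, "travel": [0, 0, 0], "turn": 0},
    {"claw": -1, "travel": [0, 0, 0], "turn": 0},
    {"claw": -1, "travel": [0, 0, 0], "turn": 0},
    {"claw": -1, "travel": [0, 0, 0], "turn": 0}
  ]
}}

```text
time: 38.3
ee_pos: [0.4271, 0.356, 0.1838]
tcp_rot: [179.8, 0.1, 146.1]
wrist_force: [0.5, -1.0, 6.7]
opening: 0.0249
```

Call:
{"method": "move_arm", "body": {
  "commands": [
    {"claw": -1, "travel": [0, 0, -1], "turn": 0},
    {"claw": -1, "travel": [0, 0, -3], "turn": 0},
    {"claw": -1, "travel": [0, 0, -3.5], "turn": -7},
    {"claw": -1, "travel": [0, 0, -3.5], "turn": -7},
    {"claw": -1, "travel": [0, 0, -2], "turn": -7}
  ]
}}

```text
time: 38.72
ee_pos: [0.4265, 0.3556, 0.3168]
tcp_rot: [179.8, 0.2, 167.4]
wrist_force: [1.0, 1.2, -0.9]
opening: 0.0249
```

Call:
{"method": "move_arm", "body": {
  "commands": [
    {"claw": -1, "travel": [0, 0, 0], "turn": -7},
    {"claw": -1, "travel": [0, 0, 0], "turn": -7},
    {"claw": -1, "travel": [0, 0, 0], "turn": -7},
    {"claw": -1, "travel": [0, 0, 0], "turn": -2.1},
    {"claw": -1, "travel": [0, 0, 0], "turn": 0}
  ]
}}

```text
time: 39.13
ee_pos: [0.4264, 0.3556, 0.3127]
tcp_rot: [180.0, 0.0, -169.7]
wrist_force: [0.3, 0.5, -1.5]
opening: 0.025
```

```bash
python3 -c "
from h import *
d(.5933,.1221,.3,190.25)"
```

```text
turn 0.05 or half 0.05
half delta [-12.27 -25.94   1.27]
t 39.13 ee [0.4264 0.3556 0.3127] yaw -169.7 q6 29.5 delta tool cm (after turn) [-12.27 -25.94   1.27]
```

Call:
{"method": "move_arm", "body": {
  "commands": [
    {"claw": -1, "travel": [-1.53, -3.24, 0], "turn": 0},
    {"claw": -1, "travel": [-1.53, -3.24, 0], "turn": 0},
    {"claw": -1, "travel": [-1.53, -3.24, 0], "turn": 0},
    {"claw": -1, "travel": [-1.53, -3.24, 0], "turn": 0},
    {"claw": -1, "travel": [-1.53, -3.24, 0], "turn": 0}
  ]
}}

```text
time: 39.55
ee_pos: [0.5311, 0.2083, 0.3125]
tcp_rot: [180.0, 0.0, -169.9]
wrist_force: [0.9, -0.1, -0.7]
opening: 0.0252
```

Call:
{"method": "move_arm", "body": {
  "commands": [
    {"claw": -1, "travel": [-1.53, -3.24, 0], "turn": 0},
    {"claw": -1, "travel": [-1.53, -3.24, 0], "turn": 0},
    {"claw": -1, "travel": [-1.55, -3.24, 0], "turn": 0},
    {"claw": -1, "travel": [0, 0, 3], "turn": 0},
    {"claw": -1, "travel": [0, 0, 0], "turn": 0}
  ]
}}

```text
time: 39.97
ee_pos: [0.5931, 0.1203, 0.2776]
tcp_rot: [-180.0, -0.3, -170.1]
wrist_force: [-2.0, 0.2, -3.3]
opening: 0.0246
```

Call:
{"method": "move_arm", "body": {
  "commands": [
    {"claw": -1, "travel": [0, 0, 0], "turn": 0},
    {"claw": -1, "travel": [0, 0, 0], "turn": 0}
  ]
}}

```text
time: 40.13
ee_pos: [0.5926, 0.1229, 0.2827]
tcp_rot: [180.0, -0.0, -169.8]
wrist_force: [-0.2, 0.7, -0.0]
opening: 0.0246
```

```bash
python3 -c "
from h import *
d(.5933,.1221,.196,190.25)
held('w18',0)"
```

```text
turn -0.05 or half -0.05
half delta [-0.05 -0.09  8.67]
t 40.13 ee [0.5926 0.1229 0.2827] yaw -169.8 q6 1.5 delta tool cm (after turn) [-0.05 -0.09  8.67]
```

View pics/w18c.png

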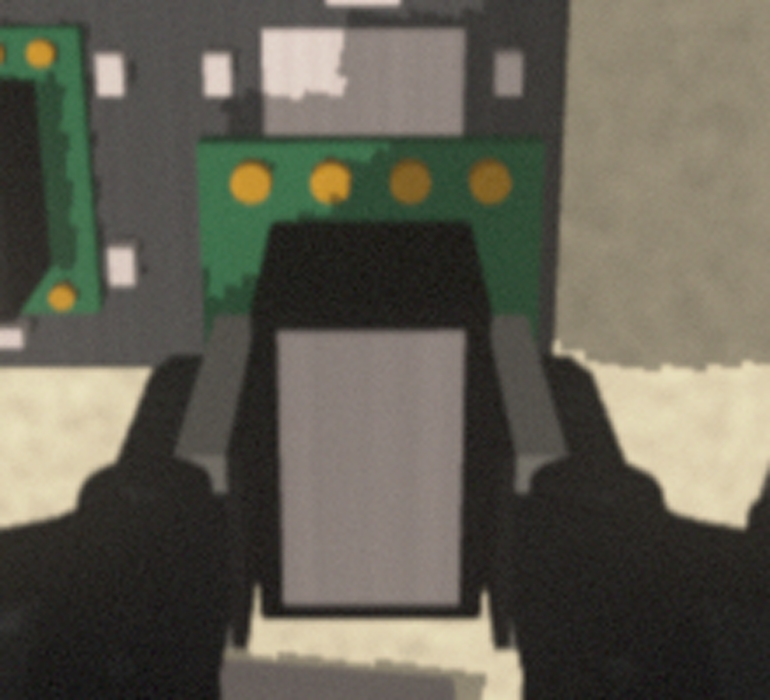

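Call:
{"method": "move_arm", "body": {
  "commands": [
    {"claw": -1, "travel": [-0.2, -0.1, 2], "turn": 0},
    {"claw": -1, "travel": [0, 0, 2.5], "turn": 0},
    {"claw": -1, "travel": [0, 0, 2], "turn": 0},
    {"claw": -1, "travel": [0, 0, 1.2], "turn": 0},
    {"claw": -1, "travel": [0, 0, 0.4], "turn": 0}
  ]
}}

```text
time: 40.6
ee_pos: [0.5945, 0.1223, 0.1997]
tcp_rot: [-180.0, -0.1, -169.7]
wrist_force: [0.0, 0.3, 0.0]
opening: 0.0244
```

Call:
{"method": "move_arm", "body": {
  "commands": [
    {"claw": -1, "travel": [0, 0, 0], "turn": 0},
    {"claw": -1, "travel": [0, 0, 0], "turn": 0},
    {"claw": -1, "travel": [0, 0, 0], "turn": 0}
  ]
}}

```text
time: 40.85
ee_pos: [0.5956, 0.1219, 0.2025]
tcp_rot: [180.0, 0.1, -169.8]
wrist_force: [1.3, -0.9, -0.7]
opening: 0.0251
```

Call:
{"method": "move_arm", "body": {
  "commands": [
    {"claw": -1, "travel": [0.05, 0.05, 0.3], "turn": 0},
    {"claw": -1, "travel": [0, 0, 0.2], "turn": 0},
    {"claw": -1, "travel": [0, 0, 0.1], "turn": 0},
    {"claw": -1, "travel": [0, 0, 0], "turn": 0},
    {"claw": -1, "travel": [0, 0, 0], "turn": 0}
  ]
}}

```text
time: 41.27
ee_pos: [0.5948, 0.122, 0.1957]
tcp_rot: [180.0, 0.1, -169.8]
wrist_force: [-1.2, -0.3, 4.2]
opening: 0.0246
```

Call:
{"method": "move_arm", "body": {
  "commands": [
    {"claw": -1, "travel": [0, 0, 0], "turn": 0},
    {"claw": 0.1, "travel": [0, 0, 0], "turn": 0},
    {"claw": 0.1, "travel": [0, 0, 0], "turn": 0},
    {"claw": 0.1, "travel": [0, 0, 0], "turn": 0},
    {"claw": 0.1, "travel": [0, 0, 0], "turn": 0}
  ]
}}

```text
time: 41.68
ee_pos: [0.5946, 0.1219, 0.1945]
tcp_rot: [-180.0, -0.0, -169.8]
wrist_force: [-0.3, -0.2, 0.1]
opening: 0.047
```

Call:
{"method": "move_arm", "body": {
  "commands": [
    {"claw": 0.1, "travel": [0, 0, -1.5], "turn": 0},
    {"claw": 0.1, "travel": [0, 0, -3.5], "turn": 0},
    {"claw": 0.1, "travel": [0, 0, -3.5], "turn": 0},
    {"claw": 0.1, "travel": [0, 0, -3.5], "turn": 0},
    {"claw": 0.1, "travel": [-1, -3, -1], "turn": 0}
  ]
}}

```text
time: 42.1
ee_pos: [0.609, 0.097, 0.3312]
tcp_rot: [179.9, 0.4, -169.6]
wrist_force: [1.6, 0.6, 0.3]
opening: 0.0466
```

Call:
{"method": "move_arm", "body": {
  "commands": [
    {"claw": 1, "travel": [-1.5, -2, -1], "turn": 0},
    {"claw": 1, "travel": [-1, 0, -1], "turn": 0},
    {"claw": 1, "travel": [0, 0, 0], "turn": 0},
    {"claw": 1, "travel": [0, 0, 0], "turn": 0},
    {"claw": 1, "travel": [0, 0, 0], "turn": 0}
  ]
}}

```text
time: 42.52
ee_pos: [0.6375, 0.0793, 0.3438]
tcp_rot: [180.0, -0.1, -169.8]
wrist_force: [0.4, -0.3, -0.7]
opening: 0.0852
```

Run:
```python
from h import *
import pickle
d(.607,.068,.33)
im,p=snap('wrist','w19'); pickle.dump(p,open('w19.pkl','wb'))
crop(im,170,20,420,250,3.2,'c36')
```

```text
t 42.52 ee [0.6375 0.0793 0.3438] yaw -169.78 q6 -3.1 delta tool cm (after turn) [ 3.2  -0.57  1.38]
```

View pics/c36.png

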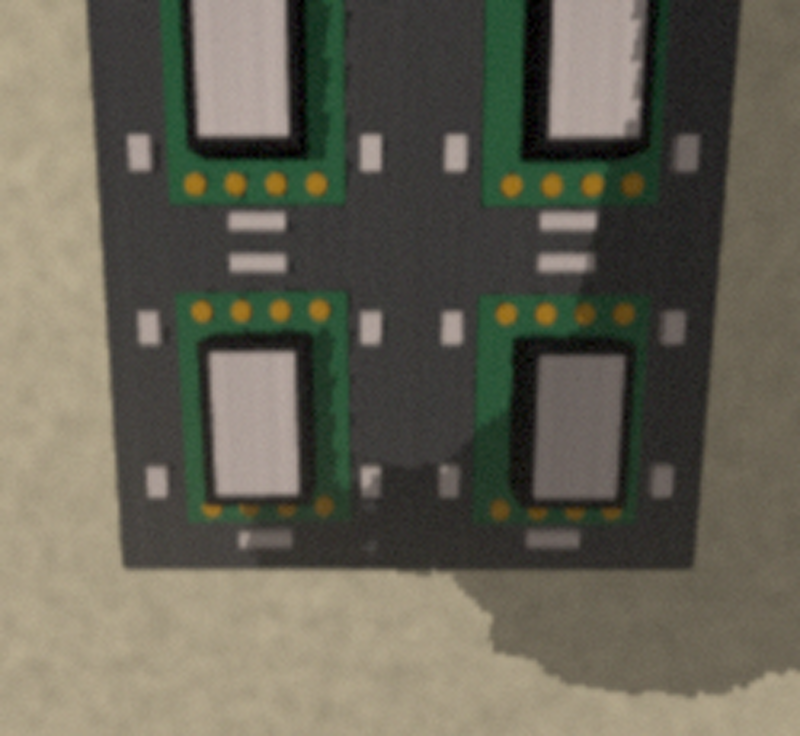

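Run:
```python
from h import *
import pickle
p=pickle.load(open('w19.pkl','rb'))
B=lambda u,v:np.array([170+u/3.2,20+v/3.2])
# order TL->BL->BR->TR
print('BL',fitrect(p,[B(176,294),B(190,521),B(349,519),B(347,292)],.06,.044,.016,(.6,.05,10)))
print('BR',fitrect(p,[B(480,297),B(474,521),B(634,521),B(650,296)],.06,.044,.016,(.6,.1,10)))
W=lambda q,z=.018:at(p,*q,z)[:2]
# end stops' inner-top edges at mid, side stops
for n,a,b in [('BL',B(258,272),B(265,531)),('BR',B(565,272),B(553,530))]: print(n,'end stop inner edges mid',(W(a)+W(b))/2,np.linalg.norm(W(a)-W(b)))
def mid(a,b):return ((W(a)+W(b))/2).round(4)
print('BL stops',mid(B(149,328),B(371,480)),mid(B(370,328),B(157,482)));print('BR',mid(B(452,328),B(662,481)),mid(B(673,328),B(449,481)))
print('pred BL .607 .0457 ; BR .5933 .1221')
im=cv2.imread('pics/w19.png');crop(im,190,0,400,110,3.8,'c37')
```

```text
BL (np.float64(0.6081), np.float64(0.0465), np.float64(10.81), np.float64(0.6))
BR (np.float64(0.595), np.float64(0.1227), np.float64(10.26), np.float64(0.8))
BL end stop inner edges mid [0.60692867 0.04542902] 0.06715941983031566
BR end stop inner edges mid [0.59301129 0.12178831] 0.06688842065689116
BL stops [0.6068 0.0455] [0.6071 0.0454]
BR [0.5932 0.1219] [0.5932 0.1218]
pred BL .607 .0457 ; BR .5933 .1221
```

View pics/c37.png

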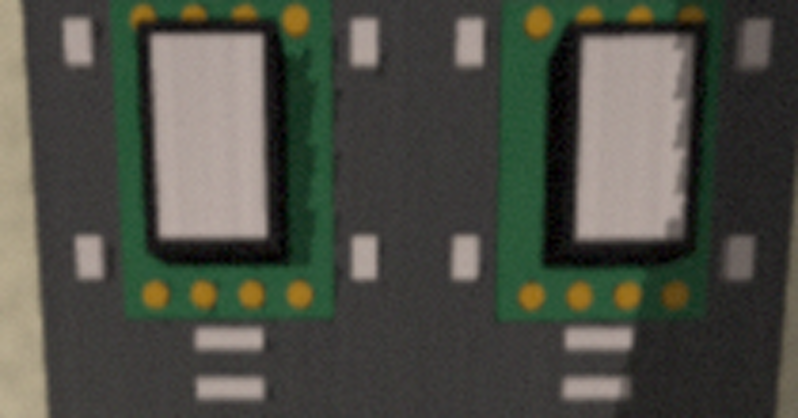

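Run:
```python
from h import *
d(.6505,.3035,.32,188.5)
im=cv2.imread('pics/w7.png'); crop(im,180,250,320,390,5,'c38')
```

```text
turn 1.73 or half 1.73
half delta [-4.61 21.97  2.37]
t 42.57 ee [0.6373 0.0794 0.3437] yaw -169.77 q6 -3.1 delta tool cm (after turn) [-4.61 21.97  2.37]
```

View pics/c38.png

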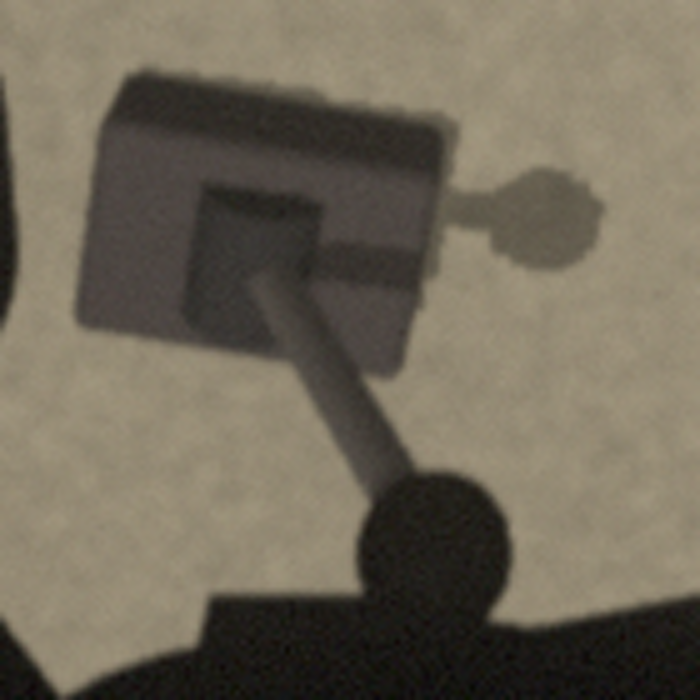

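Run:
```python
from h import *
import pickle
p=pickle.load(open('w7.pkl','rb'))
B=lambda u,v:np.array([180+u/5,250+v/5])
print(fitrect(p,[B(80,322),B(395,378),B(440,165),B(105,120)],.07,.05,.025,(.65,.26,90)))
print(at(p,*B(435,550),.101))
```

```text
(np.float64(0.6479), np.float64(0.2622), np.float64(88.16), np.float64(1.9))
[0.65137096 0.30373923 0.101     ]
```

Call:
{"method": "move_arm", "body": {
  "commands": [
    {"claw": 0.3, "travel": [-0.8, 3.66, 0.3], "turn": 0},
    {"claw": 0.3, "travel": [-0.8, 3.66, 0.3], "turn": 0},
    {"claw": 0.3, "travel": [-0.8, 3.66, 0.3], "turn": 0},
    {"claw": 0.3, "travel": [-0.8, 3.66, 0.3], "turn": 0},
    {"claw": 0.3, "travel": [-0.8, 3.66, 0.3], "turn": 0}
  ]
}}

```text
time: 42.98
ee_pos: [0.6439, 0.2682, 0.3291]
tcp_rot: [-180.0, -0.0, -169.8]
wrist_force: [0.1, -0.3, -0.1]
opening: 0.0555
```

Run:
```python
from h import *
d(.6505,.3035,.32,183)
```

```text
turn 7.22 or half 7.22
half delta [-0.85  3.49  0.91]
t 42.98 ee [0.6439 0.2682 0.3291] yaw -169.78 q6 12.4 delta tool cm (after turn) [-0.85  3.49  0.91]
```

Call:
{"method": "move_arm", "body": {
  "commands": [
    {"claw": 0.3, "travel": [0, 0, 0], "turn": 6},
    {"claw": 0.3, "travel": [0, 0, 0], "turn": 5.8},
    {"claw": 0.3, "travel": [0, 0, 0], "turn": 0},
    {"claw": 0.3, "travel": [0, 0, 0], "turn": 0}
  ]
}}

```text
time: 43.32
ee_pos: [0.6443, 0.2665, 0.3292]
tcp_rot: [-180.0, -0.0, 178.6]
wrist_force: [0.0, 0.0, 0.1]
opening: 0.0558
```

Run:
```python
from h import *
d(.651,.3037,.30)
```

```text
t 43.32 ee [0.6443 0.2665 0.3292] yaw 178.62 q6 23.9 delta tool cm (after turn) [-0.58  3.74  2.92]
```

Call:
{"method": "move_arm", "body": {
  "commands": [
    {"claw": 0.3, "travel": [-0.3, 1.87, 0], "turn": 0},
    {"claw": 0.3, "travel": [-0.28, 1.87, 0], "turn": 0},
    {"claw": 0.3, "travel": [0, 0, 1.5], "turn": 0},
    {"claw": 0.3, "travel": [0, 0, 0], "turn": 0},
    {"claw": 0.3, "travel": [0, 0, 0], "turn": 0}
  ]
}}

```text
time: 43.73
ee_pos: [0.6514, 0.3028, 0.3138]
tcp_rot: [-179.9, -0.1, 178.5]
wrist_force: [-0.4, -1.1, 1.1]
opening: 0.0555
```

Run:
```python
from h import *
d(.651,.3037,.245)
snap('wrist','w20'); im,p=snap('scene','s16'); crop(im,260,180,400,320,4,'c39')
```

```text
t 43.73 ee [0.6514 0.3028 0.3138] yaw 178.51 q6 26.4 delta tool cm (after turn) [0.03 0.09 6.88]
```

View pics/w20.png

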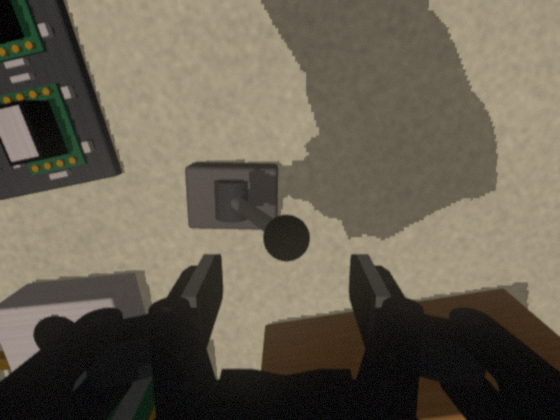

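View pics/c39.png

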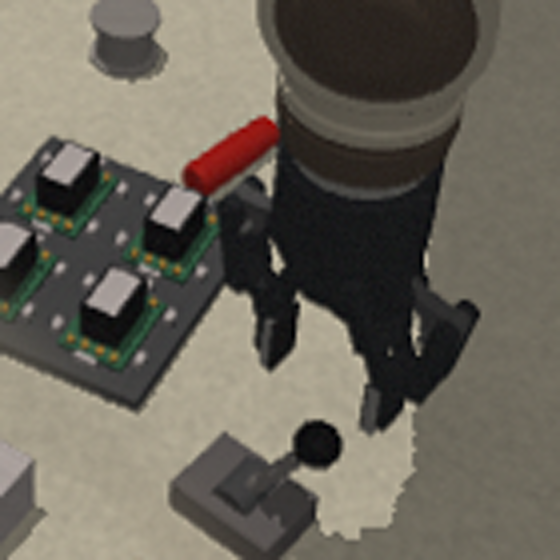

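Run:
```python
from h import *
p=viewer.camera_params('wrist')
for z in (0,.1): print(z,at(p,265,325,z).round(3),at(p,510,289,z).round(3),at(p,527,284,0).round(3))
print(at(p,286,238,.101))
```

```text
0 [0.781 0.28  0.   ] [0.749 0.505 0.   ] [0.744 0.519 0.   ]
0.1 [0.71  0.289 0.1  ] [0.689 0.434 0.1  ] [0.744 0.519 0.   ]
[0.65309102 0.30313378 0.101     ]
```

Run:
```python
from h import *
p=viewer.camera_params('wrist');S=viewer.camera_params('scene')
for q in [(297,325),(397,379)]:
  for z in (.1,.12,.14,.16): print(q,z,at(S,*q,z).round(3), at(p,265,325,z).round(3))
```

```text
(297, 325) 0.1 [0.774 0.287 0.1  ] [0.71  0.289 0.1  ]
(297, 325) 0.12 [0.785 0.295 0.12 ] [0.696 0.291 0.12 ]
(297, 325) 0.14 [0.796 0.303 0.14 ] [0.682 0.292 0.14 ]
(297, 325) 0.16 [0.807 0.31  0.16 ] [0.668 0.294 0.16 ]
(397, 379) 0.1 [0.748 0.496 0.1  ] [0.71  0.289 0.1  ]
(397, 379) 0.12 [0.76  0.499 0.12 ] [0.696 0.291 0.12 ]
(397, 379) 0.14 [0.772 0.501 0.14 ] [0.682 0.292 0.14 ]
(397, 379) 0.16 [0.783 0.504 0.16 ] [0.668 0.294 0.16 ]
```

Call:
{"method": "move_arm", "body": {
  "commands": [
    {"claw": 0.3, "travel": [0, 0.1, 2.5], "turn": 0},
    {"claw": 0.3, "travel": [0, 0, 2.5], "turn": 0},
    {"claw": 0.3, "travel": [0, 0, 1.8], "turn": 0},
    {"claw": 0.3, "travel": [0, 0, 0], "turn": 0},
    {"claw": 0.3, "travel": [0, 0, 0], "turn": 0}
  ]
}}

```text
time: 44.25
ee_pos: [0.6516, 0.3038, 0.2468]
tcp_rot: [-180.0, -0.1, 178.4]
wrist_force: [0.5, 1.5, 0.9]
opening: 0.0557
```

Run:
```python
from h import *
d(.651,.3037,.245)
snap('wrist','w21'); im,p=snap('scene','s17'); crop(im,260,180,400,320,4,'c40')
```

```text
t 44.25 ee [0.6516 0.3038 0.2468] yaw 178.4 q6 26.6 delta tool cm (after turn) [ 0.06 -0.01  0.18]
```

View pics/c40.png

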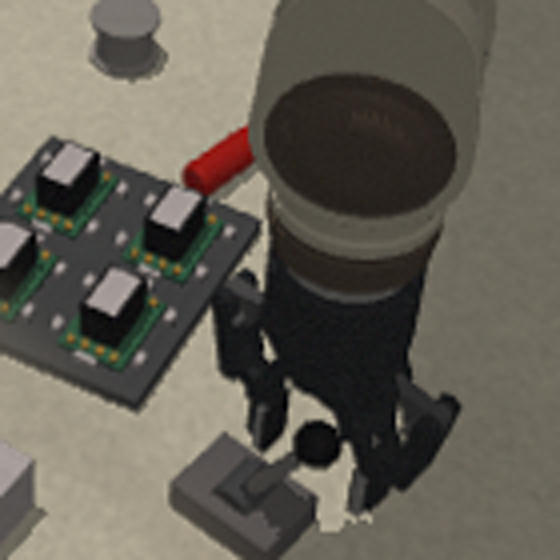

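View pics/w21.png

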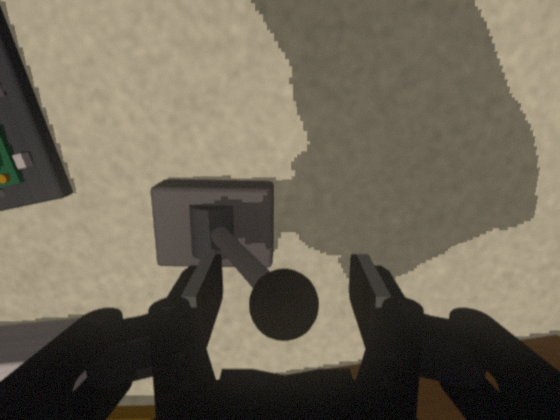

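Call:
{"method": "move_arm", "body": {
  "commands": [
    {"claw": 0.3, "travel": [0, -1, 0], "turn": 0},
    {"claw": 0.3, "travel": [0, -1.5, 0], "turn": 0},
    {"claw": 0.3, "travel": [0, -1.5, 0], "turn": 0},
    {"claw": 0.3, "travel": [0, -1.5, 0], "turn": 0},
    {"claw": 0.3, "travel": [0, -1.5, 0], "turn": 0}
  ]
}}

```text
time: 44.77
ee_pos: [0.6497, 0.2322, 0.2472]
tcp_rot: [180.0, 0.0, 178.4]
wrist_force: [0.2, 0.8, 1.2]
opening: 0.0554
```

Call:
{"method": "move_arm", "body": {
  "commands": [
    {"claw": 0.3, "travel": [0, -1, 0], "turn": 0},
    {"claw": 0.3, "travel": [0, -0.8, 0], "turn": 0},
    {"claw": 0.3, "travel": [0, -0.4, 0], "turn": 0},
    {"claw": 0.3, "travel": [0, 0, 0], "turn": 0},
    {"claw": 0.3, "travel": [0, 0, 0], "turn": 0}
  ]
}}

```text
time: 45.18
ee_pos: [0.6492, 0.2123, 0.2467]
tcp_rot: [-180.0, -0.0, 178.4]
wrist_force: [0.4, 1.4, 0.1]
opening: 0.0551
```

Run:
```python
from h import *
d(.651,.3037,.245)
snap('wrist','w22'); im,p=snap('scene','s18'); crop(im,260,180,400,320,4,'c41')
```

```text
t 45.18 ee [0.6492 0.2123 0.2467] yaw 178.38 q6 19.7 delta tool cm (after turn) [0.08 9.14 0.17]
```

View pics/w22.png

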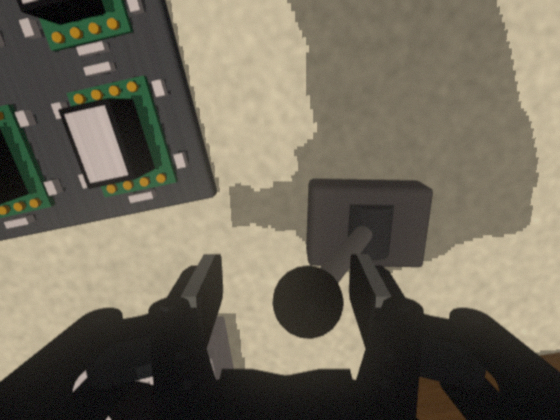

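View pics/c41.png

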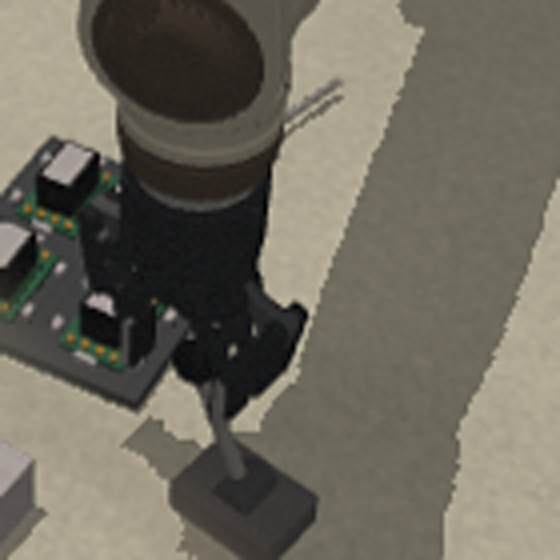

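Call:
{"method": "move_arm", "body": {
  "commands": [
    {"claw": 0.3, "travel": [0, -0.3, 0], "turn": 0},
    {"claw": 0.3, "travel": [0, -0.3, 0], "turn": 0},
    {"claw": 0.3, "travel": [0, 0, 0], "turn": 0}
  ]
}}

```text
time: 45.53
ee_pos: [0.649, 0.207, 0.2468]
tcp_rot: [179.9, -0.0, 178.5]
wrist_force: [-0.9, 4.5, 0.7]
opening: 0.0556
```

Call:
{"method": "move_arm", "body": {
  "commands": [
    {"claw": 0.3, "travel": [0, -0.3, 0], "turn": 0},
    {"claw": 0.3, "travel": [0, 0, 0], "turn": 0},
    {"claw": 0.3, "travel": [0, 0, 0], "turn": 0}
  ]
}}

```text
time: 45.78
ee_pos: [0.6488, 0.2052, 0.2475]
tcp_rot: [179.7, 0.0, 178.5]
wrist_force: [-1.3, 12.0, 2.5]
opening: 0.0553
```

Call:
{"method": "move_arm", "body": {
  "commands": [
    {"claw": 0.3, "travel": [0, 0.8, 0], "turn": 0},
    {"claw": 0.3, "travel": [0, 0.6, 0], "turn": 0},
    {"claw": 0.3, "travel": [0, 0, -3], "turn": 0},
    {"claw": 0.3, "travel": [0, 0, -3.5], "turn": 0},
    {"claw": 0.3, "travel": [0, 0, -3], "turn": 0}
  ]
}}

```text
time: 46.2
ee_pos: [0.6491, 0.2177, 0.3428]
tcp_rot: [-179.9, -0.0, 178.4]
wrist_force: [0.3, 0.8, 1.4]
opening: 0.0556
```

Call:
{"method": "move_arm", "body": {
  "commands": [
    {"claw": 0.3, "travel": [2, 2, -2], "turn": 0},
    {"claw": 0.3, "travel": [2.5, 2.5, -2], "turn": 0},
    {"claw": 0.3, "travel": [2.5, 2.5, -1], "turn": 0},
    {"claw": 0.3, "travel": [0, 0, 0], "turn": 0},
    {"claw": 0.3, "travel": [0, 0, 0], "turn": 0}
  ]
}}

```text
time: 46.62
ee_pos: [0.5803, 0.2908, 0.3928]
tcp_rot: [180.0, 0.1, 178.6]
wrist_force: [-0.9, 0.5, -0.5]
opening: 0.0556
```

Run:
```python
from h import *
import pickle
d(.651,.3037,.245)
snap('wrist','w23'); snap('scene','s19');im,p=snap('side','d19'); crop(im,200,140,390,380,2.4,'c42')
```

```text
t 46.62 ee [0.5803 0.2908 0.3928] yaw 178.55 q6 28.1 delta tool cm (after turn) [-7.01  1.46 14.79]
```

View pics/w23.png

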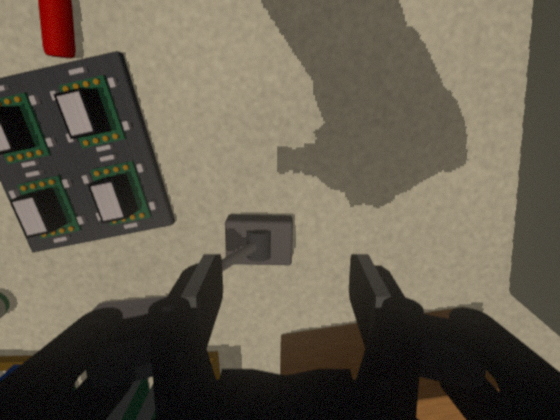

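View pics/s19.png

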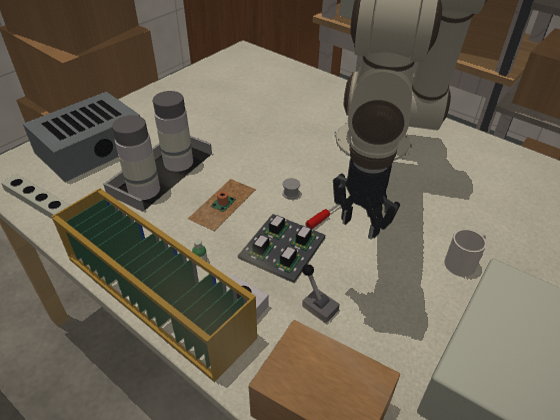

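View pics/c42.png

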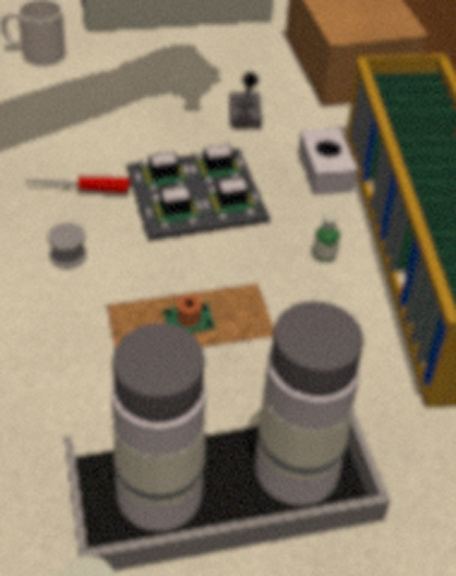

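Run:
```python
from h import *
im=cv2.imread('pics/s19.png'); crop(im,280,250,350,330,6,'c43'); crop(im,100,80,260,230,4,'c44')
S=viewer.camera_params('scene'); print(at(S,308,270.5,.101))
```

```text
[0.64990277 0.22050715 0.101     ]
```

View pics/c43.png

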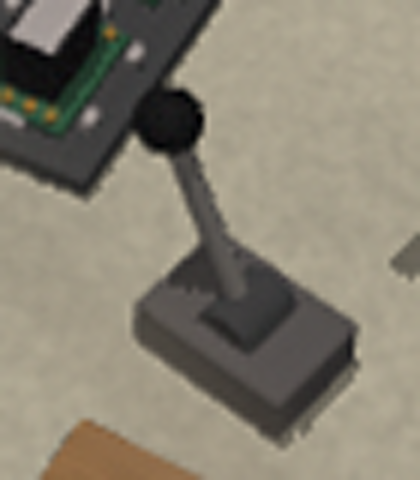

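View pics/c44.png

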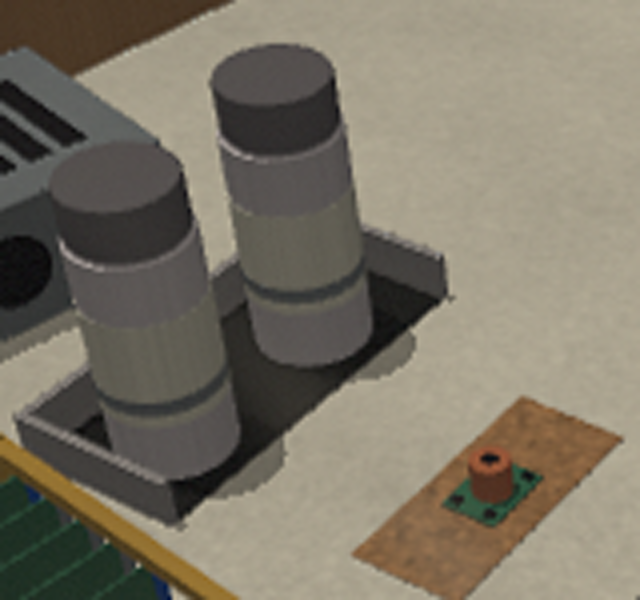

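```bash
python3 -c "
from h import *
print(bot.job_done())"
```

```text
the job is handed in; nothing more can be done
None
```

The job is handed in at about 47 s of the 208 s allowed. No verdict was reported.

- **Canisters:** I pushed both low into the spill bay, with wrist force of about 4 N or less. The last pictures show them upright and about 10 mm inside the mouth line.
- **Old coil piece:** only one was there, and it now lies flat near the middle of the cork mat.
- **Modules:** all four are down between the stops, one to a nest. One module had been knocked about 5 cm aside before I gripped it. I saw this in the wrist picture, measured again and picked it up there.
- **Module centring:** the check picture showed the two nests on the far (+x) side holding their modules square, about 1.3 and 1.8 mm off the middle along x. For the other two nests the visible gaps suggest about the same. All are within the 4 mm play, so I left them.
- **Lever:** I threw it last, until the force rose to 12 N at its stop. The ball moved about 83 mm against 86 mm expected, and it sits the same distance from the pivot on both sides, so I take it as fully on.
- **Camera disagreement:** the scene and side cameras differed by up to about 12 mm for the canister tops and 8 mm for the bay mouth. Each camera on its own showed the canisters inside. The wrist camera agreed with the robot frame, so I used it for all grasps and placings.
- **Other items:** I did not touch any of them, and the final views showed none moved.

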